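# Change over the filter test drawer and latch its contact lever

### The arm

A 7-joint arm with a two-finger parallel gripper is mounted at the origin on the work surface. World frame = base frame: x ahead of the robot, y to its left, z up, the work surface at z = 0. Lengths are in m, angles in rad, forces in N, time in s.
With the tool pointing down it reaches from about 0.4 to 0.85 m from the base axis. Payload 10.4 kg.
Tool frame: the origin (TCP) lies between the finger pads; the fingertips stand tip_extent ahead of it and the grasp point (between the pads) lies 2 mm behind it (tip_extent is the distance from the TCP to the fingertips, in m); z points along the fingers, y is the direction in which the jaws open and shut (so a half turn about z gives the same grasp; the last joint's range is limited). The gripper opens to 87 mm and grips with 3 to 60 N. Pads are 19 mm wide; open, the fingers measure 117 mm over their backs; the gripper's body (75 mm by 190 mm) begins 51 mm behind the grasp point.
Start: joints at [-1.295, 0.332, -0.065, 1.46, 0.022, 1.35, -0.088], TCP at [0.184, 0.597, 0.24] pointing down, gripper open.
Joint ranges: [-2.6, 2.6], [-0.5, 2.12], [-1.47, 1.34], [0.16, 2.42], [-1.27, 4.41], [0.06, 2.06], [-2.6, 2.6]. Speed limits (rad/s): [2.22, 2.22, 2.79, 2.79, 3.14, 3.14, 3.14].

### API

Orientations are given as a unit quaternion [x, y, z, w].
In Python, from bench import read_state, camera, camera_params, close_job, tip_extent gives the robot as it stands. The module is installed in compiled form; this text tells all that it offers.
- The arm moves only by the tool send_rows, never from a script. Its argument "steps" is a list of rows, each a list of 7 numbers: the turn, a rotation vector about the tool's x, y, z in degrees, then the shift along the tool's x, y, z in m, then the gripper's target within -1 to 1 (shut at 1, half-way at 0, fully open at -1). In form: [[ax, ay, az, x, y, z, jaw], ...]. A call has exactly 10 rows; each row shifts and turns the pose as measured when the row begins, along the tool's axes as they then stand; what a row does not reach is not made up. A row lasts 1/10 s, in which the tool goes at most 50 mm and 8.59 degrees, less where a joint would pass 70% of its speed; a pose out of reach is approached as far as the arm can. A call with a gripper value outside its range is refused whole. The fingers move at their own pace and stop on an object; "force" is the grip in N (left out, the last holds). Time passes only in rows, so rows that do not move let the fingers close, or fill a call up. It gives the time, the measured TCP pose, the force and the opening at its end, in the units of the state.
- read_state(): the state, without advancing time (a new reading comes with each control period).
- camera(name): name is "scene" or "side" or "wrist"; returns (picture, depth): 420x560x3 uint8, blue, green, red; 420x560 float32, m along the optical axis (not along the pixel's ray), 0 where there is no reading.
- camera_params(name): a dict with "camera_matrix" (3x3 intrinsics, pixels), "world_from_camera" (4x4, takes a point from camera to world coordinates). Camera axes: x right, y down, z forward; pixel columns grow to the right and rows downward; lengths in m; the calibration is good to about 2 mm. The wrist camera is an equidistant fisheye: a pixel r from the principal point sees the ray r / f radians off the axis. A picture is of the moment at which its call begins: read the wrist's pose just before it. camera_params takes no time and is no camera call; for the wrist camera it gives the pose at the moment of the call.
- close_job(): hands the job in, once; it reports no verdict.
The state is a dict: "time": time; "joint_positions": joint angles; "joint_vel": joint speeds; "joint_torque": joint torques, N m; "ee_pos": TCP position; "eef_rot": TCP orientation; "ft_force": force on the tool from outside, world axes, zero at the start; "torque": the same for the moment, N m; "width": finger opening in m.
Only numpy, scipy, OpenCV 4.12 (cv2) and the standard library are available. Lean on these libraries where they do the work, as an engineer would, in place of code of your own. Each camera call takes 0.05 s, during which the arm holds its last target.

### The job

Pull open the drawer of the grey test box and, with its contact lever still up, clear the brass calibration pieces out of the nest into the low tray and lay every aluminium filter from the bench fully down in a pocket of its own. Then press the sprung lever down until its catch holds it, and push the drawer fully shut with the filters seated and the lever latched. Leave the other things on the bench where they are.

Things in the scene. Friction and masses are not known exactly. Their poses are not given: they have to be found in the camera images.
- filter0: Aluminium-cased filter module, a plain bar 44 x 26 x 26 mm with a brass contact patch on each end face. Origin at the centre of the bar; x along its 44 mm length. It lies on the bench at first, its length level. It has no top: any of its four long faces may be up. Three or four of the four are present.
- filter1: Aluminium-cased filter module, a plain bar 44 x 26 x 26 mm with a brass contact patch on each end face. Origin at the centre of the bar; x along its 44 mm length. It lies on the bench at first, its length level. It has no top: any of its four long faces may be up. Three or four of the four are present.
- filter2: Aluminium-cased filter module, a plain bar 44 x 26 x 26 mm with a brass contact patch on each end face. Origin at the centre of the bar; x along its 44 mm length. It lies on the bench at first, its length level. It has no top: any of its four long faces may be up. Three or four of the four are present.
- filter3: Aluminium-cased filter module, a plain bar 44 x 26 x 26 mm with a brass contact patch on each end face. Origin at the centre of the bar; x along its 44 mm length. It lies on the bench at first, its length level. It has no top: any of its four long faces may be up. Three or four of the four are present.
- pocket0 (a point): Where a filter's centre lies when seated in pocket 0, at the +y end of the row of four, 40 mm apart, in the drawer's black and grey nest; filter's length along x. Pocket 47.5 (x) x 29.5 (y) mm, 8 mm deep; nest top 5 mm below this point. Inner face of the drawer front is 79 mm away towards -x, its top 48 mm above this point. x points into the box, y along the row, z up.
- pocket1 (a point): The same point for pocket 1, 40 mm from pocket 0 towards -y; same frame, moving with the drawer.
- pocket2 (a point): The same point for pocket 2, 80 mm from pocket 0 towards -y; same frame, moving with the drawer.
- pocket3 (a point): The same point for pocket 3, 120 mm from pocket 0 towards -y; same frame, moving with the drawer.
- drawer_handle (a point): Middle of the drawer's steel bar handle: level round bar 10 mm thick, 120 mm long (along y), 86 mm above the bench, 55 mm out from the white drawer front; the grey box is 115 mm high, its face 14 mm behind the front's outer face. Drawer frame as for pocket0.
- cal0: Brass calibration piece: a bar 44 mm long with a square flange 26 x 26 x 10 mm at each end and a 16 mm square waist between them. Origin at its centre, x along its length; no top. Starts seated in a pocket of the nest, inside the shut drawer. One or two of the two are present.
- cal1: Brass calibration piece: a bar 44 mm long with a square flange 26 x 26 x 10 mm at each end and a 16 mm square waist between them. Origin at its centre, x along its length; no top. Starts seated in a pocket of the nest, inside the shut drawer. One or two of the two are present.
- cal_tray_in (a point): Centre of the inner floor (4 mm above the bench) of the low open grey plastic tray on the bench at the right: inside 122 (x) x 102 (y) mm, walls 4 mm thick, rim 18 mm above the bench. Fixed to the bench. Frame: the tray's x and y, z up.
- drawer (a joint): Drawer of the grey test box, in m: 0 fully shut, 0.19 fully open. Slides level along the -x of the drawer frame with slight friction.
- lever_pad (a point): Middle of the top face of the black thumb pad (34 x 30 mm) of the steel contact lever in the drawer, 70 mm from pocket 3 on its -y side. The lever runs along the drawer's x, hinged 125 mm deeper (+x) and 55 mm above the bench. A spring holds it up: pad top 99 mm above the bench; pressed with up to about 13 N it passes the catch at 61 mm and is then held down at its stop at 50 mm.
- solder_spool: White spool of solder wire standing on its flange, 50 mm across, 34 mm high, near the filters; origin at the centre of its underside. To be left alone.
- flux_jar: Small jar with black cap, 42 mm across, 36 mm high, near the filters; origin at the centre of its underside. To be left alone.
- tip_cleaner: Open brass cup for cleaning soldering tips, 76 mm across, 60 mm high; origin at the centre of its underside. To be left alone.
- dispenser: White solvent bottle with steel cap, 68 mm across, 120 mm high; origin at the centre of its underside. To be left alone.

How it is judged:
On the way, in this order (a step that is already met when the one before it is completed fails the run):
1. the drawer has been pulled open (by 12 cm or more) (value of joint drawer above 0.12 m), for 0.2 s.
2. the calibration pieces lie in the tray and every filter is seated in a pocket and let go, with the lever still up (((distance between filter0 and pocket0 below 0.005 m and angle between the x axis of filter0 and the x axis of pocket0, either way round below 0.12 rad) or (distance between filter0 and pocket1 below 0.005 m and angle between the x axis of filter0 and the x axis of pocket1, either way round below 0.12 rad) or (distance between filter0 and pocket2 below 0.005 m and angle between the x axis of filter0 and the x axis of pocket2, either way round below 0.12 rad) or (distance between filter0 and pocket3 below 0.005 m and angle between the x axis of filter0 and the x axis of pocket3, either way round below 0.12 rad)) and ((distance between filter1 and pocket0 below 0.005 m and angle between the x axis of filter1 and the x axis of pocket0, either way round below 0.12 rad) or (distance between filter1 and pocket1 below 0.005 m and angle between the x axis of filter1 and the x axis of pocket1, either way round below 0.12 rad) or (distance between filter1 and pocket2 below 0.005 m and angle between the x axis of filter1 and the x axis of pocket2, either way round below 0.12 rad) or (distance between filter1 and pocket3 below 0.005 m and angle between the x axis of filter1 and the x axis of pocket3, either way round below 0.12 rad)) and ((distance between filter2 and pocket0 below 0.005 m and angle between the x axis of filter2 and the x axis of pocket0, either way round below 0.12 rad) or (distance between filter2 and pocket1 below 0.005 m and angle between the x axis of filter2 and the x axis of pocket1, either way round below 0.12 rad) or (distance between filter2 and pocket2 below 0.005 m and angle between the x axis of filter2 and the x axis of pocket2, either way round below 0.12 rad) or (distance between filter2 and pocket3 below 0.005 m and angle between the x axis of filter2 and the x axis of pocket3, either way round below 0.12 rad)) and ((distance between filter3 and pocket0 below 0.005 m and angle between the x axis of filter3 and the x axis of pocket0, either way round below 0.12 rad) or (distance between filter3 and pocket1 below 0.005 m and angle between the x axis of filter3 and the x axis of pocket1, either way round below 0.12 rad) or (distance between filter3 and pocket2 below 0.005 m and angle between the x axis of filter3 and the x axis of pocket2, either way round below 0.12 rad) or (distance between filter3 and pocket3 below 0.005 m and angle between the x axis of filter3 and the x axis of pocket3, either way round below 0.12 rad)) and x of cal0 in the frame of cal_tray_in between -0.058 and 0.058 m and y of cal0 in the frame of cal_tray_in between -0.048 and 0.048 m and z of cal0 in the frame of cal_tray_in between 0 and 0.03 m and x of cal1 in the frame of cal_tray_in between -0.058 and 0.058 m and y of cal1 in the frame of cal_tray_in between -0.048 and 0.048 m and z of cal1 in the frame of cal_tray_in between 0 and 0.03 m and z of lever_pad in the frame of pocket3 above 0.03 m and contact force between the fingers and filter0 below 0.3 N and contact force between the fingers and filter1 below 0.3 N and contact force between the fingers and filter2 below 0.3 N and contact force between the fingers and filter3 below 0.3 N and contact force between the fingers and cal0 below 0.3 N and contact force between the fingers and cal1 below 0.3 N), for 0.3 s.
3. the lever is pressed down into its catch (z of lever_pad in the frame of pocket3 below 0.008 m), for 0.3 s.
At the end, for the whole second after the job is handed in: Drawer shut to within 8 mm, lever latched (pad top under 55 mm above the bench), every filter present in a pocket (within 5 mm and 0.12 rad), every calibration piece in the tray (centre inside it, less than 30 mm above its floor), all at rest (((distance between filter0 and pocket0 below 0.005 m and angle between the x axis of filter0 and the x axis of pocket0, either way round below 0.12 rad) or (distance between filter0 and pocket1 below 0.005 m and angle between the x axis of filter0 and the x axis of pocket1, either way round below 0.12 rad) or (distance between filter0 and pocket2 below 0.005 m and angle between the x axis of filter0 and the x axis of pocket2, either way round below 0.12 rad) or (distance between filter0 and pocket3 below 0.005 m and angle between the x axis of filter0 and the x axis of pocket3, either way round below 0.12 rad)) and ((distance between filter1 and pocket0 below 0.005 m and angle between the x axis of filter1 and the x axis of pocket0, either way round below 0.12 rad) or (distance between filter1 and pocket1 below 0.005 m and angle between the x axis of filter1 and the x axis of pocket1, either way round below 0.12 rad) or (distance between filter1 and pocket2 below 0.005 m and angle between the x axis of filter1 and the x axis of pocket2, either way round below 0.12 rad) or (distance between filter1 and pocket3 below 0.005 m and angle between the x axis of filter1 and the x axis of pocket3, either way round below 0.12 rad)) and ((distance between filter2 and pocket0 below 0.005 m and angle between the x axis of filter2 and the x axis of pocket0, either way round below 0.12 rad) or (distance between filter2 and pocket1 below 0.005 m and angle between the x axis of filter2 and the x axis of pocket1, either way round below 0.12 rad) or (distance between filter2 and pocket2 below 0.005 m and angle between the x axis of filter2 and the x axis of pocket2, either way round below 0.12 rad) or (distance between filter2 and pocket3 below 0.005 m and angle between the x axis of filter2 and the x axis of pocket3, either way round below 0.12 rad)) and ((distance between filter3 and pocket0 below 0.005 m and angle between the x axis of filter3 and the x axis of pocket0, either way round below 0.12 rad) or (distance between filter3 and pocket1 below 0.005 m and angle between the x axis of filter3 and the x axis of pocket1, either way round below 0.12 rad) or (distance between filter3 and pocket2 below 0.005 m and angle between the x axis of filter3 and the x axis of pocket2, either way round below 0.12 rad) or (distance between filter3 and pocket3 below 0.005 m and angle between the x axis of filter3 and the x axis of pocket3, either way round below 0.12 rad)) and x of cal0 in the frame of cal_tray_in between -0.058 and 0.058 m and y of cal0 in the frame of cal_tray_in between -0.048 and 0.048 m and z of cal0 in the frame of cal_tray_in between 0 and 0.03 m and x of cal1 in the frame of cal_tray_in between -0.058 and 0.058 m and y of cal1 in the frame of cal_tray_in between -0.048 and 0.048 m and z of cal1 in the frame of cal_tray_in between 0 and 0.03 m and z of lever_pad in the frame of pocket3 below 0.008 m and value of joint drawer below 0.008 m and velocity of joint drawer below 0.02 m/s and linear speed of each of filter0, filter1, filter2, filter3, cal0, cal1 below 0.03 m/s); the robot touches nothing.
It fails at once if a bystander on the bench is moved by more than 4 cm or tipped over (distance of any of solder_spool, flux_jar, tip_cleaner, dispenser from where it was at the start of the episode above 0.04 m or angle between any of solder_spool, flux_jar, tip_cleaner, dispenser's own z axis and vertical above 0.5 rad).
Of filter0, filter1, filter2, filter3 only 3 to 4 are there at a start; the rules pass over those that are not, and their reading is None.
Of cal0, cal1 only 1 to 2 are there at a start; the rules pass over those that are not, and their reading is None.
At some moment in a run one of filter0, filter1, filter2, filter3 may be knocked a few centimetres aside while the robot is not near it.
Once in a run the grip may slacken for a moment while it holds something.
It also fails if it takes over 210 s, if anything falls off the work surface, if the arm or the gripper's body presses on something with over 40 N, if the wrist force passes 120 N, or if a joint passes its speed limit or range.

## Working session

There is one attempt and no reset: what is moved stays moved. The work goes in short steps, Python scripts to look and compute and a tool call to move; the robot and the scene stay as the last step left them, time stands still between calls to the robot, and variables do not carry over. Pictures are saved under pics/ and viewed, and the job is handed in when it is done.

Besides the shell and the picture viewer there is one more tool, called after "Request:" as name(argument=value, ...), one argument or row to a line, values as JSON. send_rows: Moves the arm, as the interface text tells. Its arguments: {"type":"object","properties":{"steps":{"type":"array"},"force":{"type":"number"}},"required":["steps"]}

```bash
ls; mkdir -p pics; python3 - <<'E'
from bench import *
import cv2,numpy as np
s=read_state();print(s)
try: print(tip_extent())
except Exception as e: print(tip_extent)
for n in ["scene","side","wrist"]:
    p=camera_params(n);print(n,p)
    im,d=camera(n);cv2.imwrite(f"pics/{n}0.png",im);np.save(f"pics/{n}0.npy",d)
E
```

```text
pics
{'time': 0.0, 'joint_positions': array([-1.29463136,  0.33289525, -0.06474749,  1.46096094,  0.02160091,
        1.34990127, -0.08849118]), 'joint_vel': array([-0.00014403,  0.00011117,  0.0011842 ,  0.00069013, -0.00114399,
        0.0004908 ,  0.00081433]), 'joint_torque': array([ 5.21262536e-04, -6.23270917e+01,  2.49609986e-02, -3.89883149e+01,
       -6.13612938e-02,  3.99547513e-02,  1.01429650e-04]), 'ee_pos': array([0.18383076, 0.59696141, 0.23873008]), 'eef_rot': array([ 1.48790241e-01,  9.88868507e-01, -7.29816950e-04, -8.25496805e-05]), 'ft_force': array([ 0.25769469, -0.60500013,  0.1657368 ]), 'torque': array([-0.02706698,  0.04101535,  0.00710414]), 'width': 0.0866678348680226}
0.017
scene {'camera_matrix': array([[497.56590215,   0.        , 286.40089943],
       [  0.        , 497.56590215, 213.56272585],
       [  0.        ,   0.        ,   1.        ]]), 'world_from_camera': array([[ 0.07367624,  0.61970757, -0.78136697,  1.54694556],
       [ 0.9972674 , -0.04151139,  0.06111084, -0.06463613],
       [ 0.00543523, -0.78373423, -0.62107256,  0.86213607],
     
[... 344 characters left out ...]
952638, -0.66929469,  0.73557467],
       [ 0.00106487, -0.67592111, -0.73697322,  0.90193513],
       [ 0.        ,  0.        ,  0.        ,  1.        ]])}
wrist {'camera_matrix': array([[325.1922621 ,   0.        , 279.95324105],
       [  0.        , 325.1922621 , 205.0693671 ],
       [  0.        ,   0.        ,   1.        ]]), 'world_from_camera': array([[ 2.94582496e-01,  9.15002118e-01,  2.75666969e-01,
         1.07584020e-01],
       [ 9.55625760e-01, -2.81833845e-01, -8.57268335e-02,
         6.19673474e-01],
       [-7.47952398e-04,  2.88688081e-01, -9.57422912e-01,
         3.83538893e-01],
       [ 0.00000000e+00,  0.00000000e+00,  0.00000000e+00,
         1.00000000e+00]])}
```

View pics/scene0.png

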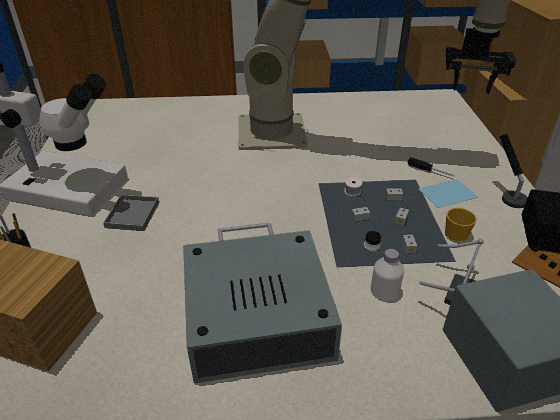

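View pics/side0.png

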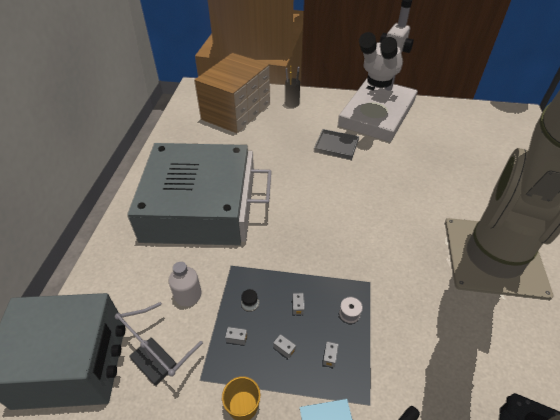

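View pics/wrist0.png

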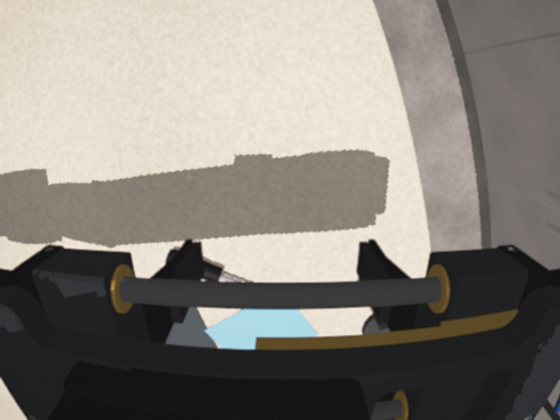

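```bash
cat > h.py <<'E'
from bench import *
import cv2,numpy as np
from scipy.spatial.transform import Rotation as R
def ray(n,px,P=None):
    P=P or camera_params(n);K=P["camera_matrix"];T=P["world_from_camera"]
    u=np.atleast_2d(np.asarray(px,float))
    x=(u[:,0]-K[0,2])/K[0,0];y=(u[:,1]-K[1,2])/K[1,1]
    if n=="wrist":
        r=np.hypot(x,y);k=np.where(r>1e-9,np.sin(r)/np.maximum(r,1e-9),1)
        d=np.c_[x*k,y*k,np.cos(r)]
    else: d=np.c_[x,y,np.ones(len(x))]
    return T[:3,3],d@T[:3,:3].T
def plane(n,px,z,P=None):
    o,d=ray(n,px,P);t=(z-o[2])/d[:,2];return o+d*t[:,None]
def cloud(n,D,P=None):
    H,W=D.shape;v,u=np.mgrid[:H,:W]
    P=P or camera_params(n);o,d=ray(n,np.c_[u.ravel(),v.ravel()],P)
    fz=(d@P["world_from_camera"][:3,2])
    X=o+d*(D.ravel()/np.where(fz>.05,fz,np.nan))[:,None]
    X[D.ravel()<=0]=np.nan
    return X.reshape(H,W,3)
def proj(n,X,P=None):
    P=P or camera_params(n);K=P["camera_matrix"];T=P["world_from_camera"]
    c=(np.atleast_2d(X)-T[:3,3])@T[:3,:3]
    if n=="wrist":
        r=np.hypot(c[:,0],c[:,1]);th=np.arctan2(r,c[:,2]);k=th/np.maximum(r,1e-9)
        return np.c_[c[:,0]*k*K[0,0]+K[0,2],c[:,1]*k*K[1,1]+K[1,2]]
    return np.c_[c[:,0]/c[:,2]*K[0,0]+K[0,2],c[:,1]/c[:,2]*K[1,1]+K[1,2]]
def yawnow():
    # direction of tool y axis in world, deg mod 180 ; tool z
    r=R.from_quat(read_state()["eef_rot"]).as_matrix();return r
def goto(p,yaw,s=None):
    """tool down at p, jaw (tool y) direction yaw deg (mod 180): print shift in tool axes, rotvec deg"""
    s=s or read_state();M=R.from_quat(s["eef_rot"]);best=None
    for k in (0,180):
        a=np.radians(yaw+k);y=np.array([np.cos(a),np.sin(a),0]);z=np.array([0,0,-1.]);x=np.cross(y,z)
        G=R.from_matrix(np.c_[x,y,z]);rv=(M.inv()*G).as_rotvec(degrees=True)
        if best is None or np.linalg.norm(rv)<np.linalg.norm(best):best=rv
    sh=M.inv().apply(np.asarray(p)-s["ee_pos"])
    print("rot",best.round(2),"shift tool",sh.round(4),"world",(np.asarray(p)-s["ee_pos"]).round(4),"dist",np.linalg.norm(sh).round(3))
def snap(n,tag,crop=None,k=1):
    P=camera_params(n);im,d=camera(n);np.save(f"pics/{tag}.npy",d);np.save(f"pics/{tag}_im.npy",im)
    import pickle;pickle.dump(P,open(f"pics/{tag}.pkl","wb"))
    if crop: im=im[crop[1]:crop[3],crop[0]:crop[2]]
    if k!=1: im=cv2.resize(im,None,fx=k,fy=k,interpolation=cv2.INTER_CUBIC)
    cv2.imwrite(f"pics/{tag}.png",im);return P
E
python3 - <<'E'
from h import *
im=cv2.imread("pics/scene0.png");cv2.imwrite("pics/a.png",cv2.resize(im[165:285,310:470],None,fx=5,fy=5,interpolation=3))
im=cv2.imread("pics/side0.png");cv2.imwrite("pics/b.png",cv2.resize(im[255:400,195:395],None,fx=4,fy=4,interpolation=3))
for n in("scene","side"):
    D=np.load(f"pics/{n}0.npy");X=cloud(n,D)
    np.save(f"pics/{n}0_X.npy",X)
S=np.load("pics/scene0_X.npy");A=np.load("pics/side0_X.npy")
print(S[300,120:460:1][40:200:8].round(3)) 
E
```

```text
[[ 0.761 -0.291  0.001]
 [ 0.762 -0.273  0.001]
 [ 0.764 -0.255  0.001]
 [ 0.767 -0.236  0.004]
 [ 0.869 -0.198  0.115]
 [ 0.871 -0.182  0.115]
 [ 0.873 -0.166  0.116]
 [ 0.873 -0.151  0.115]
 [ 0.874 -0.135  0.115]
 [ 0.877 -0.119  0.118]
 [ 0.88  -0.103  0.119]
 [ 0.875 -0.087  0.113]
 [ 0.879 -0.072  0.116]
 [ 0.879 -0.056  0.115]
 [ 0.881 -0.04   0.116]
 [ 0.883 -0.024  0.117]
 [ 0.883 -0.008  0.115]
 [ 0.884  0.007  0.116]
 [ 0.886  0.023  0.116]
 [ 0.887  0.039  0.116]]
```

View pics/a.png

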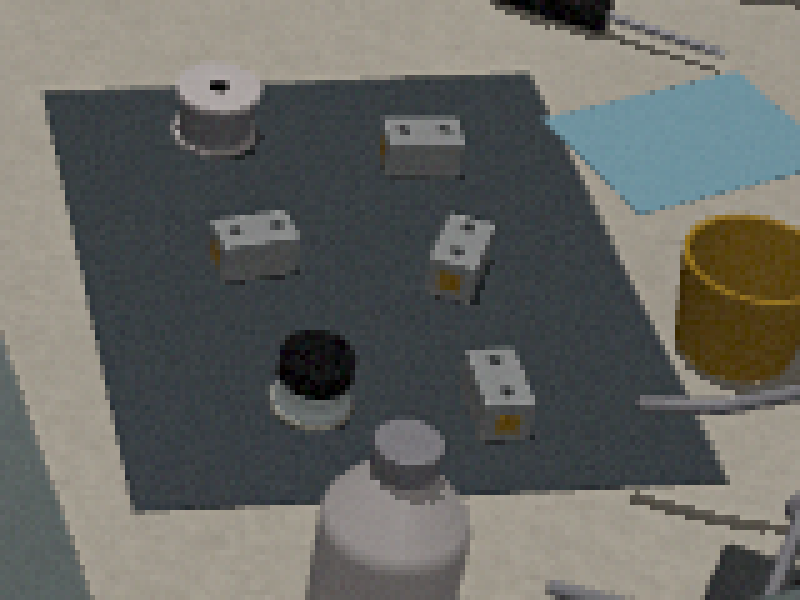

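View pics/b.png

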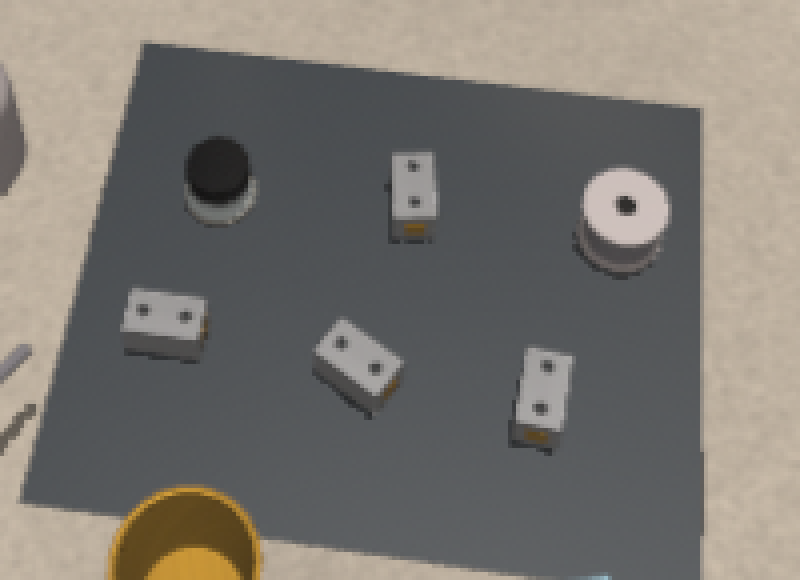

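```bash
python3 - <<'E'
from h import *
# box top at z=.115: mask by depth
for n in ("scene","side"):
    X=np.load(f"pics/{n}0_X.npy")
    m=(abs(X[...,2]-.115)<.006)&(X[...,0]>.4)&(X[...,0]<1.1)&(abs(X[...,1])<.25)
    m=cv2.morphologyEx(m.astype(np.uint8),cv2.MORPH_OPEN,np.ones((5,5)))
    c=max(cv2.findContours(m,0,1)[0],key=cv2.contourArea)
    W=plane(n,c[:,0,:],.115)
    r=cv2.minAreaRect((W[:,:2]*1000).astype(np.float32));print(n,"box top",r,cv2.boxPoints(r).round(0).tolist())
    # handle
    m=(abs(X[...,2]-.086)<.012)&(X[...,0]>.4)&(X[...,0]<.72)&(X[...,1]<.2)&(X[...,1]>-.3)
    P=X[m];print("handle pts",len(P),P.min(0),P.max(0))
    if len(P):
        r=cv2.minAreaRect((P[:,:2]*1000).astype(np.float32));print(r);print(np.percentile(P,[2,10,50,90,98],axis=0).round(4))
    # filters white
    im=cv2.imread(f"pics/{n}0.png")
    m=(abs(X[...,2]-.026)<.004)&(im.min(2)>120)&(X[...,1]>.15)&(X[...,1]<.6)&(X[...,0]<.8)&(X[...,0]>.3)
    m=cv2.morphologyEx(m.astype(np.uint8),cv2.MORPH_CLOSE,np.ones((3,3)))
    for c in cv2.findContours(m,0,1)[0]:
        if cv2.contourArea(c)<20: continue
        W=plane(n,c[:,0,:],.026);r=cv2.minAreaRect((W[:,:2]*1000).astype(np.float32));print(" filt",np.round(r[0],1),np.round(r[1],1),round(r[2],1),c[:,0].mean(0))
E
```

```text
scene box top ((828.71923828125, -70.87615966796875), (285.3851013183594, 289.7242736816406), 6.34490442276001) [[671.0, 57.0], [703.0, -231.0], [987.0, -199.0], [955.0, 89.0]]
handle pts 291 [ 0.60886044 -0.15708305  0.08323775] [ 0.66761957 -0.02583542  0.09633476]
((637.1785888671875, -92.0153579711914), (48.0639533996582, 130.10813903808594), 6.104418754577637)
[[ 0.6118 -0.1562  0.0846]
 [ 0.6158 -0.1512  0.0869]
 [ 0.6229 -0.0947  0.0908]
 [ 0.6481 -0.0339  0.0935]
 [ 0.6633 -0.0286  0.0946]]
 filt [623.6 322.1] [23.9 38.6] 86.9 [409.75675676 240.13513514]
 filt [512.2 331.6] [22.1 40.4] 59.3 [402.36666667 212.66666667]
 filt [494.3 221.3] [24.  40.8] 9.0 [360.65714286 210.28571429]
 filt [411.5 335.4] [41.4 19.6] 86.2 [394.65714286 190.94285714]
side box top ((827.6279907226562, -67.74615478515625), (279.1248474121094, 290.1040954589844), 6.408139228820801) [[673.0, 61.0], [705.0, -227.0], [983.0, -196.0], [950.0, 92.0]]
handle pts 795 [ 0.61136204 -0.22997689  0.07426434] [0.71983345 0.06367782 0.09783176]
((662.2846069335938, -81.41366577148438), (293.8078308105469, 105.05717468261719), 87.99818420410156)
[[ 0.6145 -0.2191  0.0759]
 [ 0.6224 -0.1714  0.0818]
 [ 0.6751 -0.0501  0.09  ]
 [ 0.697   0.0578  0.094 ]
 [ 0.7132  0.0611  0.0959]]
 filt [414.9 334.9] [42.6 24.7] 85.4 [330.7037037  351.59259259]
 filt [516.8 331.3] [24.4 42.2] 60.9 [284.06122449 343.63265306]
 filt [627.5 322. ] [42.6 25. ] 0.2 [235.12962963 333.16666667]
 filt [365.9 230.6] [29.4 16.3] 52.4 [354.44444444 310.91666667]
 filt [498.7 221.7] [23.6 43.1] 7.1 [297.74468085 300.85106383]
```

```bash
python3 - <<'E'
from h import *
S=np.load("pics/scene0_X.npy");A=np.load("pics/side0_X.npy")
def q(n,X,u,v): print(n,(u,v),np.nanmedian(X[v-1:v+2,u-1:u+2].reshape(-1,3),0).round(3))
for u,v in [(132,212),(391,256),(388,290),(373,238),(353,184),(460,225),(450,240),(480,243)]: q("scene",S,u,v)
for u,v in [(337,144),(181,268),(250,298),(350,308),(240,390),(262,183),(123,310),(200,345),(272,176)]: q("side",A,u,v)
im=cv2.imread("pics/side0.png");cv2.imwrite("pics/b1.png",cv2.resize(im[120:220,220:380],None,fx=5,fy=5,interpolation=3))
im=cv2.imread("pics/scene0.png");cv2.imwrite("pics/b2.png",cv2.resize(im[185:265,90:290],None,fx=4,fy=4,interpolation=3))
E
```

```text
scene (132, 212) [ 0.436 -0.407  0.007]
scene (391, 256) [0.778 0.224 0.121]
scene (388, 290) [0.801 0.222 0.039]
scene (373, 238) [0.625 0.226 0.039]
scene (353, 184) [0.384 0.219 0.037]
scene (460, 225) [0.615 0.449 0.06 ]
scene (450, 240) [0.605 0.439 0.003]
scene (480, 243) [0.724 0.449 0.097]
side (337, 144) [ 0.438 -0.412  0.001]
side (181, 268) [0.765 0.23  0.118]
side (250, 298) [0.611 0.235 0.034]
side (350, 308) [0.377 0.227 0.032]
side (240, 390) [0.594 0.436 0.008]
side (262, 183) [ 0.658 -0.19  -0.001]
side (123, 310) [ 0.911  0.289 -0.001]
side (200, 345) [0.69  0.374 0.06 ]
side (272, 176) [ 0.632 -0.226 -0.002]
```

View pics/b1.png

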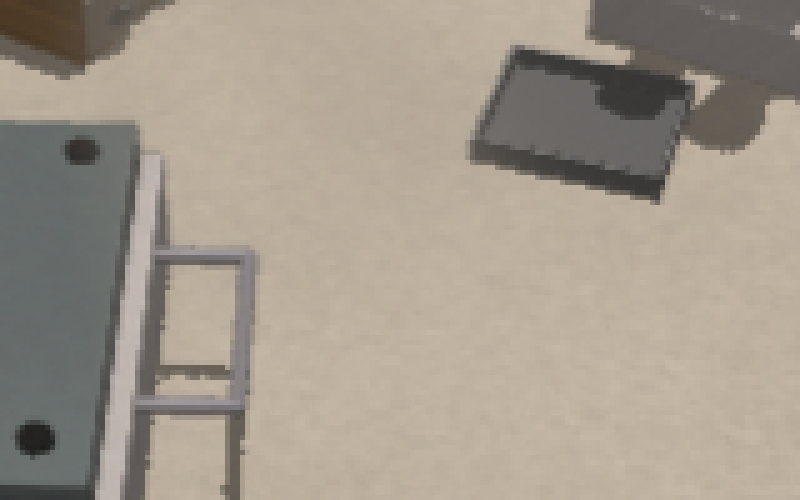

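View pics/b2.png

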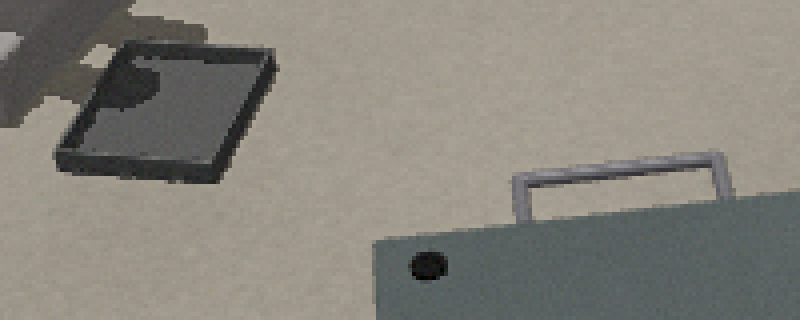

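```bash
python3 - <<'E'
from h import *
c=np.array([(118,42),(275,52),(218,165),(58,155)])/4+[90,185]
W=plane("scene",c,.018);print(W.round(4),W.mean(0))
c=np.array([(515,47),(692,82),(660,185),(473,143)])/5+[220,120]
W=plane("side",c,.018);print(W.round(4),W.mean(0))
print("handle scene",plane("scene",np.array([(519,176),(718,154)])/4+[90,185],.091).round(4))
print("handle side",plane("side",np.array([(251,252),(240,405)])/5+[220,120],.091).round(4))
for n in("scene","side"):
    X=np.load(f"pics/{n}0_X.npy");m=(X[...,2]>.05)&(X[...,1]<-.3)&(X[...,1]>-.7)&(X[...,0]>.1)&(X[...,0]<.62)
    P=X[m]
    for lo,hi in[(.05,.1),(.1,.2),(.2,.3),(.3,.5)]:
        Q=P[(P[:,2]>lo)&(P[:,2]<hi)]
        if len(Q):print(n,lo,hi,len(Q),np.percentile(Q[:,:2],[1,99],axis=0).round(3).tolist())
s=read_state();goto([.618,-.092,.17],6.35)
E
```

```text
[[ 0.3703 -0.4507  0.018 ]
 [ 0.3898 -0.3377  0.018 ]
 [ 0.5137 -0.3594  0.018 ]
 [ 0.4961 -0.4666  0.018 ]] [ 0.44248721 -0.40360159  0.018     ]
[[ 0.4907 -0.464   0.018 ]
 [ 0.3685 -0.4419  0.018 ]
 [ 0.387  -0.3306  0.018 ]
 [ 0.5102 -0.3559  0.018 ]] [ 0.43910025 -0.3980994   0.018     ]
handle scene [[ 0.6256 -0.1527  0.091 ]
 [ 0.6129 -0.0327  0.091 ]]
handle side [[ 0.6238 -0.1499  0.091 ]
 [ 0.6103 -0.0292  0.091 ]]
scene 0.05 0.1 2560 [[0.19, -0.699], [0.615, -0.469]]
scene 0.1 0.2 499 [[0.263, -0.7], [0.606, -0.521]]
scene 0.2 0.3 2576 [[0.26, -0.698], [0.391, -0.479]]
scene 0.3 0.5 950 [[0.264, -0.7], [0.409, -0.436]]
side 0.05 0.1 315 [[0.192, -0.699], [0.619, -0.476]]
side 0.1 0.2 283 [[0.283, -0.656], [0.607, -0.517]]
side 0.2 0.3 1287 [[0.229, -0.698], [0.384, -0.464]]
side 0.3 0.5 675 [[0.261, -0.7], [0.409, -0.434]]
rot [-5.000e-02  4.000e-02  6.653e+01] shift tool [-0.6177 -0.5307  0.0696] world [ 0.4341 -0.6891 -0.069 ] dist 0.817
```

```bash
cat >> h.py <<'E'
def plan(p,yaw,n=10,jaw=-1,s=None):
    """n equal rows to pose"""
    s=s or read_state();M=R.from_quat(s["eef_rot"]);best=None
    for k in (0,180):
        a=np.radians(yaw+k);y=np.array([np.cos(a),np.sin(a),0]);z=np.array([0,0,-1.]);x=np.cross(y,z)
        rv=(M.inv()*R.from_matrix(np.c_[x,y,z])).as_rotvec()
        if best is None or np.linalg.norm(rv)<np.linalg.norm(best):best=rv
    d=np.asarray(p)-s["ee_pos"];print("dist",np.linalg.norm(d).round(4),"per row",(np.linalg.norm(d)/n).round(4),"rot",np.degrees(best).round(1))
    for i in range(n):
        Q=M*R.from_rotvec(best*i/n);t=Q.inv().apply(d/n)
        print([*(float(round(v,1)) for v in np.degrees(best)/n),*(float(round(v,4)) for v in t),jaw])
E
python3 -c "
from h import *
plan([.52,-.1,.2],6.35,18)"
```

```text
dist 0.7748 per row 0.043 rot [-0.   0.  66.5]
[-0.0, 0.0, 3.7, -0.0292, -0.0315, 0.0022, -1]
[-0.0, 0.0, 3.7, -0.0312, -0.0296, 0.0022, -1]
[-0.0, 0.0, 3.7, -0.0331, -0.0275, 0.0022, -1]
[-0.0, 0.0, 3.7, -0.0348, -0.0253, 0.0022, -1]
[-0.0, 0.0, 3.7, -0.0363, -0.023, 0.0022, -1]
[-0.0, 0.0, 3.7, -0.0377, -0.0206, 0.0022, -1]
[-0.0, 0.0, 3.7, -0.039, -0.0181, 0.0022, -1]
[-0.0, 0.0, 3.7, -0.0401, -0.0156, 0.0022, -1]
[-0.0, 0.0, 3.7, -0.041, -0.013, 0.0022, -1]
[-0.0, 0.0, 3.7, -0.0417, -0.0103, 0.0022, -1]
[-0.0, 0.0, 3.7, -0.0423, -0.0076, 0.0022, -1]
[-0.0, 0.0, 3.7, -0.0427, -0.0049, 0.0022, -1]
[-0.0, 0.0, 3.7, -0.0429, -0.0021, 0.0022, -1]
[-0.0, 0.0, 3.7, -0.043, 0.0007, 0.0022, -1]
[-0.0, 0.0, 3.7, -0.0429, 0.0035, 0.0022, -1]
[-0.0, 0.0, 3.7, -0.0425, 0.0062, 0.0022, -1]
[-0.0, 0.0, 3.7, -0.0421, 0.0089, 0.0022, -1]
[-0.0, 0.0, 3.7, -0.0414, 0.0116, 0.0022, -1]
```

Request:
send_rows(
  steps=[
    [0, 0, 3.7, -0.029, -0.0315, 0.002, -1],
    [0, 0, 3.7, -0.031, -0.0295, 0.002, -1],
    [0, 0, 3.7, -0.033, -0.0275, 0.002, -1],
    [0, 0, 3.7, -0.035, -0.025, 0.002, -1],
    [0, 0, 3.7, -0.036, -0.023, 0.002, -1],
    [0, 0, 3.7, -0.038, -0.0205, 0.002, -1],
    [0, 0, 3.7, -0.039, -0.018, 0.002, -1],
    [0, 0, 3.7, -0.04, -0.0155, 0.002, -1],
    [0, 0, 3.7, -0.041, -0.013, 0.002, -1],
    [0, 0, 3.7, -0.042, -0.01, 0.002, -1],
  ],
)

```text
time: 1.15
ee_pos: [0.3691, 0.1977, 0.2148]
eef_rot: [0.462, 0.887, -0.002, -0.002]
ft_force: [2.1, 0.9, -0.5]
width: 0.0869
```

```bash
python3 -c "
from h import *
plan([.618,-.092,.15],6.35,10)"
```

```text
dist 0.3874 per row 0.0387 rot [-0.3  0.  28.7]
[-0.0, 0.0, 2.9, -0.038, 0.0038, 0.0064, -1]
[-0.0, 0.0, 2.9, -0.0378, 0.0057, 0.0064, -1]
[-0.0, 0.0, 2.9, -0.0374, 0.0076, 0.0064, -1]
[-0.0, 0.0, 2.9, -0.037, 0.0094, 0.0064, -1]
[-0.0, 0.0, 2.9, -0.0365, 0.0113, 0.0064, -1]
[-0.0, 0.0, 2.9, -0.0359, 0.0131, 0.0064, -1]
[-0.0, 0.0, 2.9, -0.0352, 0.0148, 0.0064, -1]
[-0.0, 0.0, 2.9, -0.0344, 0.0166, 0.0065, -1]
[-0.0, 0.0, 2.9, -0.0335, 0.0183, 0.0065, -1]
[-0.0, 0.0, 2.9, -0.0326, 0.0199, 0.0065, -1]
```

Request:
send_rows(
  steps=[
    [0, 0, 2.9, -0.038, 0.004, 0.006, 0],
    [0, 0, 2.9, -0.038, 0.006, 0.006, 0],
    [0, 0, 2.9, -0.037, 0.0075, 0.006, 0],
    [0, 0, 2.9, -0.037, 0.0095, 0.006, 0],
    [0, 0, 2.9, -0.0365, 0.011, 0.006, 0],
    [0, 0, 2.9, -0.036, 0.013, 0.006, 0],
    [0, 0, 2.9, -0.035, 0.015, 0.006, 0],
    [0, 0, 2.9, -0.034, 0.0165, 0.006, 0],
    [0, 0, 2.9, -0.0335, 0.018, 0.006, 0],
    [0, 0, 2.9, -0.0325, 0.02, 0.006, 0],
  ],
)

```text
time: 2.15
ee_pos: [0.6211, -0.1084, 0.1522]
eef_rot: [0.677, 0.736, -0.0, -0.001]
ft_force: [0.1, 0.1, 1.2]
width: 0.0436
```

```bash
python3 -c "
from h import *
plan([.618,-.092,.088],6.35,10)
P=snap('wrist','w1')
print(proj('wrist',[[.625,-.151,.091],[.6115,-.031,.091]],P))"
```

```text
dist 0.0663 per row 0.0066 rot [-0.1 -0.1 -1.5]
[-0.0, -0.0, -0.2, 0.0017, -0.0002, 0.0064, -1]
[-0.0, -0.0, -0.2, 0.0017, -0.0002, 0.0064, -1]
[-0.0, -0.0, -0.2, 0.0017, -0.0002, 0.0064, -1]
[-0.0, -0.0, -0.2, 0.0017, -0.0001, 0.0064, -1]
[-0.0, -0.0, -0.2, 0.0017, -0.0001, 0.0064, -1]
[-0.0, -0.0, -0.2, 0.0017, -0.0001, 0.0064, -1]
[-0.0, -0.0, -0.2, 0.0017, -0.0001, 0.0064, -1]
[-0.0, -0.0, -0.2, 0.0017, -0.0001, 0.0064, -1]
[-0.0, -0.0, -0.2, 0.0017, -0.0001, 0.0064, -1]
[-0.0, -0.0, -0.2, 0.0017, -0.0001, 0.0064, -1]
[[281.20445015 283.28984108]
 [276.05688225 111.06788923]]
```

View pics/w1.png

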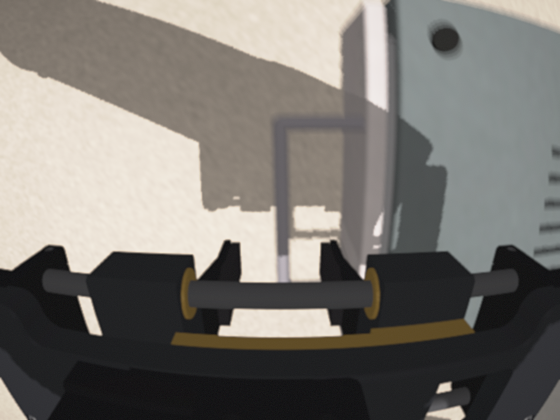

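Request:
send_rows(
  steps=[
    [0, 0, -0.2, 0.0017, 0, 0.0065, 0],
    [0, 0, -0.2, 0.0017, 0, 0.0065, 0],
    [0, 0, -0.2, 0.0017, 0, 0.0065, 0],
    [0, 0, -0.2, 0.0017, 0, 0.0065, 0],
    [0, 0, -0.2, 0.0017, 0, 0.0065, 0],
    [0, 0, -0.2, 0.0017, 0, 0.0065, 0],
    [0, 0, -0.2, 0.0017, 0, 0.0065, 0],
    [0, 0, -0.2, 0.0017, 0, 0.0065, 0],
    [0, 0, -0.2, 0.0017, 0, 0.0065, 0],
    [0, 0, -0.2, 0.0017, 0, 0.0065, 0],
  ],
)

```text
time: 3.2
ee_pos: [0.6193, -0.0929, 0.0798]
eef_rot: [0.664, 0.748, -0.001, -0.001]
ft_force: [-0.6, -0.0, -0.3]
width: 0.0434
```

Request:
send_rows(
  steps=[
    [0, 0, 0, 0, 0, 0, 1],
    [0, 0, 0, 0, 0, 0, 1],
    [0, 0, 0, 0, 0, 0, 1],
    [0, 0, 0, 0, 0, 0, 1],
    [0, 0, 0, 0, 0, 0, 1],
    [0, 0, 0, 0, 0, 0, 1],
    [0, 0, 0, 0, 0, 0, 1],
    [0, 0, 0, 0, 0, 0, 1],
    [0, 0, 0, 0, 0, 0, 1],
    [0, 0, 0, 0, 0, 0, 1],
  ],
  force=30,
)

```text
time: 4.2
ee_pos: [0.6193, -0.0931, 0.0794]
eef_rot: [0.664, 0.748, -0.002, -0.001]
ft_force: [0.2, 0.4, -2.1]
width: 0.0083
```

Request:
send_rows(
  steps=[
    [0, 0, 0, 0, -0.01, 0, 1],
    [0, 0, 0, 0, -0.02, 0, 1],
    [0, 0, 0, 0, -0.02, 0, 1],
    [0, 0, 0, 0, -0.02, 0, 1],
    [0, 0, 0, 0, -0.02, 0, 1],
    [0, 0, 0, 0, -0.02, 0, 1],
    [0, 0, 0, 0, -0.02, 0, 1],
    [0, 0, 0, 0, -0.02, 0, 1],
    [0, 0, 0, 0, -0.02, 0, 1],
    [0, 0, 0, 0, -0.015, 0, 1],
  ],
)

```text
time: 5.2
ee_pos: [0.4344, -0.1137, 0.0793]
eef_rot: [0.663, 0.749, 0.003, 0.004]
ft_force: [3.1, 0.0, -1.9]
width: 0.0084
```

Request:
send_rows(
  steps=[
    [0, 0, 0, 0, -0.003, 0, 1],
    [0, 0, 0, 0, -0.003, 0, 1],
    [0, 0, 0, 0, 0, 0, 1],
    [0, 0, 0, 0, 0, 0, 0.2],
    [0, 0, 0, 0, 0, 0, 0.2],
    [0, 0, 0, 0, 0, 0, 0.2],
    [0, 0, 0, 0, 0, 0, 0.2],
    [0, 0, 0, 0, 0, 0, 0.2],
    [0, 0, 0, 0, 0, -0.01, 0.2],
    [0, 0, 0, 0, 0, -0.03, 0.2],
  ],
)

```text
time: 6.2
ee_pos: [0.4284, -0.1142, 0.1185]
eef_rot: [0.663, 0.749, 0.004, 0.006]
ft_force: [1.5, -0.6, 0.3]
width: 0.0346
```

```bash
python3 -c "
from h import *
print(read_state()['ee_pos'],read_state()['width'])
for n in ('scene','side'):
    P=snap(n,n+'1')
"
```

```text
[ 0.42836277 -0.11418166  0.11853918] 0.03459205874603199
```

View pics/scene1.png

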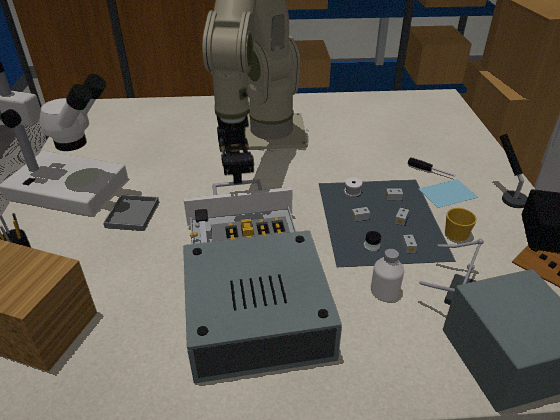

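View pics/side1.png

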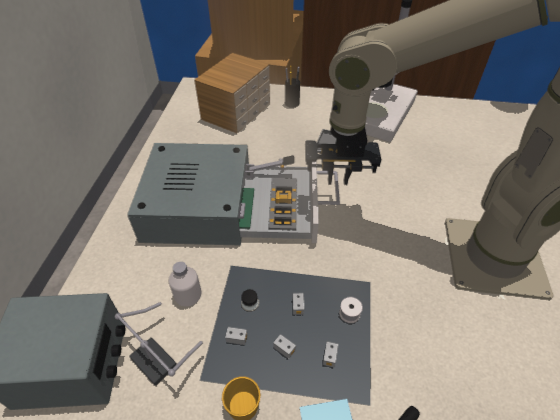

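```bash
python3 -c "
from h import *
im=np.load('pics/side1_im.npy');cv2.imwrite('pics/c.png',cv2.resize(im[140:250,230:340],None,fx=7,fy=5.4,interpolation=3))
plan([.52,-.07,.2],6.35,6)
"
```

```text
dist 0.1256 per row 0.0209 rot [1.3 0.2 0.6]
[0.2, 0.0, 0.1, 0.0056, 0.0158, -0.0126, -1]
[0.2, 0.0, 0.1, 0.0056, 0.0157, -0.0126, -1]
[0.2, 0.0, 0.1, 0.0056, 0.0157, -0.0127, -1]
[0.2, 0.0, 0.1, 0.0057, 0.0156, -0.0127, -1]
[0.2, 0.0, 0.1, 0.0057, 0.0156, -0.0128, -1]
[0.2, 0.0, 0.1, 0.0057, 0.0155, -0.0128, -1]
```

View pics/c.png

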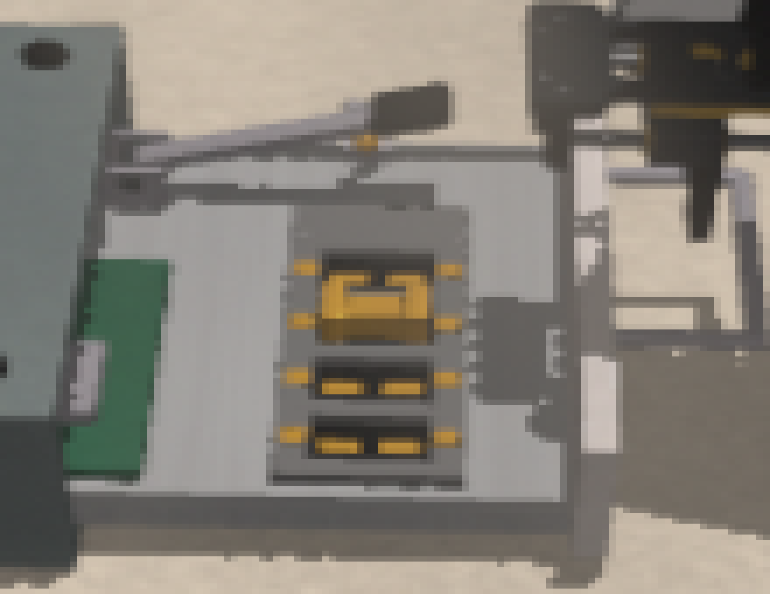

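Request:
send_rows(
  steps=[
    [0, 0, 0, 0, 0, -0.03, -1],
    [0, 0, 0, 0, 0, -0.03, -1],
    [0.2, 0, 0.1, 0.006, 0.016, -0.01, -1],
    [0.2, 0, 0.1, 0.006, 0.016, -0.005, -1],
    [0.2, 0, 0.1, 0.006, 0.016, 0, -1],
    [0.2, 0, 0.1, 0.006, 0.016, 0, -1],
    [0.2, 0, 0.1, 0.006, 0.015, 0, -1],
    [0.2, 0, 0.1, 0.006, 0.014, 0, -1],
    [0, 0, 0, 0, 0, 0, -1],
    [0, 0, 0, 0, 0, 0, -1],
  ],
)

```text
time: 7.3
ee_pos: [0.5211, -0.0669, 0.2057]
eef_rot: [0.667, 0.745, 0.002, 0.003]
ft_force: [-0.4, -0.6, 0.1]
width: 0.0868
```

```bash
python3 -c "
from h import *
print(read_state()['ee_pos'],R.from_quat(read_state()['eef_rot']).as_matrix().round(3))
P=snap('wrist','w2')
P=snap('scene','scene2',(170,160,320,260),5)
P=snap('side','side2',(230,140,340,250),5)
"
```

```text
[ 0.52111641 -0.06692956  0.20574511] [[-0.109  0.994  0.007]
 [ 0.994  0.109 -0.   ]
 [-0.001  0.007 -1.   ]]
```

View pics/w2.png

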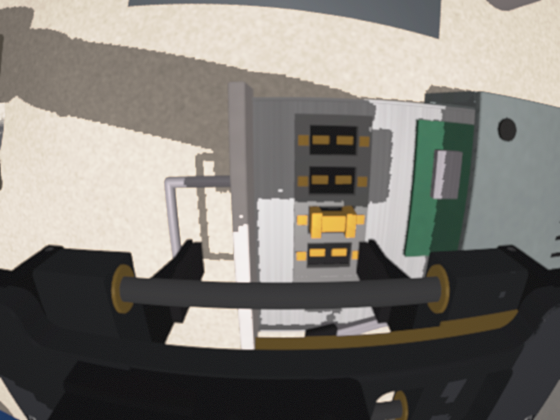

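View pics/scene2.png

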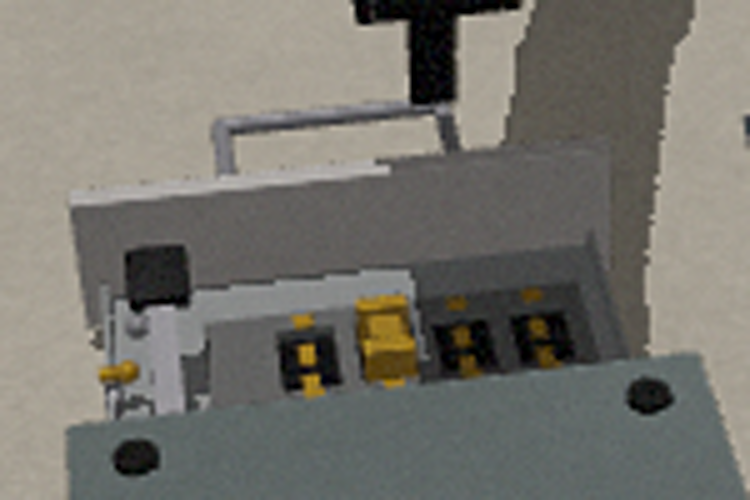

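View pics/side2.png

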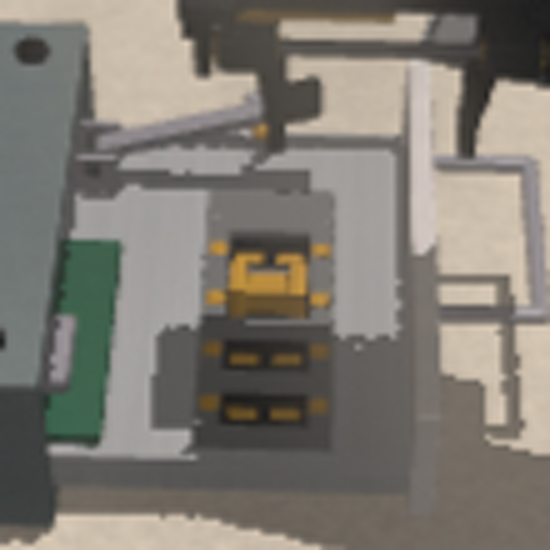

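```bash
cat > nest.py <<'E'
from h import *
import pickle
def nest(tag,zt=.042,roi=(295,115,400,280)):
    P=pickle.load(open(f"pics/{tag}.pkl","rb"));im=np.load(f"pics/{tag}_im.npy");x0,y0,x1,y1=roi
    hsv=cv2.cvtColor(im,cv2.COLOR_BGR2HSV)
    m=np.zeros(im.shape[:2],np.uint8);m[y0:y1,x0:x1]=(hsv[y0:y1,x0:x1,2]<42).astype(np.uint8)
    m=cv2.morphologyEx(m,cv2.MORPH_CLOSE,np.ones((3,3)))
    for c in cv2.findContours(m,0,1)[0]:
        if cv2.contourArea(c)<150: continue
        h=cv2.convexHull(c);W=plane("wrist",h[:,0],zt,P);r=cv2.minAreaRect((W[:,:2]*1000).astype(np.float32))
        print(cv2.boundingRect(c),np.round(r[0],1),np.round(r[1],1),round(r[2],1))
E
python3 - <<'E'
from nest import *
im=np.load("pics/w2_im.npy")
cv2.imwrite("pics/w2z.png",cv2.resize(im[100:280,230:480],None,fx=3.2,fy=3.2,interpolation=3))
nest("w2")
D=np.load("pics/w2.npy");P=pickle.load(open("pics/w2.pkl","rb"))
print("depth at",[ (u,v,float(D[v,u])) for u,v in[(333,160),(333,200),(305,160),(375,160)]])
X=cloud("wrist",D,P);print([X[v,u].round(4).tolist() for u,v in[(333,160),(333,200),(380,200),(240,160),(450,170),(333,140)]])
E
```

```text
(357, 241, 43, 39) [ 639.8 -132.5] [51.8 47.4] 5.8
(310, 167, 45, 26) [571.1 -49.8] [43.9 25.1] 6.4
(310, 126, 46, 28) [566.4 -10.7] [44.1 26.1] 7.2
depth at [(333, 160, 0.3095555305480957), (333, 200, 0.3216709792613983), (305, 160, 0.3097486197948456), (375, 160, 0.3195580244064331)]
[[0.5693, -0.0305, 0.0418], [0.5754, -0.0705, 0.0413], [0.6269, -0.0667, 0.0345], [0.4854, -0.0316, 0.0942], [0.6937, -0.0222, 0.0502], [0.568, -0.0118, 0.034]]
```

View pics/w2z.png

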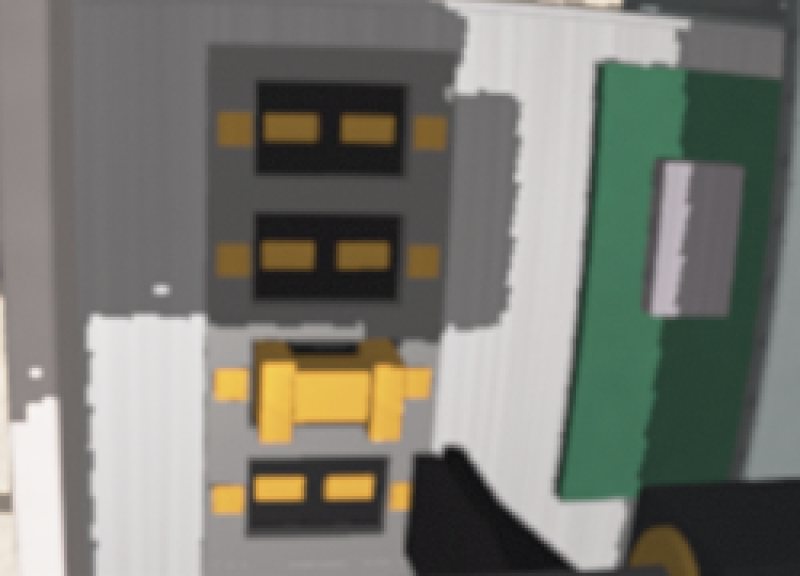

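```bash
python3 - <<'E'
from nest import *
P=pickle.load(open("pics/w2.pkl","rb"))
a=np.radians(6.35);ex=np.array([np.cos(a),np.sin(a)]);ey=np.array([-ex[1],ex[0]])
for k,c in {0:[(257,80),(404,85),(402,176),(257,174)],1:[(256,213),(402,216),(398,301),(256,297)],3:[(249,460),(388,457),(383,536),(248,534)]}.items():
    W=plane("wrist",np.array(c)/3.2+[230,100],.042,P)[:,:2]
    q=np.c_[W@ex,W@ey]*1000
    print(k,W.mean(0).round(4),"len",np.linalg.norm(W[1]-W[0]).round(4),np.linalg.norm(W[2]-W[3]).round(4),np.linalg.norm(W[3]-W[0]).round(4),np.linalg.norm(W[2]-W[1]).round(4),"draw",q.mean(0).round(1), "edge yaw",np.degrees(np.arctan2(*(W[1]-W[0]+W[2]-W[3])[::-1])).round(2))
# nest left/right edges 
W=plane("wrist",np.array([(208,45),(208,320),(452,50),(440,330)])/3.2+[230,100],.042,P)[:,:2];print((np.c_[W@ex,W@ey]*1000).round(1))
E
```

```text
0 [ 0.567  -0.0113] len 0.0445 0.0445 0.0282 0.0278 draw [562.3 -74. ] edge yaw 6.1
1 [ 0.572  -0.0505] len 0.0452 0.0449 0.0262 0.027 draw [ 562.9 -113.4] edge yaw 5.25
3 [ 0.5813 -0.131 ] len 0.0461 0.0463 0.0271 0.0294 draw [ 563.2 -194.5] edge yaw 5.27
[[ 525.3  -49.5]
 [ 525.9 -133.4]
 [ 599.1  -48.9]
 [ 600.  -136.8]]
```

```bash
python3 - <<'E'
from h import *
plan([.5762,-.091,.12],6.0,5)
plan([.5762,-.091,.063],6.0,10)
E
```

```text
dist 0.1049 per row 0.021 rot [0.4 0.  0.2]
[0.1, 0.0, 0.0, -0.006, 0.0103, 0.0173, -1]
[0.1, 0.0, 0.0, -0.006, 0.0104, 0.0172, -1]
[0.1, 0.0, 0.0, -0.006, 0.0104, 0.0172, -1]
[0.1, 0.0, 0.0, -0.006, 0.0104, 0.0172, -1]
[0.1, 0.0, 0.0, -0.0059, 0.0105, 0.0172, -1]
dist 0.1551 per row 0.0155 rot [0.4 0.  0.2]
[0.0, 0.0, 0.0, -0.003, 0.0051, 0.0143, -1]
[0.0, 0.0, 0.0, -0.003, 0.0051, 0.0143, -1]
[0.0, 0.0, 0.0, -0.003, 0.0052, 0.0143, -1]
[0.0, 0.0, 0.0, -0.003, 0.0052, 0.0143, -1]
[0.0, 0.0, 0.0, -0.003, 0.0052, 0.0143, -1]
[0.0, 0.0, 0.0, -0.003, 0.0052, 0.0143, -1]
[0.0, 0.0, 0.0, -0.003, 0.0052, 0.0143, -1]
[0.0, 0.0, 0.0, -0.003, 0.0052, 0.0143, -1]
[0.0, 0.0, 0.0, -0.003, 0.0052, 0.0143, -1]
[0.0, 0.0, 0.0, -0.003, 0.0052, 0.0143, -1]
```

Request:
send_rows(
  steps=[
    [0.1, 0, 0, -0.006, 0.0103, 0.0172, -1],
    [0.1, 0, 0, -0.006, 0.0103, 0.0172, -1],
    [0.1, 0, 0, -0.006, 0.0103, 0.0172, -1],
    [0.1, 0, 0, -0.006, 0.0104, 0.0172, -1],
    [0.1, 0, 0, -0.006, 0.0104, 0.0172, -1],
    [0, 0, 0, 0, 0, 0.01, -1],
    [0, 0, 0, 0, 0, 0.01, -1],
    [0, 0, 0, 0, 0, 0.01, -1],
    [0, 0, 0, 0, 0, 0, -1],
    [0, 0, 0, 0, 0, 0, -1],
  ],
)

```text
time: 8.45
ee_pos: [0.5748, -0.0935, 0.0889]
eef_rot: [0.669, 0.743, 0.003, -0.0]
ft_force: [-0.2, -0.9, 0.9]
width: 0.0869
```

```bash
python3 - <<'E'
from h import *
plan([.5762,-.091,.063],6.0,5)
snap("scene","scene3",(170,140,320,250),5)
snap("side","side3",(230,140,340,250),5)
snap("wrist","w3")
E
```

```text
dist 0.0261 per row 0.0052 rot [ 0.2 -0.2  0.1]
[0.0, -0.0, 0.0, 0.0004, 0.0003, 0.0052, -1]
[0.0, -0.0, 0.0, 0.0005, 0.0003, 0.0052, -1]
[0.0, -0.0, 0.0, 0.0005, 0.0003, 0.0052, -1]
[0.0, -0.0, 0.0, 0.0005, 0.0003, 0.0052, -1]
[0.0, -0.0, 0.0, 0.0005, 0.0003, 0.0052, -1]
```

View pics/scene3.png

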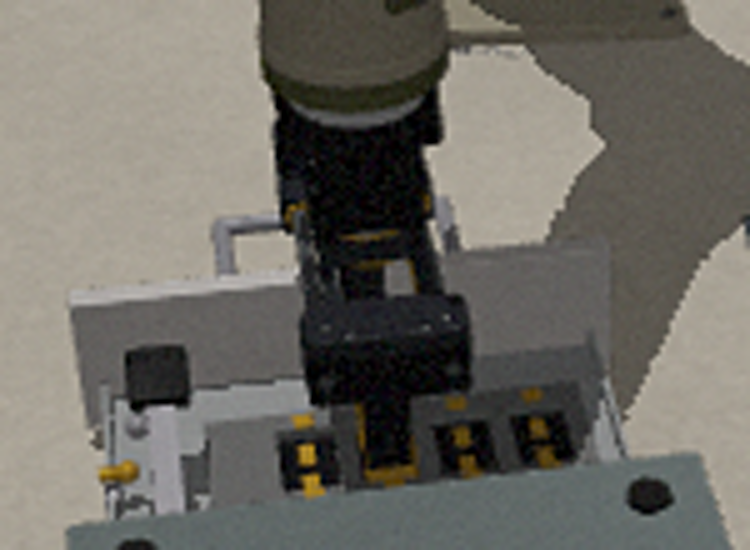

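View pics/side3.png

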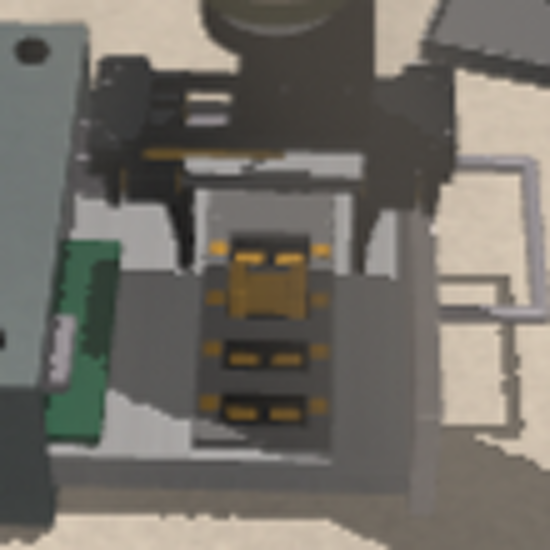

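View pics/w3.png

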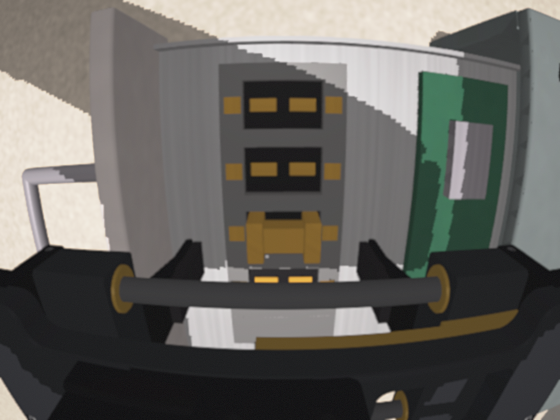

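Request:
send_rows(
  steps=[
    [0, 0, 0, 0.0005, 0.0004, 0.005, -1],
    [0, 0, 0, 0.0005, 0.0004, 0.005, -1],
    [0, 0, 0, 0.0005, 0.0004, 0.005, -1],
    [0, 0, 0, 0.0005, 0.0004, 0.005, -1],
    [0, 0, 0, 0, 0, 0.004, -1],
    [0, 0, 0, 0, 0, 0, 0.5],
    [0, 0, 0, 0, 0, 0, 0.5],
    [0, 0, 0, 0, 0, 0, 0.5],
    [0, 0, 0, 0, 0, 0, 0.5],
    [0, 0, 0, 0, 0, 0, 0.5],
  ],
  force=20,
)

```text
time: 9.6
ee_pos: [0.5772, -0.0909, 0.0638]
eef_rot: [0.669, 0.744, 0.003, 0.0]
ft_force: [-0.1, 0.4, 0.5]
width: 0.0545
```

```bash
python3 - <<'E'
from nest import *
nest("w3",roi=(220,60,345,285))
im=np.load("pics/w3_im.npy")
cv2.imwrite("pics/w3z.png",cv2.resize(im[60:290,215:355],None,fx=4,fy=2.6*4/4,interpolation=3))
E
```

```text
(266, 212, 35, 7) [575.  -78.8] [21.2  3.9] 6.0
(245, 148, 76, 44) [571.7 -50.2] [44.9 26.4] 6.4
(244, 81, 77, 47) [567.2 -11.3] [44.6 27.1] 6.1
```

Request:
send_rows(
  steps=[
    [0, 0, 0, 0, 0, 0, 1],
    [0, 0, 0, 0, 0, 0, 1],
    [0, 0, 0, 0, 0, 0, 1],
    [0, 0, 0, 0, 0, 0, 1],
    [0, 0, 0, 0, 0, 0, 1],
    [0, 0, 0, 0, 0, -0.004, 1],
    [0, 0, 0, 0, 0, -0.005, 1],
    [0, 0, 0, 0, 0, -0.005, 1],
    [0, 0, 0, 0, 0, -0.01, 1],
    [0, 0, 0, 0, 0, -0.01, 1],
  ],
  force=25,
)

```text
time: 10.6
ee_pos: [0.5764, -0.091, 0.0997]
eef_rot: [0.669, 0.744, 0.003, -0.0]
ft_force: [0.7, -0.0, -1.2]
width: 0.0435
```

```bash
python3 - <<'E'
from h import *
s=read_state();print(s["ee_pos"],s["width"],s["ft_force"])
snap("wrist","w4")
plan([.5,-.37,.24],-3,10,1)
E
```

```text
[ 0.5764224  -0.09101903  0.09971817] 0.043489690859099546 [ 0.67728074 -0.00169003 -1.18702459]
dist 0.3208 per row 0.0321 rot [ 0.3 -0.2  9.1]
[0.0, -0.0, 0.9, -0.0269, -0.0106, -0.014, 1]
[0.0, -0.0, 0.9, -0.027, -0.0101, -0.014, 1]
[0.0, -0.0, 0.9, -0.0272, -0.0097, -0.014, 1]
[0.0, -0.0, 0.9, -0.0273, -0.0093, -0.014, 1]
[0.0, -0.0, 0.9, -0.0275, -0.0089, -0.0139, 1]
[0.0, -0.0, 0.9, -0.0276, -0.0084, -0.0139, 1]
[0.0, -0.0, 0.9, -0.0278, -0.008, -0.0139, 1]
[0.0, -0.0, 0.9, -0.0279, -0.0076, -0.0139, 1]
[0.0, -0.0, 0.9, -0.028, -0.0071, -0.0139, 1]
[0.0, -0.0, 0.9, -0.0281, -0.0067, -0.0139, 1]
```

View pics/w4.png

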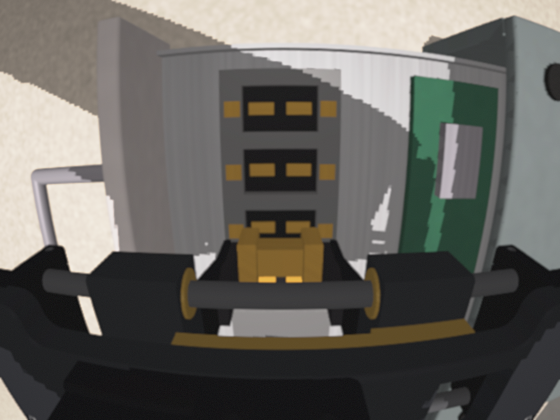

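Request:
send_rows(
  steps=[
    [0, 0, 0.9, -0.01, -0.004, -0.025, 1],
    [0, 0, 0.9, -0.02, -0.008, -0.025, 1],
    [0, 0, 0.9, -0.028, -0.0105, -0.02, 1],
    [0, 0, 0.9, -0.03, -0.01, -0.015, 1],
    [0, 0, 0.9, -0.03, -0.01, -0.005, 1],
    [0, 0, 0.9, -0.03, -0.009, 0, 1],
    [0, 0, 0.9, -0.03, -0.009, 0, 1],
    [0, 0, 0.9, -0.03, -0.009, 0, 1],
    [0, 0, 0.9, -0.03, -0.008, 0, 1],
    [0, 0, 0.9, -0.03, -0.008, 0, 1],
  ],
)

```text
time: 11.65
ee_pos: [0.4999, -0.3665, 0.1995]
eef_rot: [0.723, 0.691, 0.007, 0.003]
ft_force: [0.0, 1.1, -0.5]
width: 0.0439
```

```bash
python3 - <<'E'
from h import *
s=read_state();print(s["ee_pos"],s["width"],s["ft_force"])
plan([.472,-.385,.042],-8,10,1)
E
```

```text
[ 0.49990202 -0.36651693  0.19950266] 0.04386676933995454 [ 0.03073682  1.09985542 -0.51140001]
dist 0.161 per row 0.0161 rot [ 0.8 -0.4  5.4]
[0.1, -0.0, 0.5, -0.0021, -0.0029, 0.0157, 1]
[0.1, -0.0, 0.5, -0.0021, -0.0029, 0.0157, 1]
[0.1, -0.0, 0.5, -0.0021, -0.0028, 0.0157, 1]
[0.1, -0.0, 0.5, -0.0021, -0.0028, 0.0157, 1]
[0.1, -0.0, 0.5, -0.0021, -0.0028, 0.0157, 1]
[0.1, -0.0, 0.5, -0.0022, -0.0027, 0.0157, 1]
[0.1, -0.0, 0.5, -0.0022, -0.0027, 0.0157, 1]
[0.1, -0.0, 0.5, -0.0022, -0.0026, 0.0157, 1]
[0.1, -0.0, 0.5, -0.0022, -0.0026, 0.0157, 1]
[0.1, -0.0, 0.5, -0.0022, -0.0025, 0.0157, 1]
```

Request:
send_rows(
  steps=[
    [0.1, 0, 0.5, -0.002, -0.003, 0.017, 1],
    [0.1, 0, 0.5, -0.002, -0.003, 0.017, 1],
    [0.1, 0, 0.5, -0.002, -0.003, 0.017, 1],
    [0.1, 0, 0.5, -0.002, -0.003, 0.017, 1],
    [0.1, 0, 0.5, -0.002, -0.003, 0.017, 1],
    [0.1, 0, 0.5, -0.002, -0.003, 0.017, 1],
    [0.1, 0, 0.5, -0.002, -0.003, 0.017, 1],
    [0.1, 0, 0.5, -0.002, -0.003, 0.016, 1],
    [0.1, 0, 0.5, -0.002, -0.003, 0.014, 1],
    [0, 0, 0.5, -0.002, -0.002, 0.008, 1],
  ],
)

```text
time: 12.65
ee_pos: [0.4686, -0.3862, 0.0367]
eef_rot: [0.756, 0.655, 0.003, -0.001]
ft_force: [0.0, 0.3, -0.8]
width: 0.0441
```

```bash
python3 - <<'E'
from h import *
s=read_state();print(s["ee_pos"],s["width"],s["ft_force"])
snap("scene","scene5",(60,60,260,260),3)
snap("wrist","w5")
E
```

```text
[ 0.46858818 -0.38624804  0.03668651] 0.044105389088281786 [ 0.01748133  0.32328608 -0.80523646]
```

View pics/w5.png

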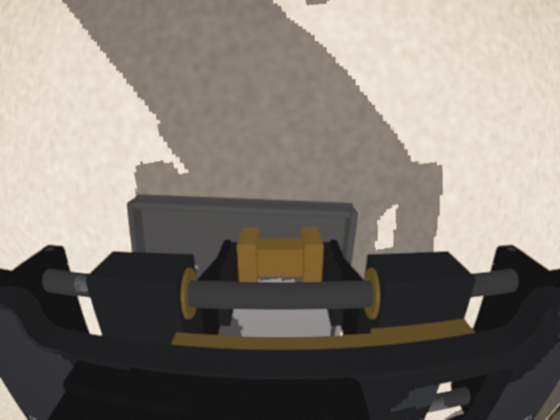

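View pics/scene5.png

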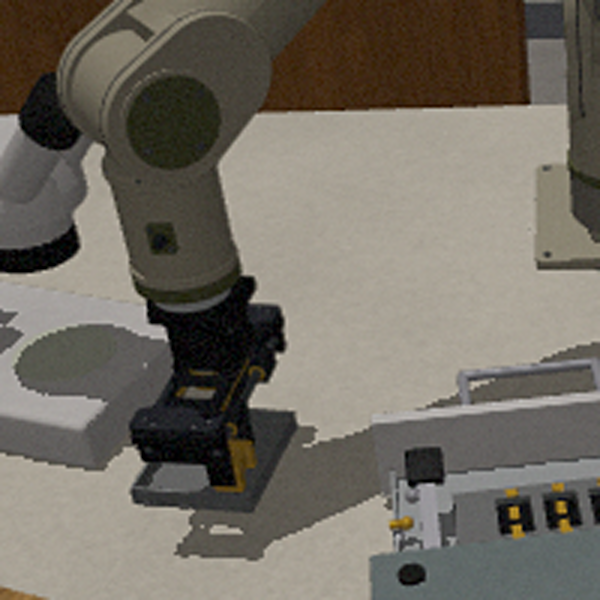

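Request:
send_rows(
  steps=[
    [0, 0, 0, 0, -0.005, 0, 1],
    [0, 0, 0, 0, -0.005, 0, 1],
    [0, 0, 0, 0, 0, 0, 1],
    [0, 0, 0, 0, 0, 0, -0.3],
    [0, 0, 0, 0, 0, 0, -0.3],
    [0, 0, 0, 0, 0, 0, -0.3],
    [0, 0, 0, 0, 0, 0, -0.3],
    [0, 0, 0, 0, 0, -0.01, -0.3],
    [0, 0, 0, 0, 0, -0.03, -0.3],
    [0, 0, 0, 0, 0, -0.04, -0.3],
  ],
)

```text
time: 13.75
ee_pos: [0.4567, -0.3844, 0.1186]
eef_rot: [0.756, 0.655, 0.002, -0.003]
ft_force: [0.9, -0.5, 0.3]
width: 0.0566
```

```bash
python3 - <<'E'
from h import *
s=read_state();print(s["ee_pos"],s["width"],s["ft_force"])
snap("wrist","w6")
n="side";snap(n,"side6")
X=cloud(n,np.load("pics/side6.npy"));im=np.load("pics/side6_im.npy")
m=(abs(X[...,2]-.026)<.004)&(im.min(2)>120)&(X[...,1]>.15)&(X[...,1]<.6)&(X[...,0]<.8)&(X[...,0]>.3)
m=cv2.morphologyEx(m.astype(np.uint8),cv2.MORPH_CLOSE,np.ones((3,3)))
for c in cv2.findContours(m,0,1)[0]:
    if cv2.contourArea(c)<20: continue
    W=plane(n,c[:,0,:],.026);r=cv2.minAreaRect((W[:,:2]*1000).astype(np.float32));print(" filt",np.round(r[0],1),np.round(r[1],1),round(r[2],1),c[:,0].mean(0))
E
```

```text
[ 0.45670033 -0.38441254  0.11861568] 0.05659244898742021 [ 0.92023958 -0.53882514  0.295779  ]
 filt [414.8 335.2] [43.  25.1] 85.2 [330.36363636 352.05454545]
 filt [516.7 331.6] [24.9 43.1] 60.8 [284.46938776 343.97959184]
 filt [627.2 322.2] [25.  43.1] 89.5 [235.32727273 333.16363636]
 filt [387.6 219.6] [30.6 13. ] 76.6 [345.06451613 305.29032258]
 filt [498.6 221.7] [23.8 43.1] 7.1 [297.9375     300.91666667]
```

View pics/w6.png

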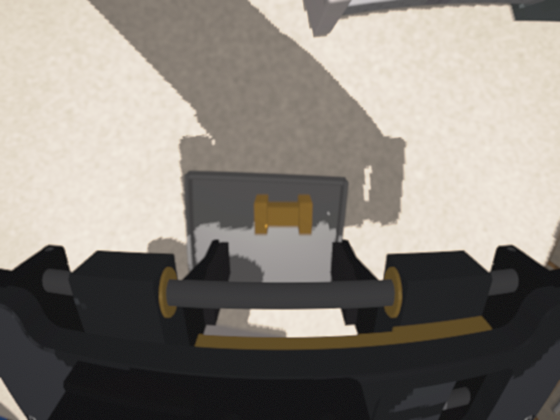

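```bash
python3 - <<'E'
from h import *
print(read_state()["joint_positions"].round(2))
plan([.497,.222,.2],98,18)
E
```

```text
[ 0.    0.46  0.8   1.71 -0.37  1.13  0.77]
dist 0.6151 per row 0.0342 rot [ 0.3 -0.4 73.8]
[0.0, -0.0, 4.1, 0.0338, -0.0027, -0.0042, -1]
[0.0, -0.0, 4.1, 0.0335, -0.0051, -0.0042, -1]
[0.0, -0.0, 4.1, 0.0331, -0.0075, -0.0042, -1]
[0.0, -0.0, 4.1, 0.0324, -0.0098, -0.0042, -1]
[0.0, -0.0, 4.1, 0.0317, -0.0121, -0.0042, -1]
[0.0, -0.0, 4.1, 0.0307, -0.0144, -0.0042, -1]
[0.0, -0.0, 4.1, 0.0296, -0.0165, -0.0042, -1]
[0.0, -0.0, 4.1, 0.0283, -0.0186, -0.0042, -1]
[0.0, -0.0, 4.1, 0.0269, -0.0206, -0.0042, -1]
[0.0, -0.0, 4.1, 0.0254, -0.0225, -0.0042, -1]
[0.0, -0.0, 4.1, 0.0237, -0.0242, -0.0042, -1]
[0.0, -0.0, 4.1, 0.0219, -0.0259, -0.0042, -1]
[0.0, -0.0, 4.1, 0.02, -0.0274, -0.0042, -1]
[0.0, -0.0, 4.1, 0.018, -0.0287, -0.0043, -1]
[0.0, -0.0, 4.1, 0.0159, -0.0299, -0.0042, -1]
[0.0, -0.0, 4.1, 0.0137, -0.031, -0.0042, -1]
[0.0, -0.0, 4.1, 0.0115, -0.0319, -0.0042, -1]
[0.0, -0.0, 4.1, 0.0091, -0.0326, -0.0042, -1]
```

Request:
send_rows(
  steps=[
    [0, 0, 4.1, 0.025, -0.003, -0.02, -1],
    [0, 0, 4.1, 0.033, -0.005, -0.02, -1],
    [0, 0, 4.1, 0.033, -0.0075, -0.02, -1],
    [0, 0, 4.1, 0.033, -0.01, -0.015, -1],
    [0, 0, 4.1, 0.032, -0.012, 0, -1],
    [0, 0, 4.1, 0.031, -0.0145, 0, -1],
    [0, 0, 4.1, 0.03, -0.0165, 0, -1],
    [0, 0, 4.1, 0.0285, -0.0185, 0, -1],
    [0, 0, 4.1, 0.027, -0.0205, 0, -1],
    [0, 0, 4.1, 0.0255, -0.0225, 0, -1],
  ],
)

```text
time: 14.85
ee_pos: [0.4835, -0.0513, 0.206]
eef_rot: [0.944, 0.33, 0.007, 0.002]
ft_force: [0.9, -1.0, 0.5]
width: 0.0867
```

```bash
python3 - <<'E'
from h import *
print(read_state()["joint_positions"].round(2))
plan([.497,.222,.17],98,9)
E
```

```text
[-0.76  0.01  0.79  1.91 -0.01  1.21 -0.86]
dist 0.276 per row 0.0307 rot [ 0.2 -0.8 30.6]
[0.0, -0.1, 3.4, 0.0201, -0.0228, 0.0041, -1]
[0.0, -0.1, 3.4, 0.0187, -0.024, 0.0041, -1]
[0.0, -0.1, 3.4, 0.0172, -0.025, 0.004, -1]
[0.0, -0.1, 3.4, 0.0157, -0.026, 0.004, -1]
[0.0, -0.1, 3.4, 0.0142, -0.0269, 0.004, -1]
[0.0, -0.1, 3.4, 0.0125, -0.0277, 0.004, -1]
[0.0, -0.1, 3.4, 0.0109, -0.0284, 0.004, -1]
[0.0, -0.1, 3.4, 0.0092, -0.029, 0.004, -1]
[0.0, -0.1, 3.4, 0.0075, -0.0295, 0.004, -1]
```

Request:
send_rows(
  steps=[
    [0, 0, 3.4, 0.02, -0.023, 0.004, -1],
    [0, 0, 3.4, 0.0185, -0.024, 0.004, -1],
    [0, 0, 3.4, 0.017, -0.025, 0.004, -1],
    [0, 0, 3.4, 0.0155, -0.026, 0.004, -1],
    [0, 0, 3.4, 0.014, -0.027, 0.004, -1],
    [0, 0, 3.4, 0.0125, -0.0275, 0.004, -1],
    [0, 0, 3.4, 0.011, -0.0285, 0.004, -1],
    [0, 0, 3.4, 0.009, -0.029, 0.004, -1],
    [0, 0, 3.4, 0.0075, -0.0295, 0.004, -1],
    [0, 0, 0, 0, 0, 0, -1],
  ],
)

```text
time: 15.85
ee_pos: [0.4984, 0.2375, 0.1731]
eef_rot: [0.998, 0.059, 0.009, -0.003]
ft_force: [-0.1, -0.2, 0.2]
width: 0.0872
```

```bash
cat > filt.py <<'E'
from h import *
import pickle
def filt(n,tag,zt=.026,thr=110,hi=True,P=None):
    P=P or pickle.load(open(f"pics/{tag}.pkl","rb"));im=np.load(f"pics/{tag}_im.npy")
    X=cloud(n,np.load(f"pics/{tag}.npy"),P)
    m=(abs(X[...,2]-zt)<.005)&(im.min(2)>thr)&(X[...,1]>.12)&(X[...,1]<.6)&(X[...,0]<.8)&(X[...,0]>.3)
    m=cv2.morphologyEx(m.astype(np.uint8),cv2.MORPH_CLOSE,np.ones((5,5)))
    for c in cv2.findContours(m,0,1)[0]:
        if cv2.contourArea(c)<40: continue
        W=plane(n,c[:,0,:].astype(float),zt,P);r=cv2.minAreaRect((W[:,:2]*1000).astype(np.float32))
        w,h=r[1];a=r[2] if w>h else r[2]+90
        print("filt",np.round(r[0],1),"size",np.round(r[1],1),"lendir",round(a,1),"px",c[:,0].mean(0).round())
E
python3 - <<'E'
from filt import *
print(read_state()["joint_positions"].round(2),read_state()["ee_pos"])
snap("wrist","w7");filt("wrist","w7")
E
```

```text
[-1.04  0.22  0.58  1.79 -0.13  1.15 -1.87] [0.498379   0.2374658  0.17311898]
filt [422. 350.] size [11.8 23.1] lendir 139.9 px [165. 258.]
filt [497.8 218.5] size [26.5 40.8] lendir 100.0 px [301. 202.]
filt [515.7 328.5] size [22.5 40.8] lendir 150.3 px [185. 172.]
filt [625.6 319.2] size [26.9 44.2] lendir 179.1 px [207.  54.]
```

View pics/w7.png

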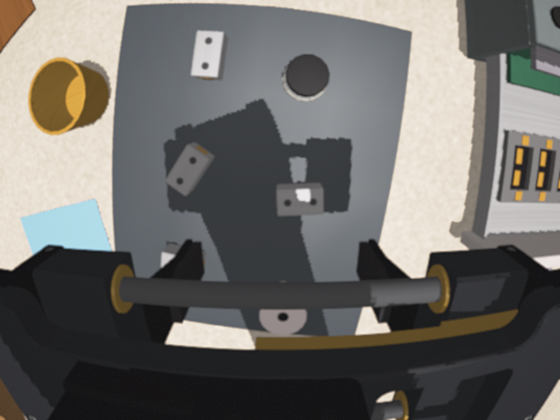

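```bash
python3 - <<'E'
from filt import *
P=pickle.load(open("pics/w7.pkl","rb"));im=np.load("pics/w7_im.npy")
z=cv2.resize(im[130:270,230:370],None,fx=5,fy=4,interpolation=3);cv2.imwrite("pics/w7z.png",np.clip(z.astype(float)*1.8,0,255).astype(np.uint8))
print(plane("wrist",[(288,203),(314,203),(207,41),(205,69)],.026,P).round(4))
E
```

```text
[[0.4951 0.2295 0.026 ]
 [0.4981 0.2053 0.026 ]
 [0.6374 0.3203 0.026 ]
 [0.6108 0.3189 0.026 ]]
```

View pics/w7z.png

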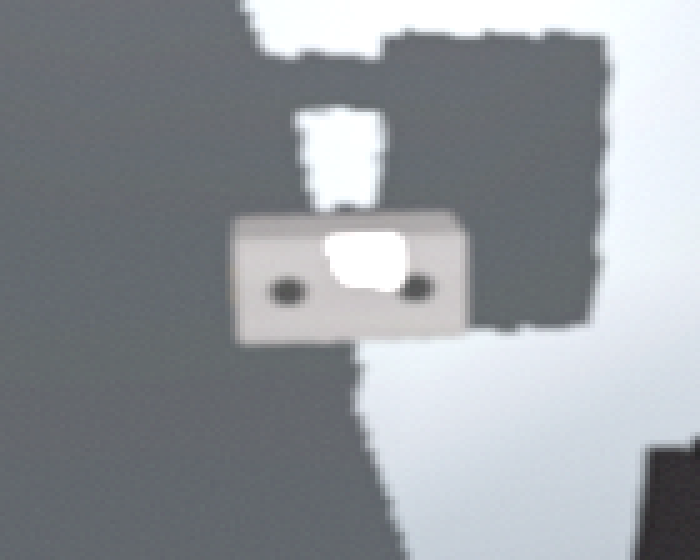

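```bash
python3 - <<'E'
from filt import *
P=pickle.load(open("pics/w4.pkl","rb"))
M=R.from_quat([.669,.744,.003,0]).as_matrix();t=np.array([.5764,-.0910,.0997])
for yy in(-.022,.022): print(proj("wrist",[t+M@[.013,yy,0.0]],P))
print(M.T@(P["world_from_camera"][:3,3]-t), (M.T@P["world_from_camera"][:3,:3]).round(4))
s=read_state();P=camera_params("wrist");M=R.from_quat(s["eef_rot"]).as_matrix()
print(M.T@(P["world_from_camera"][:3,3]-s["ee_pos"]), (M.T@P["world_from_camera"][:3,:3]).round(4))
E
```

```text
[[236.2098188  248.09645322]]
[[325.9796166  248.06316674]]
[ 0.07858319 -0.00048614 -0.14467717] [[-3.000e-04 -9.575e-01 -2.883e-01]
 [ 1.000e+00 -1.000e-04 -5.000e-04]
 [ 4.000e-04 -2.883e-01  9.575e-01]]
[ 0.07883782  0.00082512 -0.14472492] [[-3.000e-04 -9.575e-01 -2.883e-01]
 [ 1.000e+00 -1.000e-04 -5.000e-04]
 [ 4.000e-04 -2.883e-01  9.575e-01]]
```

```bash
python3 - <<'E'
from filt import *
plan([.4975,.2200,.06],97.5,6)
plan([.4975,.2200,.029],97.5,10)
E
```

```text
dist 0.1144 per row 0.0191 rot [-0.2 -1.1 -0.8]
[-0.0, -0.2, -0.1, -0.0009, 0.0025, 0.0189, -1]
[-0.0, -0.2, -0.1, -0.0008, 0.0025, 0.0189, -1]
[-0.0, -0.2, -0.1, -0.0008, 0.0025, 0.0189, -1]
[-0.0, -0.2, -0.1, -0.0007, 0.0025, 0.0189, -1]
[-0.0, -0.2, -0.1, -0.0007, 0.0025, 0.0189, -1]
[-0.0, -0.2, -0.1, -0.0006, 0.0025, 0.0189, -1]
dist 0.1452 per row 0.0145 rot [-0.2 -1.1 -0.8]
[-0.0, -0.1, -0.1, -0.0006, 0.0015, 0.0144, -1]
[-0.0, -0.1, -0.1, -0.0006, 0.0015, 0.0144, -1]
[-0.0, -0.1, -0.1, -0.0005, 0.0015, 0.0144, -1]
[-0.0, -0.1, -0.1, -0.0005, 0.0015, 0.0144, -1]
[-0.0, -0.1, -0.1, -0.0005, 0.0015, 0.0144, -1]
[-0.0, -0.1, -0.1, -0.0005, 0.0015, 0.0144, -1]
[-0.0, -0.1, -0.1, -0.0004, 0.0015, 0.0144, -1]
[-0.0, -0.1, -0.1, -0.0004, 0.0015, 0.0144, -1]
[-0.0, -0.1, -0.1, -0.0004, 0.0015, 0.0144, -1]
[-0.0, -0.1, -0.1, -0.0004, 0.0015, 0.0144, -1]
```

Request:
send_rows(
  steps=[
    [0, -0.1, -0.1, -0.0005, 0.0015, 0.0165, -1],
    [0, -0.1, -0.1, -0.0005, 0.0015, 0.0165, -1],
    [0, -0.1, -0.1, -0.0005, 0.0015, 0.0165, -1],
    [0, -0.1, -0.1, -0.0005, 0.0015, 0.0165, -1],
    [0, -0.1, -0.1, -0.0005, 0.0015, 0.0165, -1],
    [0, -0.1, -0.1, -0.0005, 0.0015, 0.0165, -1],
    [0, -0.1, -0.1, -0.0005, 0.0015, 0.0165, -1],
    [0, -0.1, -0.1, -0.0005, 0.0015, 0.016, -1],
    [0, -0.1, 0, -0.0005, 0.0015, 0.01, -1],
    [0, -0.1, 0, -0.0005, 0.0015, 0.003, -1],
  ],
)

```text
time: 16.9
ee_pos: [0.5016, 0.2078, 0.0287]
eef_rot: [0.998, 0.063, 0.004, -0.002]
ft_force: [-0.0, -0.2, -0.9]
width: 0.0873
```

```bash
python3 - <<'E'
from filt import *
s=read_state();print(s["ee_pos"],s["ft_force"])
plan([.4975,.2200,.029],97.5,1)
snap("wrist","w8")
E
```

```text
[0.50164505 0.2078273  0.02871198] [-0.01162263 -0.21066936 -0.91381651]
dist 0.0129 per row 0.0129 rot [-0.2 -0.4 -0.3]
[-0.2, -0.4, -0.3, -0.0026, -0.0126, -0.0003, -1]
```

View pics/w8.png

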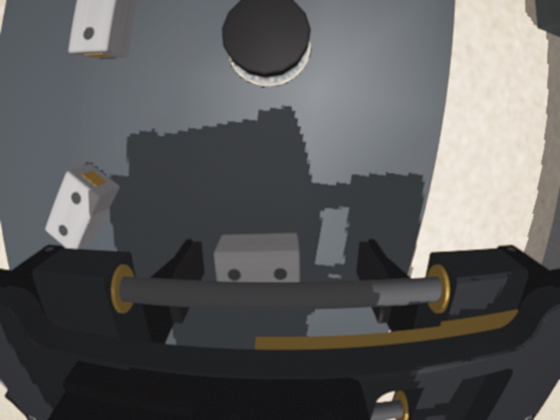

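Request:
send_rows(
  steps=[
    [0, -0.4, -0.3, -0.0026, -0.0126, 0, -1],
    [0, 0, 0, 0, 0, 0, -1],
    [0, 0, 0, 0, 0, 0, -1],
    [0, 0, 0, 0, 0, 0, 1],
    [0, 0, 0, 0, 0, 0, 1],
    [0, 0, 0, 0, 0, 0, 1],
    [0, 0, 0, 0, 0, 0, 1],
    [0, 0, 0, 0, 0, 0, 1],
    [0, 0, 0, 0, 0, 0, 1],
    [0, 0, 0, 0, 0, 0, 1],
  ],
  force=25,
)

```text
time: 17.95
ee_pos: [0.4987, 0.2216, 0.0317]
eef_rot: [0.998, 0.066, 0.002, -0.003]
ft_force: [-0.6, -0.1, 0.8]
width: 0.0435
```

```bash
python3 - <<'E'
from filt import *
s=read_state();print(s["ee_pos"],s["ft_force"],s["width"])
plan([.4975,.2200,.029],97.5,1)
snap("wrist","w9",(160,150,400,300),3)
E
```

```text
[0.49870277 0.22159197 0.03169225] [-0.63839041 -0.13116033  0.77468598] 0.04350428778226716
dist 0.0034 per row 0.0034 rot [-0.3 -0.2  0. ]
[-0.3, -0.2, 0.0, -0.0014, 0.0014, 0.0027, -1]
```

View pics/w9.png

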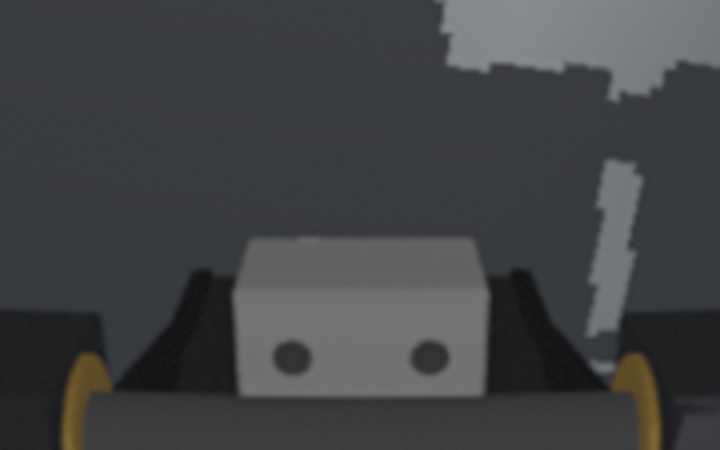

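```bash
cat >> filt.py <<'E'
def held(tag,row,dz,col=280):
    """tool-x of point on top-face far edge, dz below TCP along tool z"""
    # cam in tool frame fixed
    o=np.array([.0787,0,-.1447]);Rm=np.array([[-3e-4,-.9575,-.2883],[1,-1e-4,-5e-4],[4e-4,-.2883,.9575]])
    K=camera_params("wrist")["camera_matrix"];x=(col-K[0,2])/K[0,0];y=(row-K[1,2])/K[1,1];r=np.hypot(x,y)
    d=Rm@np.array([x*np.sin(r)/r,y*np.sin(r)/r,np.cos(r)]);t=(dz-o[2])/d[2];return o+d*t
E
python3 - <<'E'
from filt import *
print(held("w9",246.3,.0057),held("w9",269,.0057))
print(read_state()["joint_positions"].round(2))
plan([.572,-.06,.2],6.35,16,1)
E
```

```text
[ 1.16705501e-02 -6.01409243e-05  5.70000000e-03] [-1.33927964e-03 -6.25351425e-05  5.70000000e-03]
[-0.95  0.41  0.53  1.91 -0.27  0.89 -1.72]
dist 0.3361 per row 0.021 rot [ -0.1  -0.4 -88.8]
[-0.0, -0.0, -5.6, 0.0023, 0.018, -0.0106, 1]
[-0.0, -0.0, -5.6, 0.0005, 0.0181, -0.0106, 1]
[-0.0, -0.0, -5.6, -0.0012, 0.0181, -0.0106, 1]
[-0.0, -0.0, -5.6, -0.003, 0.0179, -0.0106, 1]
[-0.0, -0.0, -5.6, -0.0047, 0.0175, -0.0106, 1]
[-0.0, -0.0, -5.6, -0.0064, 0.017, -0.0106, 1]
[-0.0, -0.0, -5.6, -0.008, 0.0163, -0.0106, 1]
[-0.0, -0.0, -5.6, -0.0095, 0.0154, -0.0106, 1]
[-0.0, -0.0, -5.6, -0.011, 0.0144, -0.0106, 1]
[-0.0, -0.0, -5.6, -0.0124, 0.0133, -0.0106, 1]
[-0.0, -0.0, -5.6, -0.0136, 0.012, -0.0106, 1]
[-0.0, -0.0, -5.6, -0.0147, 0.0107, -0.0106, 1]
[-0.0, -0.0, -5.6, -0.0157, 0.0092, -0.0106, 1]
[-0.0, -0.0, -5.6, -0.0165, 0.0076, -0.0105, 1]
[-0.0, -0.0, -5.6, -0.0171, 0.006, -0.0105, 1]
[-0.0, -0.0, -5.6, -0.0177, 0.0043, -0.0105, 1]
```

Request:
send_rows(
  steps=[
    [0, 0, 0, 0, 0, -0.03, 1],
    [0, 0, 0, 0, 0, -0.04, 1],
    [0, 0, -5.6, 0.002, 0.018, -0.04, 1],
    [0, 0, -5.6, 0.0005, 0.018, -0.04, 1],
    [0, 0, -5.6, -0.001, 0.018, -0.02, 1],
    [0, 0, -5.6, -0.003, 0.018, 0, 1],
    [0, 0, -5.6, -0.005, 0.0175, 0, 1],
    [0, 0, -5.6, -0.0065, 0.017, 0, 1],
    [0, 0, -5.6, -0.008, 0.0165, 0, 1],
    [0, 0, -5.6, -0.0095, 0.0155, 0, 1],
  ],
)

```text
time: 19.0
ee_pos: [0.5369, 0.0775, 0.2081]
eef_rot: [0.89, 0.456, 0.002, -0.002]
ft_force: [-0.4, 0.6, 0.1]
width: 0.0438
```

```bash
python3 - <<'E'
from filt import *
print(read_state()["joint_positions"].round(2),read_state()["width"])
plan([.5808,-.129,.16],6.35,10,1)
E
```

```text
[-0.76  0.18  0.61  1.76 -0.11  1.24 -0.75] 0.043765654504800224
dist 0.2166 per row 0.0217 rot [  0.1  -0.4 -42.1]
[0.0, -0.0, -4.2, -0.0142, 0.0156, 0.0047, 1]
[0.0, -0.0, -4.2, -0.0153, 0.0145, 0.0047, 1]
[0.0, -0.0, -4.2, -0.0164, 0.0134, 0.0047, 1]
[0.0, -0.0, -4.2, -0.0173, 0.0121, 0.0047, 1]
[0.0, -0.0, -4.2, -0.0181, 0.0108, 0.0047, 1]
[0.0, -0.0, -4.2, -0.0189, 0.0095, 0.0048, 1]
[0.0, -0.0, -4.2, -0.0195, 0.0081, 0.0048, 1]
[0.0, -0.0, -4.2, -0.0201, 0.0066, 0.0048, 1]
[0.0, -0.0, -4.2, -0.0205, 0.0051, 0.0048, 1]
[0.0, -0.0, -4.2, -0.0208, 0.0036, 0.0048, 1]
```

Request:
send_rows(
  steps=[
    [0, 0, -4.2, -0.014, 0.0155, 0.005, 1],
    [0, 0, -4.2, -0.0155, 0.0145, 0.005, 1],
    [0, 0, -4.2, -0.0165, 0.0135, 0.005, 1],
    [0, 0, -4.2, -0.0175, 0.012, 0.005, 1],
    [0, 0, -4.2, -0.018, 0.011, 0.005, 1],
    [0, 0, -4.2, -0.019, 0.0095, 0.005, 1],
    [0, 0, -4.2, -0.0195, 0.008, 0.005, 1],
    [0, 0, -4.2, -0.02, 0.0065, 0.005, 1],
    [0, 0, -4.2, -0.0205, 0.005, 0.005, 1],
    [0, 0, -4.2, -0.021, 0.0035, 0.005, 1],
  ],
)

```text
time: 20.0
ee_pos: [0.5843, -0.1365, 0.1546]
eef_rot: [0.655, 0.756, 0.003, -0.001]
ft_force: [0.4, -0.7, -1.4]
width: 0.0439
```

```bash
python3 - <<'E'
from filt import *
print(read_state()["joint_positions"].round(2),read_state()["width"])
plan([.581,-.1295,.095],6.35,6,1)
E
```

```text
[-0.32  0.37  0.6   1.67 -0.23  1.17  0.48] 0.043906013609921336
dist 0.0601 per row 0.01 rot [ 0.2 -0.4  1.9]
[0.0, -0.1, 0.3, 0.0012, -0.0004, 0.0099, 1]
[0.0, -0.1, 0.3, 0.0012, -0.0004, 0.0099, 1]
[0.0, -0.1, 0.3, 0.0012, -0.0004, 0.0099, 1]
[0.0, -0.1, 0.3, 0.0012, -0.0004, 0.0099, 1]
[0.0, -0.1, 0.3, 0.0012, -0.0004, 0.0099, 1]
[0.0, -0.1, 0.3, 0.0012, -0.0004, 0.0099, 1]
```

Request:
send_rows(
  steps=[
    [0, -0.1, 0.3, 0.001, 0, 0.01, 1],
    [0, -0.1, 0.3, 0.001, 0, 0.01, 1],
    [0, -0.1, 0.3, 0.001, 0, 0.01, 1],
    [0, -0.1, 0.3, 0.001, 0, 0.01, 1],
    [0, 0, 0.3, 0.001, 0, 0.01, 1],
    [0, 0, 0.3, 0.001, 0, 0.008, 1],
    [0, 0, 0, 0, 0, 0, 1],
    [0, 0, 0, 0, 0, 0, 1],
    [0, 0, 0, 0, 0, 0, 1],
    [0, 0, 0, 0, 0, 0, 1],
  ],
)

```text
time: 21.0
ee_pos: [0.5829, -0.1294, 0.091]
eef_rot: [0.668, 0.744, 0.0, 0.001]
ft_force: [-0.5, 0.4, -0.4]
width: 0.0439
```

```bash
python3 - <<'E'
from filt import *
s=read_state();print(s["ee_pos"],s["width"])
plan([.581,-.1295,.0665],6.35,6,1)
snap("wrist","w10");snap("side","side10",(235,140,325,240),6);snap("scene","scene10",(170,140,320,250),5)
im=np.load("pics/w10_im.npy");cv2.imwrite("pics/w10z.png",cv2.resize(im[20:300,190:390],None,fx=4,fy=2.1*1,interpolation=3))
E
```

```text
[ 0.58290069 -0.12940863  0.09104986] 0.043900857219474364
dist 0.0246 per row 0.0041 rot [ 0.1  0.  -0.1]
[0.0, 0.0, -0.0, 0.0, -0.0003, 0.0041, 1]
[0.0, 0.0, -0.0, 0.0, -0.0003, 0.0041, 1]
[0.0, 0.0, -0.0, 0.0, -0.0003, 0.0041, 1]
[0.0, 0.0, -0.0, 0.0, -0.0003, 0.0041, 1]
[0.0, 0.0, -0.0, 0.0, -0.0003, 0.0041, 1]
[0.0, 0.0, -0.0, 0.0, -0.0003, 0.0041, 1]
```

View pics/w10.png

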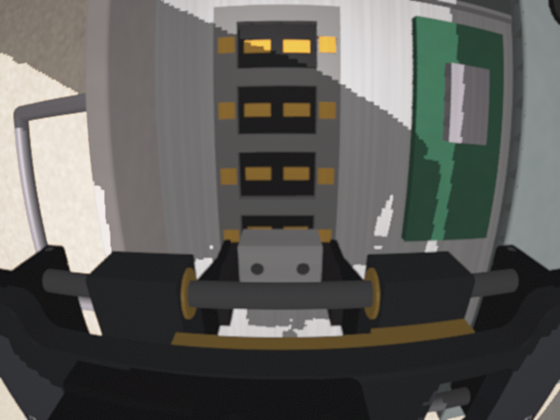

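View pics/side10.png

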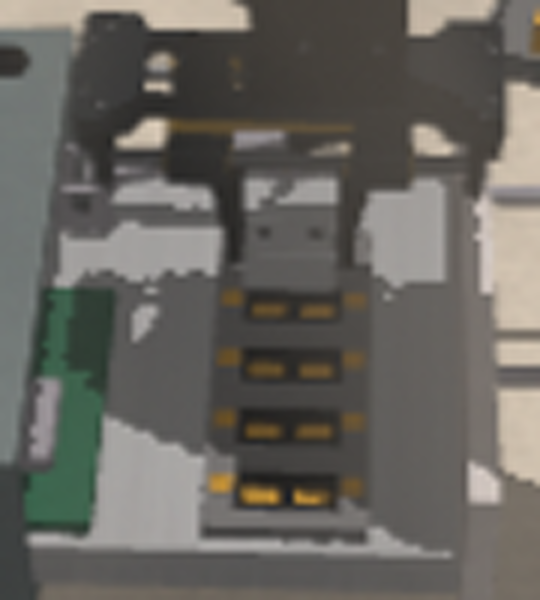

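View pics/scene10.png

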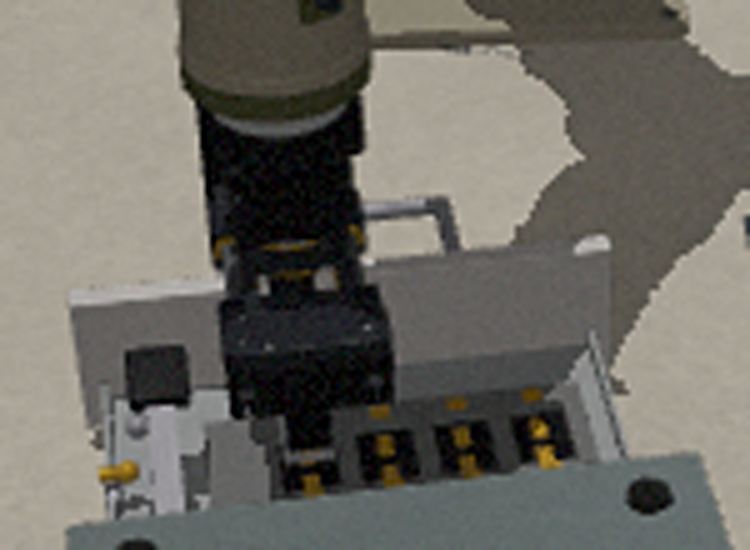

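```bash
python3 - <<'E'
from filt import *
im=np.load("pics/w10_im.npy");z=cv2.resize(im[130:290,200:360],None,fx=5,fy=3.7,interpolation=3);cv2.imwrite("pics/w10z.png",np.clip(z*1.6,0,255).astype(np.uint8))
g=cv2.cvtColor(im,cv2.COLOR_BGR2HSV)[...,2]
for r in (92,130,157,192,222): print(r,g[r,228:330].tolist())
for c in (276,): print(c,g[75:235,c].tolist())
E
```

```text
92 [85, 84, 85, 86, 85, 85, 85, 83, 77, 63, 47, 35, 29, 30, 31, 31, 31, 31, 29, 32, 30, 31, 32, 29, 31, 31, 32, 32, 32, 30, 32, 32, 32, 29, 30, 32, 31, 31, 30, 32, 31, 31, 31, 32, 30, 33, 31, 31, 32, 31, 31, 30, 31, 30, 30, 31, 31, 30, 30, 34, 31, 30, 31, 30, 31, 32, 30, 31, 31, 30, 30, 31, 32, 30, 32, 31, 31, 32, 32, 31, 30, 31, 30, 30, 32, 30, 32, 45, 63, 76, 84, 86, 85, 85, 84, 84, 85, 86, 85, 85, 84, 85]
130 [83, 83, 84, 83, 83, 83, 85, 83, 80, 72, 60, 42, 30, 29, 27, 28, 29, 29, 28, 30, 30, 31, 30, 29, 31, 29, 29, 29, 29, 29, 29, 29, 29, 30, 28, 28, 30, 29, 28, 30, 30, 30, 26, 29, 28, 28, 30, 28, 28, 29, 28, 29, 28, 27, 28, 28, 30, 27, 27, 31, 27, 30, 28, 28, 30, 28, 28, 27, 29, 29, 28, 28, 29, 30, 28, 30, 27, 29, 29, 28, 29, 28, 29, 29, 29, 30, 34, 52, 70, 80, 84, 84, 84, 83, 83, 84, 83, 83, 84, 83, 84, 83]
157 [82, 83, 82, 83, 83, 83, 83, 83, 83, 79, 67, 50, 35, 27, 27, 29, 30, 28, 27, 27, 27, 27, 26, 28, 28, 27, 27, 28, 29, 28, 30, 27, 28, 28, 27, 27, 28, 29, 29, 28, 28, 29, 28, 28, 30, 29, 28, 29, 27, 29, 29, 29, 28, 29, 29, 29, 30, 28, 29, 30, 28, 30, 28, 29, 28, 28, 26, 26
[... 908 characters left out ...]
81, 82, 82, 82, 81, 81, 82, 82, 82, 81, 81, 82, 81, 81]
276 [87, 87, 88, 88, 87, 87, 87, 87, 87, 81, 68, 46, 32, 30, 29, 30, 30, 32, 30, 32, 32, 32, 30, 31, 30, 30, 31, 30, 32, 31, 30, 30, 28, 30, 30, 31, 30, 28, 29, 30, 29, 30, 31, 30, 29, 31, 30, 30, 31, 30, 31, 31, 30, 30, 30, 28, 30, 37, 56, 74, 83, 84, 83, 83, 84, 85, 83, 82, 84, 85, 83, 84, 83, 85, 85, 82, 69, 47, 30, 28, 30, 28, 27, 28, 26, 29, 28, 28, 28, 29, 27, 27, 29, 29, 28, 29, 29, 28, 26, 29, 28, 29, 28, 26, 27, 29, 27, 29, 26, 27, 28, 28, 27, 29, 27, 29, 28, 28, 28, 32, 44, 59, 69, 74, 78, 81, 81, 83, 81, 81, 81, 82, 81, 81, 82, 82, 81, 81, 82, 75, 58, 37, 26, 26, 26, 26, 26, 27, 27, 26, 28, 26, 31, 51, 78, 95, 99, 98, 97, 97]
```

View pics/w10z.png

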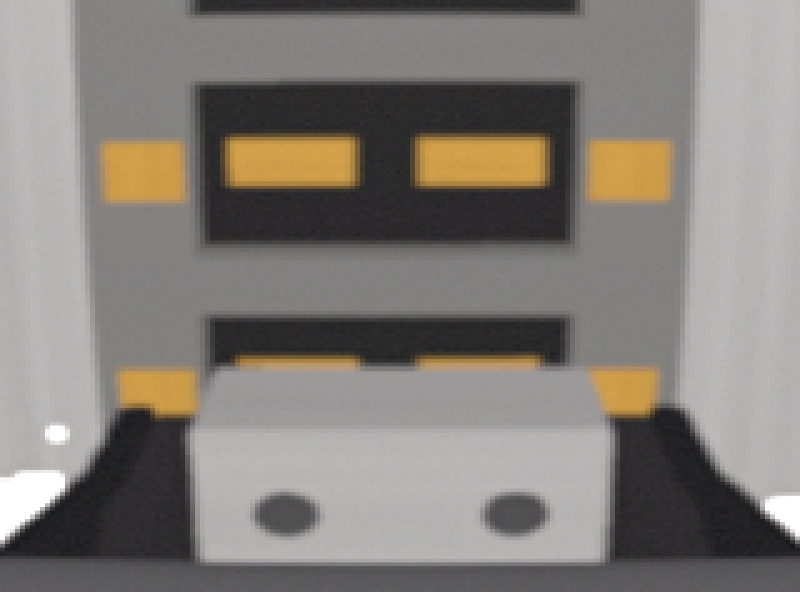

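```bash
python3 - <<'E'
from filt import *
dz=.09105-.042
for n,c,r in[("P2 TL",238.7,157),("P2 TR",315.0,157),("P2 top",277,151.9),("P2 bot",277,195.9),("P1 top",277,85.9),("P1 bot",277,133.2),("P3 top",277,215.3),("P3 L",241.4,222),("P3 R",313.4,222)]:
    print(n,held("",r,dz,c)[:2].round(4), held("",r,dz-.0,c).round(4)[2])
# tabs centre row / filter
im=np.load("pics/w10_im.npy")
print("filter top far edge",held("",130+427/3.7,.0057,280), "dots",held("",130+514/3.7,.0057,280),"L",held("",250,.0057,200+192/5)[:2],"R",held("",250,.0057,200+611/5)[:2])
E
```

```text
P2 TL [ 0.0506 -0.025 ] 0.0491
P2 TR [0.0506 0.021 ] 0.0491
P2 top [ 0.0536 -0.0019] 0.0491
P2 bot [ 0.0263 -0.0019] 0.0491
P1 top [ 0.0931 -0.0018] 0.0491
P1 bot [ 0.0648 -0.0018] 0.0491
P3 top [ 0.0136 -0.002 ] 0.0491
P3 L [ 0.0091 -0.0246] 0.0491
P3 R [0.0091 0.0211] 0.0491
filter top far edge [ 1.21658708e-02 -6.00481992e-05  5.70000000e-03] dots [-1.29116605e-03 -6.25264293e-05  5.70000000e-03] L [ 0.00947396 -0.02128976] R [0.00946434 0.02147685]
```

```bash
cat >> filt.py <<'E'
def heldf(row,dz,col=280,f=316.6):
    o=np.array([.0787,0,-.1447]);Rm=np.array([[-3e-4,-.9575,-.2883],[1,-1e-4,-5e-4],[4e-4,-.2883,.9575]])
    x=(col-279.95)/f;y=(row-205.07)/f;r=np.hypot(x,y)
    d=Rm@np.array([x*np.sin(r)/r,y*np.sin(r)/r,np.cos(r)]);t=(dz-o[2])/d[2];return o+d*t
E
python3 - <<'E'
from filt import *
dz=.09105-.042
for f in (325.2,320,316.6):
    print(f)
    for n,c,r in[("P2 TL",238.7,157),("P2 TR",315.0,157),("P2 top",277,151.9),("P2 bot",277,195.9),("P1 top",277,85.9),("P1 bot",277,133.2),("P3 top",277,215.3)]:
        print(n,heldf(r,dz,c,f)[:2].round(4))
    print("filter edge",heldf(130+427/3.7,.0057,280,f)[:2],"back edge?",heldf(130+367/3.7,.0317,280,f)[:2], "dots",heldf(130+514/3.7,.0057,280,f)[:2])
E
```

```text
325.2
P2 TL [ 0.0506 -0.025 ]
P2 TR [0.0506 0.021 ]
P2 top [ 0.0536 -0.0019]
P2 bot [ 0.0263 -0.0019]
P1 top [ 0.0931 -0.0018]
P1 bot [ 0.0648 -0.0018]
P3 top [ 0.0136 -0.002 ]
filter edge [ 1.21667513e-02 -5.84136750e-05] back edge? [ 1.09639828e-02 -6.65960312e-05] dots [-1.28988933e-03 -6.08398493e-05]
320
P2 TL [ 0.0511 -0.0254]
P2 TR [0.0511 0.0213]
P2 top [ 0.0541 -0.0019]
P2 bot [ 0.0264 -0.0019]
P1 top [ 0.0942 -0.0018]
P1 bot [ 0.0655 -0.0019]
P3 top [ 0.0135 -0.002 ]
filter edge [ 1.18039692e-02 -5.80700858e-05] back edge? [ 1.07199216e-02 -6.61701033e-05] dots [-1.90651723e-03 -6.05253961e-05]
316.6
P2 TL [ 0.0514 -0.0256]
P2 TR [0.0514 0.0216]
P2 top [ 0.0544 -0.0019]
P2 bot [ 0.0264 -0.002 ]
P1 top [ 0.095  -0.0019]
P1 bot [ 0.066  -0.0019]
P3 top [ 0.0135 -0.002 ]
filter edge [ 1.1559957e-02 -5.7838983e-05] back edge? [ 1.0555881e-02 -6.5883825e-05] dots [-2.32183315e-03 -6.03136032e-05]
```

Request:
send_rows(
  steps=[
    [0, 0, 0, 0.0003, -0.002, 0.004, 1],
    [0, 0, 0, 0, 0, 0.004, 1],
    [0, 0, 0, 0, 0, 0.004, 1],
    [0, 0, 0, 0, 0, 0.003, 1],
    [0, 0, 0, 0, 0, 0.003, 1],
    [0, 0, 0, 0, 0, 0.002, 1],
    [0, 0, 0, 0, 0, 0.002, 1],
    [0, 0, 0, 0, 0, 0.001, 1],
    [0, 0, 0, 0, 0, 0, 1],
    [0, 0, 0, 0, 0, 0, 1],
  ],
)

```text
time: 22.15
ee_pos: [0.5806, -0.1295, 0.0659]
eef_rot: [0.668, 0.744, 0.0, 0.001]
ft_force: [-0.3, 0.2, -0.4]
width: 0.0441
```

Request:
send_rows(
  steps=[
    [0, 0, 0, 0, 0, 0.001, 1],
    [0, 0, 0, 0, 0, 0, -0.5],
    [0, 0, 0, 0, 0, 0, -0.5],
    [0, 0, 0, 0, 0, 0, -0.5],
    [0, 0, 0, 0, 0, 0, -0.5],
    [0, 0, 0, 0, 0, -0.01, -0.5],
    [0, 0, 0, 0, 0, -0.03, -1],
    [0, 0, 0, 0, 0, -0.04, -1],
    [0, 0, 0, 0, 0, -0.04, -1],
    [0, 0, 0, 0, 0, 0, -1],
  ],
)

```text
time: 23.15
ee_pos: [0.5801, -0.13, 0.192]
eef_rot: [0.668, 0.744, -0.0, 0.001]
ft_force: [-0.1, 0.5, -0.5]
width: 0.0848
```

```bash
python3 - <<'E'
from filt import *
s=read_state();print(s["ee_pos"],s["width"],s["joint_positions"].round(2))
snap("wrist","w11");P=snap("side","side11")
im=np.load("pics/side11_im.npy");cv2.imwrite("pics/side11.png",cv2.resize(im[140:240,235:325],None,fx=6,fy=6,interpolation=3))
filt("side","side11")
plan([.517,.3315,.2],151,20)
E
```

```text
[ 0.58011012 -0.13004487  0.19196766] 0.08482284057261831 [-0.36  0.33  0.62  1.64 -0.2   1.24  0.41]
filt [414.8 335.2] size [43.1 25.3] lendir 85.9 px [330. 352.]
filt [516.6 331.5] size [24.8 43.9] lendir 150.1 px [284. 344.]
filt [626.9 322.1] size [25.  43.7] lendir 179.9 px [236. 333.]
filt [375.  218.9] size [49.2 46.9] lendir 67.7 px [351. 307.]
dist 0.4649 per row 0.0232 rot [-0.3  0.1 35.2]
[-0.0, 0.0, 1.8, 0.0232, -0.0006, -0.0006, -1]
[-0.0, 0.0, 1.8, 0.0232, -0.0013, -0.0006, -1]
[-0.0, 0.0, 1.8, 0.0232, -0.002, -0.0006, -1]
[-0.0, 0.0, 1.8, 0.0231, -0.0027, -0.0006, -1]
[-0.0, 0.0, 1.8, 0.023, -0.0034, -0.0006, -1]
[-0.0, 0.0, 1.8, 0.0229, -0.0041, -0.0006, -1]
[-0.0, 0.0, 1.8, 0.0227, -0.0048, -0.0006, -1]
[-0.0, 0.0, 1.8, 0.0226, -0.0055, -0.0006, -1]
[-0.0, 0.0, 1.8, 0.0224, -0.0062, -0.0006, -1]
[-0.0, 0.0, 1.8, 0.0222, -0.0069, -0.0006, -1]
[-0.0, 0.0, 1.8, 0.022, -0.0076, -0.0006, -1]
[-0.0, 0.0, 1.8, 0.0217, -0.0082, -0.0006, -1]
[-0.0, 0.0, 1.8, 0.0215, -0.0089, -0.0006, -1]
[-0.0, 0.0, 1.8, 0.0212, -0.0096, -0.0006, -1]
[-0.0, 0.0, 1.8, 0.0209, -0.0102, -0.0006, -1]
[-0.0, 0.0, 1.8, 0.0206, -0.0108, -0.0006, -1]
[-0.0, 0.0, 1.8, 0.0202, -0.0115, -0.0006, -1]
[-0.0, 0.0, 1.8, 0.0199, -0.0121, -0.0006, -1]
[-0.0, 0.0, 1.8, 0.0195, -0.0127, -0.0006, -1]
[-0.0, 0.0, 1.8, 0.0191, -0.0133, -0.0006, -1]
```

View pics/w11.png

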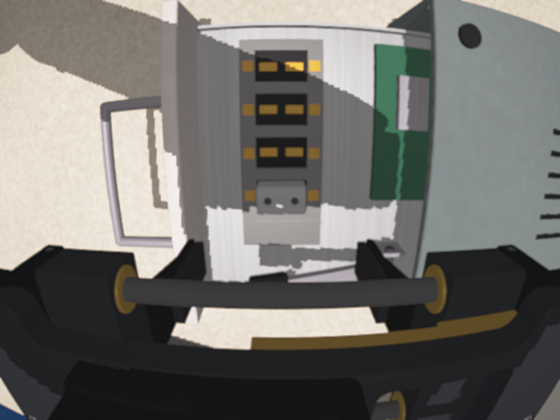

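View pics/side11.png

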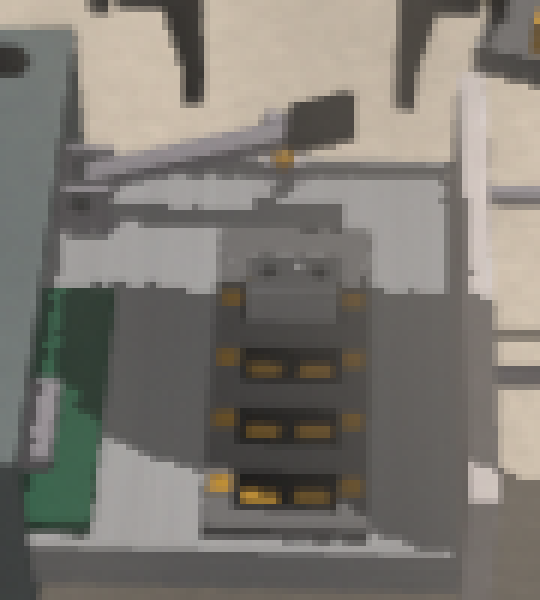

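Request:
send_rows(
  steps=[
    [0, 0, 3.5, 0.03, -0.002, 0, -1],
    [0, 0, 3.5, 0.045, -0.004, 0, -1],
    [0, 0, 3.5, 0.046, -0.007, 0, -1],
    [0, 0, 3.5, 0.046, -0.01, 0, -1],
    [0, 0, 3.5, 0.045, -0.0125, 0, -1],
    [0, 0, 3.5, 0.044, -0.015, 0, -1],
    [0, 0, 3.5, 0.043, -0.018, 0, -1],
    [0, 0, 3.5, 0.042, -0.02, 0, -1],
    [0, 0, 3.5, 0.04, -0.023, 0, -1],
    [0, 0, 3.5, 0.025, -0.016, 0, -1],
  ],
)

```text
time: 24.25
ee_pos: [0.5158, 0.3068, 0.1739]
eef_rot: [0.87, 0.494, -0.012, -0.001]
ft_force: [0.2, -0.9, 1.1]
width: 0.0869
```

```bash
python3 - <<'E'
from filt import *
print(read_state()["joint_positions"].round(2),read_state()["ee_pos"])
plan([.517,.3315,.10],151,8)
E
```

```text
[-1.    0.36  0.48  1.62 -0.18  1.23 -1.01] [0.51584474 0.30683991 0.17394821]
dist 0.078 per row 0.0097 rot [-0.8  1.1 -1.8]
[-0.1, 0.1, -0.2, 0.0029, -0.0013, 0.0092, -1]
[-0.1, 0.1, -0.2, 0.0029, -0.0013, 0.0092, -1]
[-0.1, 0.1, -0.2, 0.0029, -0.0013, 0.0092, -1]
[-0.1, 0.1, -0.2, 0.0029, -0.0013, 0.0092, -1]
[-0.1, 0.1, -0.2, 0.0028, -0.0013, 0.0092, -1]
[-0.1, 0.1, -0.2, 0.0028, -0.0014, 0.0092, -1]
[-0.1, 0.1, -0.2, 0.0028, -0.0014, 0.0092, -1]
[-0.1, 0.1, -0.2, 0.0028, -0.0014, 0.0092, -1]
```

Request:
send_rows(
  steps=[
    [-0.1, 0.1, -0.2, 0.003, -0.0013, 0.0092, -1],
    [-0.1, 0.1, -0.2, 0.003, -0.0013, 0.0092, -1],
    [-0.1, 0.1, -0.2, 0.003, -0.0013, 0.0092, -1],
    [-0.1, 0.1, -0.2, 0.003, -0.0013, 0.0092, -1],
    [-0.1, 0.1, -0.2, 0.003, -0.0013, 0.0092, -1],
    [-0.1, 0.1, -0.2, 0.003, -0.0013, 0.0092, -1],
    [-0.1, 0.1, -0.2, 0.003, -0.0013, 0.0092, -1],
    [-0.1, 0.1, -0.2, 0.003, -0.0013, 0.0092, -1],
    [0, 0, 0, 0, 0, 0, -1],
    [0, 0, 0, 0, 0, 0, -1],
  ],
)

```text
time: 25.25
ee_pos: [0.5153, 0.3324, 0.0889]
eef_rot: [0.862, 0.507, -0.006, 0.002]
ft_force: [-0.2, -0.1, 0.4]
width: 0.087
```

```bash
python3 - <<'E'
from filt import *
s=read_state();print(s["ee_pos"])
plan([.517,.3315,.031],151,6)
snap("wrist","w12")
E
```

```text
[0.51534552 0.33241475 0.08892575]
dist 0.058 per row 0.0097 rot [-0.1  0.7 -0. ]
[-0.0, 0.1, -0.0, 0.0001, 0.0003, 0.0097, -1]
[-0.0, 0.1, -0.0, 0.0001, 0.0003, 0.0097, -1]
[-0.0, 0.1, -0.0, 0.0001, 0.0003, 0.0097, -1]
[-0.0, 0.1, -0.0, 0.0001, 0.0003, 0.0097, -1]
[-0.0, 0.1, -0.0, 0.0, 0.0003, 0.0097, -1]
[-0.0, 0.1, -0.0, 0.0, 0.0003, 0.0097, -1]
```

View pics/w12.png

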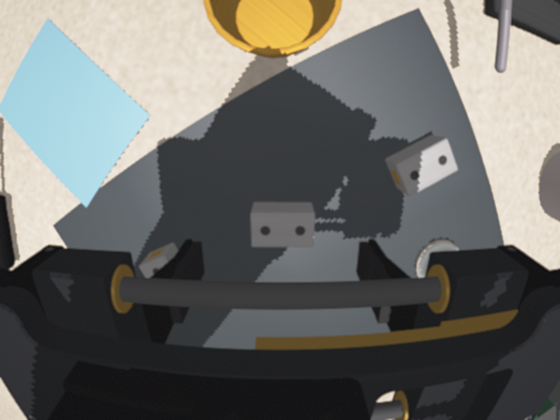

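```bash
python3 - <<'E'
from filt import *
print(heldf(231,.063,265,320)[:2],heldf(230.5,.063,299.5,320)[:2])
E
```

```text
[-0.00270777 -0.01053199] [-0.00234663  0.0135108 ]
```

Request:
send_rows(
  steps=[
    [0, 0.1, 0, -0.0003, 0.0003, 0.01, -1],
    [0, 0.1, 0, -0.0003, 0.0003, 0.01, -1],
    [0, 0.1, 0, -0.0003, 0.0003, 0.01, -1],
    [0, 0.1, 0, -0.0003, 0.0003, 0.01, -1],
    [0, 0.1, 0, -0.0003, 0.0003, 0.01, -1],
    [0, 0.1, 0, 0, 0, 0.007, -1],
    [0, 0, 0, 0, 0, 0, -1],
    [0, 0, 0, 0, 0, 0, 1],
    [0, 0, 0, 0, 0, 0, 1],
    [0, 0, 0, 0, 0, 0, 1],
  ],
)

```text
time: 26.3
ee_pos: [0.516, 0.3297, 0.0274]
eef_rot: [0.862, 0.507, -0.0, -0.001]
ft_force: [0.0, -0.2, 0.2]
width: 0.0705
```

Request:
send_rows(
  steps=[
    [0, 0, 0, 0, 0, 0, 1],
    [0, 0, 0, 0, 0, 0, 1],
    [0, 0, 0, 0, 0, 0, 1],
    [0, 0, 0, 0, 0, 0, 1],
    [0, 0, 0, 0, 0, 0, 1],
    [0, 0, 0, 0, 0, 0, 1],
    [0, 0, 0, 0, 0, 0, 1],
    [0, 0, 0, 0, 0, 0, 1],
    [0, 0, 0, 0, 0, 0, 1],
    [0, 0, 0, 0, 0, 0, 1],
  ],
)

```text
time: 27.3
ee_pos: [0.5164, 0.3302, 0.0284]
eef_rot: [0.862, 0.507, 0.0, -0.001]
ft_force: [-0.3, 0.1, 0.1]
width: 0.0438
```

```bash
python3 - <<'E'
from filt import *
s=read_state();print(s["ee_pos"],s["ft_force"],s["width"],s["joint_positions"].round(2))
snap("wrist","w13",(200,200,360,300),5)
plan([.5762,-.09,.2],6.35,20,1)
E
```

```text
[0.51644188 0.33021773 0.0284124 ] [-0.33046146  0.12621557  0.14584239] 0.043829018894926845 [-0.97  0.53  0.42  1.72 -0.26  0.95 -0.96]
dist 0.4578 per row 0.0229 rot [ -0.   -0.1 -35.4]
[-0.0, -0.0, -1.8, -0.0169, 0.0128, -0.0086, 1]
[-0.0, -0.0, -1.8, -0.0173, 0.0123, -0.0086, 1]
[-0.0, -0.0, -1.8, -0.0177, 0.0117, -0.0086, 1]
[-0.0, -0.0, -1.8, -0.018, 0.0112, -0.0086, 1]
[-0.0, -0.0, -1.8, -0.0184, 0.0106, -0.0086, 1]
[-0.0, -0.0, -1.8, -0.0187, 0.0101, -0.0086, 1]
[-0.0, -0.0, -1.8, -0.019, 0.0095, -0.0086, 1]
[-0.0, -0.0, -1.8, -0.0193, 0.0089, -0.0086, 1]
[-0.0, -0.0, -1.8, -0.0195, 0.0083, -0.0086, 1]
[-0.0, -0.0, -1.8, -0.0198, 0.0077, -0.0086, 1]
[-0.0, -0.0, -1.8, -0.02, 0.0071, -0.0086, 1]
[-0.0, -0.0, -1.8, -0.0202, 0.0064, -0.0086, 1]
[-0.0, -0.0, -1.8, -0.0204, 0.0058, -0.0086, 1]
[-0.0, -0.0, -1.8, -0.0206, 0.0052, -0.0086, 1]
[-0.0, -0.0, -1.8, -0.0207, 0.0045, -0.0086, 1]
[-0.0, -0.0, -1.8, -0.0209, 0.0039, -0.0086, 1]
[-0.0, -0.0, -1.8, -0.021, 0.0033, -0.0086, 1]
[-0.0, -0.0, -1.8, -0.0211, 0.0026, -0.0086, 1]
[-0.0, -0.0, -1.8, -0.0211, 0.002, -0.0086, 1]
[-0.0, -0.0, -1.8, -0.0212, 0.0013, -0.0086, 1]
```

View pics/w13.png

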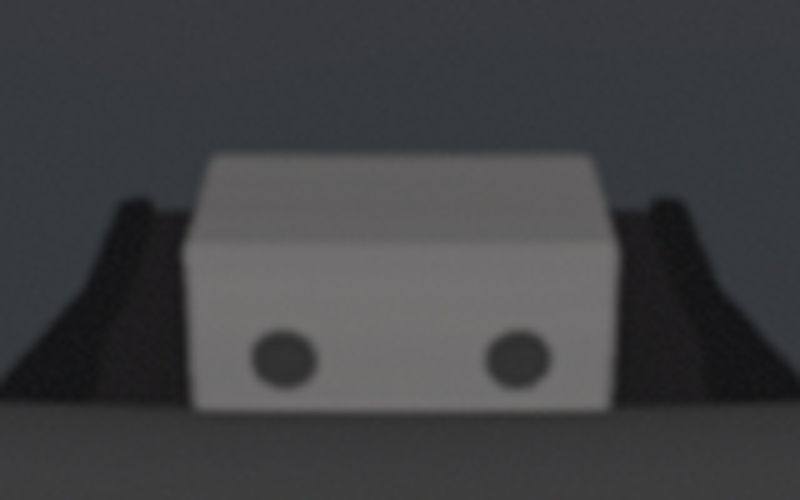

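Request:
send_rows(
  steps=[
    [0, 0, 0, 0, 0, -0.025, 1],
    [0, 0, -1.8, -0.01, 0.007, -0.035, 1],
    [0, 0, -3.5, -0.025, 0.018, -0.035, 1],
    [0, 0, -3.5, -0.035, 0.023, -0.025, 1],
    [0, 0, -3.5, -0.037, 0.021, -0.02, 1],
    [0, 0, -3.5, -0.038, 0.0195, -0.01, 1],
    [0, 0, -3.5, -0.039, 0.018, 0, 1],
    [0, 0, -3.5, -0.039, 0.016, 0, 1],
    [0, 0, -3.5, -0.04, 0.013, 0, 1],
    [0, 0, -3.5, -0.04, 0.01, 0, 1],
  ],
)

```text
time: 28.35
ee_pos: [0.5828, -0.0064, 0.1846]
eef_rot: [0.691, 0.723, 0.002, -0.001]
ft_force: [0.8, -0.3, -0.1]
width: 0.0437
```

```bash
python3 - <<'E'
from filt import *
s=read_state();print(s["ee_pos"],s["ft_force"],s["width"],s["joint_positions"].round(2))
print(heldf(248.6,.0024,280,320)[:2],heldf(272,.0024,280,320)[:2])
plan([.5762,-.09,.12],6.35,8,1)
E
```

```text
[ 0.5828206  -0.006444    0.18458163] [ 0.84341654 -0.29573987 -0.07225353] 0.04366248803529567 [-0.53  0.3   0.56  1.68 -0.17  1.21  0.12]
[ 1.15048231e-02 -5.71177001e-05] [-1.97056597e-03 -5.95186066e-05]
dist 0.1058 per row 0.0132 rot [ 0.1 -0.2 -3.7]
[0.0, -0.0, -0.5, -0.0104, -0.0013, 0.008, 1]
[0.0, -0.0, -0.5, -0.0104, -0.0014, 0.008, 1]
[0.0, -0.0, -0.5, -0.0104, -0.0015, 0.008, 1]
[0.0, -0.0, -0.5, -0.0104, -0.0016, 0.008, 1]
[0.0, -0.0, -0.5, -0.0104, -0.0017, 0.0081, 1]
[0.0, -0.0, -0.5, -0.0103, -0.0017, 0.0081, 1]
[0.0, -0.0, -0.5, -0.0103, -0.0018, 0.0081, 1]
[0.0, -0.0, -0.5, -0.0103, -0.0019, 0.0081, 1]
```

Request:
send_rows(
  steps=[
    [0, 0, -0.5, -0.0104, -0.0013, 0.008, 1],
    [0, 0, -0.5, -0.0104, -0.0014, 0.008, 1],
    [0, 0, -0.5, -0.0104, -0.0015, 0.008, 1],
    [0, 0, -0.5, -0.0104, -0.0016, 0.008, 1],
    [0, 0, -0.5, -0.0104, -0.0017, 0.01, 1],
    [0, 0, -0.5, -0.0103, -0.0017, 0.01, 1],
    [0, 0, -0.5, -0.01, -0.0018, 0.012, 1],
    [0, 0, -0.5, -0.009, -0.0019, 0.013, 1],
    [0, 0, 0, 0, 0, 0.01, 1],
    [0, 0, 0, 0, 0, 0, 1],
  ],
)

```text
time: 29.35
ee_pos: [0.5758, -0.1015, 0.095]
eef_rot: [0.668, 0.744, 0.002, 0.001]
ft_force: [-0.7, 0.2, -0.3]
width: 0.0437
```

```bash
python3 - <<'E'
from filt import *
s=read_state();print(s["ee_pos"],s["ft_force"],s["width"])
plan([.5762,-.0895,.063],6.35,8,1)
E
```

```text
[ 0.57580893 -0.1015272   0.0950099 ] [-0.69752938  0.17113645 -0.31283029] 0.04366732160774192
dist 0.0342 per row 0.0043 rot [ 0.3 -0.1 -0.2]
[0.0, -0.0, -0.0, 0.0015, 0.0002, 0.004, 1]
[0.0, -0.0, -0.0, 0.0015, 0.0002, 0.004, 1]
[0.0, -0.0, -0.0, 0.0015, 0.0002, 0.004, 1]
[0.0, -0.0, -0.0, 0.0015, 0.0002, 0.004, 1]
[0.0, -0.0, -0.0, 0.0015, 0.0002, 0.004, 1]
[0.0, -0.0, -0.0, 0.0015, 0.0002, 0.004, 1]
[0.0, -0.0, -0.0, 0.0015, 0.0002, 0.004, 1]
[0.0, -0.0, -0.0, 0.0015, 0.0002, 0.004, 1]
```

Request:
send_rows(
  steps=[
    [0.2, 0, -0.2, 0.004, 0.0005, 0, 1],
    [0, 0, 0, 0.004, 0.0005, 0, 1],
    [0, 0, 0, 0.004, 0.0005, 0.002, 1],
    [0, 0, 0, 0, 0, 0.004, 1],
    [0, 0, 0, 0, 0, 0.004, 1],
    [0, 0, 0, 0, 0, 0.003, 1],
    [0, 0, 0, 0, 0, 0, 1],
    [0, 0, 0, 0, 0, 0, 1],
    [0, 0, 0, 0, 0, 0, 1],
    [0, 0, 0, 0, 0, 0, 1],
  ],
)

```text
time: 30.35
ee_pos: [0.5774, -0.0859, 0.0828]
eef_rot: [0.666, 0.746, 0.002, 0.001]
ft_force: [-0.3, 0.1, -0.7]
width: 0.044
```

```bash
python3 - <<'E'
from filt import *
s=read_state();print(s["ee_pos"],s["ft_force"],s["width"])
plan([.5762,-.0895,.0625],6.35,5,1)
snap("wrist","w14",(200,60,360,300),3)
E
```

```text
[ 0.5774458  -0.08593623  0.08275969] [-0.30243369  0.11378622 -0.65710436] 0.04397652424343431
dist 0.0206 per row 0.0041 rot [ 0.2 -0.1  0.2]
[0.0, -0.0, 0.0, -0.0007, -0.0003, 0.004, 1]
[0.0, -0.0, 0.0, -0.0007, -0.0003, 0.0041, 1]
[0.0, -0.0, 0.0, -0.0007, -0.0003, 0.0041, 1]
[0.0, -0.0, 0.0, -0.0007, -0.0003, 0.0041, 1]
[0.0, -0.0, 0.0, -0.0007, -0.0003, 0.0041, 1]
```

View pics/w14.png

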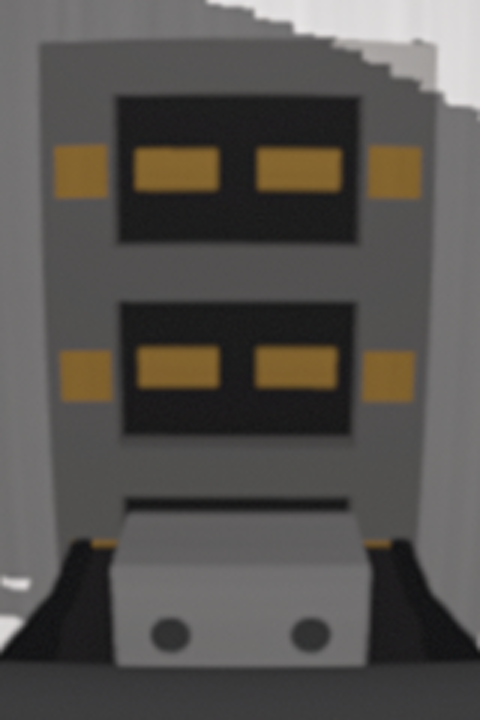

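```bash
python3 - <<'E'
from filt import *
dz=.0828-.042
print("P1",heldf(161.2,dz,279,320)[:2],heldf(204.8,dz,279,320)[:2],"P2 top",heldf(226.7,dz,279,320)[:2])
print("filt",heldf(60+563/3,.0024,280.5,320)[:2],heldf(60+635/3,.0024,280,320)[:2])
E
```

```text
P1 [ 0.04964513 -0.00064613] [ 0.02301735 -0.00067183] P2 top [ 0.00886539 -0.00068823]
filt [0.01202265 0.0001946 ] [-1.77136695e-03 -5.94837692e-05]
```

Request:
send_rows(
  steps=[
    [0, 0, 0, -0.0033, -0.001, 0, 1],
    [0, 0, 0, 0, 0, 0, 1],
    [0, 0, 0, 0, 0, 0, 1],
    [0, 0, 0, 0, 0, 0.003, 1],
    [0, 0, 0, 0, 0, 0.003, 1],
    [0, 0, 0, 0, 0, 0, 1],
    [0, 0, 0, 0, 0, 0, 1],
    [0, 0, 0, 0, 0, 0, 1],
    [0, 0, 0, 0, 0, 0, 1],
    [0, 0, 0, 0, 0, 0, 1],
  ],
)

```text
time: 31.4
ee_pos: [0.5769, -0.0897, 0.0763]
eef_rot: [0.666, 0.746, 0.002, 0.001]
ft_force: [0.1, -1.1, -1.0]
width: 0.0435
```

Request:
send_rows(
  steps=[
    [0, 0, 0, 0, 0, 0.003, 1],
    [0, 0, 0, 0, 0, 0.003, 1],
    [0, 0, 0, 0, 0, 0.003, 1],
    [0, 0, 0, 0, 0, 0.002, 1],
    [0, 0, 0, 0, 0, 0.001, 1],
    [0, 0, 0, 0, 0, 0.001, 1],
    [0, 0, 0, 0, 0, 0.001, 1],
    [0, 0, 0, 0, 0, 0, 1],
    [0, 0, 0, 0, 0, 0, 1],
    [0, 0, 0, 0, 0, 0, 1],
  ],
)

```text
time: 32.4
ee_pos: [0.578, -0.0896, 0.0628]
eef_rot: [0.666, 0.746, 0.003, 0.001]
ft_force: [0.5, -0.0, 0.0]
width: 0.0435
```

Request:
send_rows(
  steps=[
    [0, 0, 0, 0, 0, 0, -0.5],
    [0, 0, 0, 0, 0, 0, -0.5],
    [0, 0, 0, 0, 0, 0, -0.5],
    [0, 0, 0, 0, 0, 0, -0.5],
    [0, 0, 0, 0, 0, -0.01, -0.5],
    [0, 0, 0, 0, 0, -0.03, -1],
    [0, 0, 0, 0, 0, -0.04, -1],
    [0, 0, 0, 0, 0, -0.04, -1],
    [0, 0, 0, 0, 0, 0, -1],
    [0, 0, 0, 0, 0, 0, -1],
  ],
)

```text
time: 33.4
ee_pos: [0.5766, -0.0905, 0.1896]
eef_rot: [0.666, 0.746, 0.002, 0.001]
ft_force: [-0.0, 1.3, -0.0]
width: 0.0863
```

```bash
python3 - <<'E'
from filt import *
s=read_state();print(s["ee_pos"],s["width"],s["joint_positions"].round(2))
snap("wrist","w15",(150,0,450,260),2.5);P=snap("side","side15")
filt("side","side15")
im=np.load("pics/side15_im.npy");cv2.imwrite("pics/side15.png",cv2.resize(im[140:240,235:325],None,fx=6,fy=6,interpolation=3))
plan([.627,.3235,.19],180,10)
E
```

```text
[ 0.57660662 -0.09045144  0.18962985] 0.08631981826216542 [-0.41  0.3   0.59  1.67 -0.18  1.22  0.33]
filt [415.  335.4] size [42.7 25. ] lendir 85.9 px [330. 352.]
filt [627.2 322.4] size [25.3 43.3] lendir 179.5 px [235. 333.]
filt [376.6 220. ] size [44.7 49. ] lendir 117.5 px [350. 307.]
dist 0.4172 per row 0.0417 rot [ 0.2 -0.1  6.5]
[0.0, -0.0, 0.6, 0.0406, 0.0097, -0.0, -1]
[0.0, -0.0, 0.6, 0.0407, 0.0092, -0.0, -1]
[0.0, -0.0, 0.6, 0.0408, 0.0088, -0.0, -1]
[0.0, -0.0, 0.6, 0.0409, 0.0083, -0.0, -1]
[0.0, -0.0, 0.6, 0.041, 0.0078, -0.0001, -1]
[0.0, -0.0, 0.6, 0.0411, 0.0074, -0.0001, -1]
[0.0, -0.0, 0.6, 0.0411, 0.0069, -0.0001, -1]
[0.0, -0.0, 0.6, 0.0412, 0.0064, -0.0001, -1]
[0.0, -0.0, 0.6, 0.0413, 0.006, -0.0001, -1]
[0.0, -0.0, 0.6, 0.0414, 0.0055, -0.0001, -1]
```

View pics/w15.png

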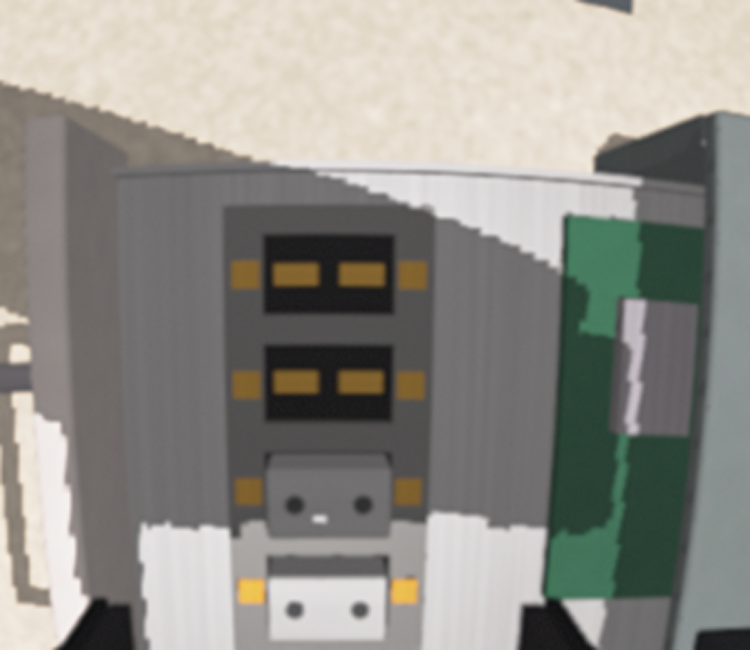

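View pics/side15.png

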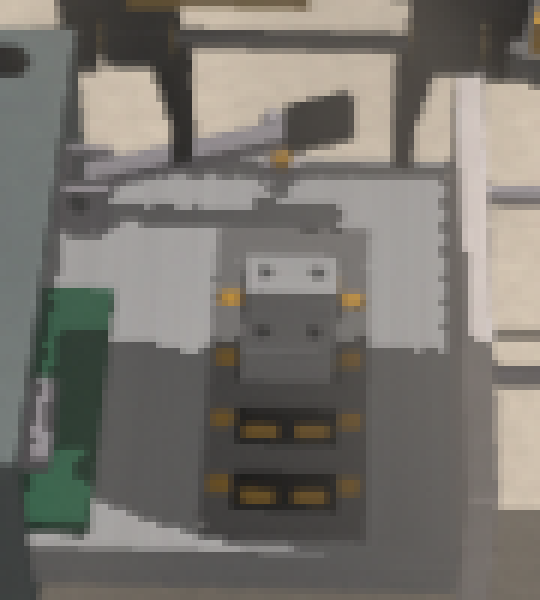

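```bash
python3 - <<'E'
from filt import *
for n,t in(("side","side15"),("scene","scene2")):
    X=cloud(n,np.load(f"pics/{t}.npy"))
    m=(X[...,0]>.52)&(X[...,0]<.76)&(X[...,1]>.26)&(X[...,1]<.44)&(X[...,2]>.03)&(X[...,2]<.2)
    Q=X[m];print(n,len(Q))
    for y0 in np.arange(.26,.44,.02):
        q=Q[(Q[:,1]>=y0)&(Q[:,1]<y0+.02)]
        if len(q):print(round(y0,2),len(q),"x",q[:,0].min().round(3),q[:,0].max().round(3),"z",q[:,2].max().round(3))
E
```

```text
side 414
0.36 27 x 0.687 0.698 z 0.066
0.38 45 x 0.691 0.706 z 0.072
0.4 41 x 0.702 0.715 z 0.083
0.42 301 x 0.556 0.76 z 0.095
scene 292
0.3 6 x 0.527 0.639 z 0.032
0.32 7 x 0.52 0.648 z 0.032
0.36 25 x 0.686 0.697 z 0.068
0.38 38 x 0.689 0.708 z 0.078
0.4 36 x 0.698 0.713 z 0.088
0.42 180 x 0.552 0.759 z 0.099
```

Request:
send_rows(
  steps=[
    [0, 0, 0.6, 0.025, 0.006, 0, -1],
    [0, 0, 0.6, 0.041, 0.009, 0, -1],
    [0, 0, 0.6, 0.042, 0.009, 0, -1],
    [0, 0, 0.6, 0.042, 0.0085, 0, -1],
    [0, 0, 0.6, 0.042, 0.008, 0, -1],
    [0, 0, 0.6, 0.042, 0.0075, 0, -1],
    [0, 0, 0.6, 0.042, 0.007, 0, -1],
    [0, 0, 0.6, 0.042, 0.0065, 0, -1],
    [0, 0, 0.6, 0.042, 0.006, 0, -1],
    [0, 0, 0.6, 0.03, 0.005, 0, -1],
  ],
)

```text
time: 34.5
ee_pos: [0.6221, 0.3094, 0.1751]
eef_rot: [0.71, 0.704, -0.007, -0.002]
ft_force: [-0.5, -0.1, -0.6]
width: 0.0873
```

```bash
python3 - <<'E'
from filt import *
print(read_state()["joint_positions"].round(2),read_state()["ee_pos"])
plan([.627,.3225,.10],180,7)
E
```

```text
[-0.82  0.56  0.44  1.34 -0.23  1.31 -0.39] [0.62205408 0.30938288 0.17508029]
dist 0.0764 per row 0.0109 rot [-0.8  0.4 -0.5]
[-0.1, 0.1, -0.1, 0.002, 0.0008, 0.0107, -1]
[-0.1, 0.1, -0.1, 0.0019, 0.0008, 0.0107, -1]
[-0.1, 0.1, -0.1, 0.0019, 0.0008, 0.0107, -1]
[-0.1, 0.1, -0.1, 0.0019, 0.0008, 0.0107, -1]
[-0.1, 0.1, -0.1, 0.0019, 0.0008, 0.0107, -1]
[-0.1, 0.1, -0.1, 0.0019, 0.0007, 0.0107, -1]
[-0.1, 0.1, -0.1, 0.0019, 0.0007, 0.0107, -1]
```

Request:
send_rows(
  steps=[
    [-0.1, 0.1, -0.1, 0.001, 0.0008, 0.0105, -1],
    [-0.1, 0.1, -0.1, 0.0015, 0.0008, 0.0105, -1],
    [-0.1, 0.1, -0.1, 0.0015, 0.0008, 0.0105, -1],
    [-0.1, 0.1, -0.1, 0.0015, 0.0008, 0.0105, -1],
    [-0.1, 0.1, -0.1, 0.0015, 0.0008, 0.0105, -1],
    [-0.1, 0.1, -0.1, 0.0015, 0.0007, 0.0105, -1],
    [-0.1, 0.1, -0.1, 0.0015, 0.0007, 0.009, -1],
    [0, 0, 0, 0, 0, 0, -1],
    [0, 0, 0, 0, 0, 0, -1],
    [0, 0, 0, 0, 0, 0, -1],
  ],
)

```text
time: 35.5
ee_pos: [0.6247, 0.3192, 0.0916]
eef_rot: [0.706, 0.709, -0.002, -0.003]
ft_force: [0.1, -0.3, 0.1]
width: 0.0869
```

```bash
python3 - <<'E'
from filt import *
s=read_state();print(s["ee_pos"])
plan([.627,.3225,.029],180,6)
snap("wrist","w16")
E
```

```text
[0.62469542 0.31918291 0.09158075]
dist 0.0627 per row 0.0105 rot [-0.4 -0.1  0.3]
[-0.1, -0.0, 0.0, 0.0005, 0.0005, 0.0104, -1]
[-0.1, -0.0, 0.0, 0.0005, 0.0005, 0.0104, -1]
[-0.1, -0.0, 0.0, 0.0005, 0.0004, 0.0104, -1]
[-0.1, -0.0, 0.0, 0.0005, 0.0004, 0.0104, -1]
[-0.1, -0.0, 0.0, 0.0005, 0.0004, 0.0104, -1]
[-0.1, -0.0, 0.0, 0.0005, 0.0004, 0.0104, -1]
```

View pics/w16.png

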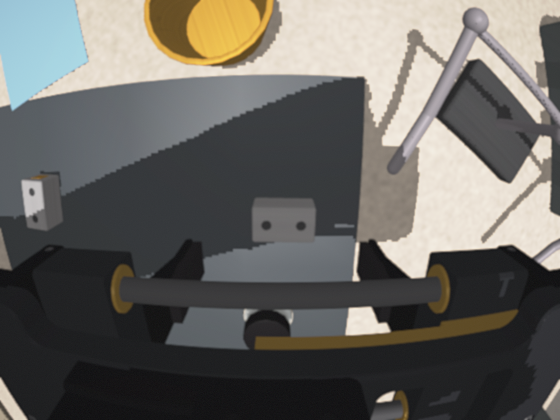

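```bash
python3 - <<'E'
from filt import *
print(heldf(226,.0656,266,320)[:2],heldf(226,.0656,302,320)[:2])
E
```

```text
[ 4.53022729e-05 -9.90128958e-03] [2.65917403e-05 1.53718250e-02]
```

Request:
send_rows(
  steps=[
    [-0.1, 0, 0.1, 0, 0.0005, 0.0105, -1],
    [-0.1, 0, 0.1, 0, 0.0005, 0.0105, -1],
    [-0.1, 0, 0.1, 0, 0.0005, 0.0105, -1],
    [-0.1, 0, 0, 0, 0.0005, 0.0105, -1],
    [0, 0, 0, 0, 0.0005, 0.0105, -1],
    [0, 0, 0, 0, 0, 0.006, -1],
    [0, 0, 0, 0, 0, 0.002, -1],
    [0, 0, 0, 0, 0, 0, 1],
    [0, 0, 0, 0, 0, 0, 1],
    [0, 0, 0, 0, 0, 0, 1],
  ],
)

```text
time: 36.55
ee_pos: [0.6275, 0.3195, 0.026]
eef_rot: [0.707, 0.707, 0.001, -0.001]
ft_force: [0.8, 0.3, 0.0]
width: 0.0708
```

Request:
send_rows(
  steps=[
    [0, 0, 0, 0, 0, 0, 1],
    [0, 0, 0, 0, 0, 0, 1],
    [0, 0, 0, 0, 0, 0, 1],
    [0, 0, 0, 0, 0, 0, 1],
    [0, 0, 0, 0, 0, 0, 1],
    [0, 0, 0, 0, 0, 0, 1],
    [0, 0, 0, 0, 0, 0, 1],
    [0, 0, 0, 0, 0, 0, 1],
    [0, 0, 0, 0, 0, 0, 1],
    [0, 0, 0, 0, 0, 0, 1],
  ],
)

```text
time: 37.55
ee_pos: [0.628, 0.3199, 0.0272]
eef_rot: [0.707, 0.707, 0.002, -0.0]
ft_force: [0.0, 0.7, -0.3]
width: 0.0437
```

```bash
python3 - <<'E'
from filt import *
s=read_state();print(s["ee_pos"],s["ft_force"],s["width"],s["joint_positions"].round(2))
snap("wrist","w17",(200,200,360,300),5)
plan([.5718,-.05,.2],6.35,10,1)
E
```

```text
[0.62796309 0.3198782  0.02721933] [ 0.01168278  0.65284992 -0.25312747] 0.04366989882688846 [-0.8   0.7   0.39  1.45 -0.29  1.05 -0.35]
dist 0.4121 per row 0.0412 rot [ 0.1 -0.2 -6.4]
[0.0, -0.0, -0.6, -0.0369, -0.0055, -0.0174, 1]
[0.0, -0.0, -0.6, -0.0369, -0.006, -0.0174, 1]
[0.0, -0.0, -0.6, -0.0368, -0.0064, -0.0174, 1]
[0.0, -0.0, -0.6, -0.0367, -0.0068, -0.0174, 1]
[0.0, -0.0, -0.6, -0.0367, -0.0072, -0.0174, 1]
[0.0, -0.0, -0.6, -0.0366, -0.0076, -0.0173, 1]
[0.0, -0.0, -0.6, -0.0365, -0.008, -0.0173, 1]
[0.0, -0.0, -0.6, -0.0364, -0.0084, -0.0173, 1]
[0.0, -0.0, -0.6, -0.0363, -0.0089, -0.0173, 1]
[0.0, -0.0, -0.6, -0.0362, -0.0093, -0.0173, 1]
```

View pics/w17.png

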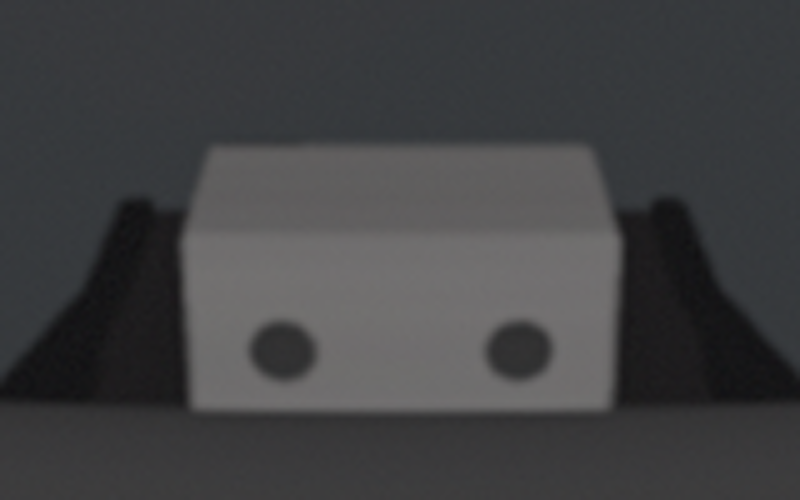

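Request:
send_rows(
  steps=[
    [0, 0, 0, 0, 0, -0.025, 1],
    [0, 0, 0, -0.015, -0.002, -0.035, 1],
    [0, 0, -0.6, -0.03, -0.005, -0.035, 1],
    [0, 0, -0.7, -0.038, -0.007, -0.03, 1],
    [0, 0, -0.7, -0.04, -0.008, -0.02, 1],
    [0, 0, -0.7, -0.041, -0.008, 0, 1],
    [0, 0, -0.7, -0.041, -0.008, 0, 1],
    [0, 0, -0.7, -0.041, -0.009, 0, 1],
    [0, 0, -0.7, -0.041, -0.009, 0, 1],
    [0, 0, -0.7, -0.03, -0.007, 0, 1],
  ],
)

```text
time: 38.6
ee_pos: [0.5756, -0.0055, 0.1762]
eef_rot: [0.668, 0.744, 0.003, -0.001]
ft_force: [-0.1, -0.8, -0.6]
width: 0.0438
```

```bash
python3 - <<'E'
from filt import *
s=read_state();print(s["ee_pos"],s["ft_force"],s["width"],s["joint_positions"].round(2))
print(heldf(246.8,.0012,280,320)[:2],heldf(270.2,.0012,280,320)[:2])
plan([.5718,-.05,.1],6.35,8,1)
E
```

```text
[ 0.57558428 -0.00554452  0.17617315] [-0.05504442 -0.78236321 -0.62873329] 0.04381583870326257 [-0.52  0.28  0.54  1.71 -0.16  1.19  0.17]
[ 1.30423871e-02 -5.64717847e-05] [-2.48241386e-04 -5.88467271e-05]
dist 0.0883 per row 0.011 rot [ 0.2 -0.3 -0.2]
[0.0, -0.0, -0.0, -0.0055, -0.0011, 0.0095, 1]
[0.0, -0.0, -0.0, -0.0055, -0.0011, 0.0095, 1]
[0.0, -0.0, -0.0, -0.0055, -0.0011, 0.0095, 1]
[0.0, -0.0, -0.0, -0.0055, -0.0011, 0.0095, 1]
[0.0, -0.0, -0.0, -0.0055, -0.0011, 0.0095, 1]
[0.0, -0.0, -0.0, -0.0055, -0.0011, 0.0095, 1]
[0.0, -0.0, -0.0, -0.0055, -0.0011, 0.0095, 1]
[0.0, -0.0, -0.0, -0.0055, -0.0011, 0.0095, 1]
```

Request:
send_rows(
  steps=[
    [0, 0, 0, -0.0045, -0.001, 0.009, 1],
    [0, 0, 0, -0.0055, -0.001, 0.009, 1],
    [0, 0, 0, -0.0055, -0.001, 0.009, 1],
    [0, 0, 0, -0.0055, -0.001, 0.009, 1],
    [0, 0, 0, -0.0055, -0.001, 0.009, 1],
    [0, 0, 0, -0.0055, -0.001, 0.009, 1],
    [0, 0, 0, -0.005, -0.001, 0.009, 1],
    [0, 0, 0, -0.004, -0.001, 0.009, 1],
    [0, 0, 0, 0, 0, 0, 1],
    [0, 0, 0, 0, 0, 0, 1],
  ],
)

```text
time: 39.6
ee_pos: [0.5712, -0.0515, 0.0973]
eef_rot: [0.669, 0.744, 0.002, -0.001]
ft_force: [-0.4, 0.6, -1.1]
width: 0.0436
```

```bash
python3 - <<'E'
from filt import *
s=read_state();print(s["ee_pos"],s["ft_force"],s["width"],s["joint_positions"].round(2))
plan([.572,-.0513,.085],6.35,1,1)
E
```

```text
[ 0.57122084 -0.05150949  0.09729567] [-0.36128639  0.60671732 -1.14698311] 0.043576660866835565 [-0.43  0.37  0.54  1.79 -0.22  1.04  0.3 ]
dist 0.0123 per row 0.0123 rot [ 0.1 -0.3 -0.3]
[0.1, -0.3, -0.3, 0.0001, 0.0008, 0.0123, 1]
```

Request:
send_rows(
  steps=[
    [0, -0.3, -0.2, 0, 0.0005, 0.003, 1],
    [0, 0, 0, 0, 0, 0.003, 1],
    [0, 0, 0, 0, 0, 0.003, 1],
    [0, 0, 0, 0, 0, 0.003, 1],
    [0, 0, 0, 0, 0, 0, 1],
    [0, 0, 0, 0, 0, 0, 1],
    [0, 0, 0, 0, 0, 0, 1],
    [0, 0, 0, 0, 0, 0, 1],
    [0, 0, 0, 0, 0, 0, 1],
    [0, 0, 0, 0, 0, 0, 1],
  ],
)

```text
time: 40.6
ee_pos: [0.5729, -0.0505, 0.0857]
eef_rot: [0.667, 0.745, 0.002, 0.002]
ft_force: [-0.4, 0.1, -0.7]
width: 0.044
```

```bash
python3 - <<'E'
from filt import *
s=read_state();print(s["ee_pos"],s["ft_force"],s["width"])
plan([.572,-.0513,.0612],6.35,1,1)
snap("wrist","w18",(200,60,360,300),3)
E
```

```text
[ 0.57291302 -0.05046345  0.08570104] [-0.44088266  0.1271636  -0.69759006] 0.043985914072121164
dist 0.0245 per row 0.0245 rot [0.3 0.  0. ]
[0.3, 0.0, 0.0, -0.0007, -0.0011, 0.0245, 1]
```

View pics/w18.png

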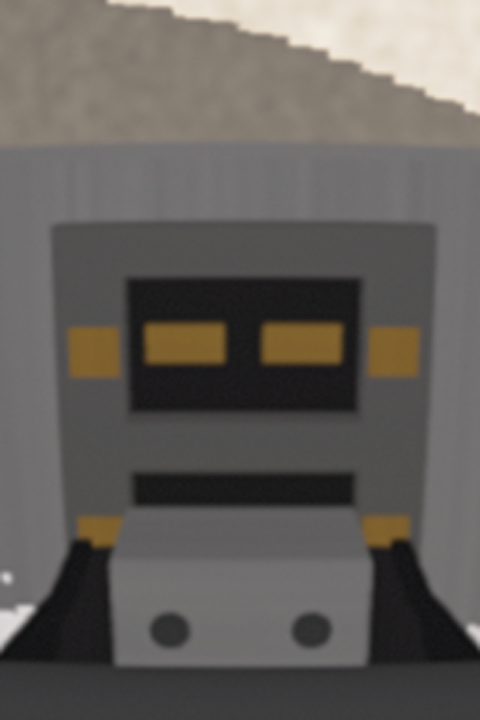

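```bash
python3 - <<'E'
from filt import *
dz=.0857-.042
print("P0",heldf(153.4,dz,281,320)[:2],heldf(196.8,dz,281,320)[:2],"P1 top",heldf(217.8,dz,281,320)[:2])
print("filt",heldf(245.3,.0012,280.5,320)[:2],heldf(270,.0012,280,320)[:2])
E
```

```text
P0 [0.05387859 0.00053012] [0.02724384 0.00054367] P1 top [0.01369549 0.00055344]
filt [0.01386302 0.0001925 ] [-1.30393833e-04 -5.88260589e-05]
```

Request:
send_rows(
  steps=[
    [0, 0, 0, -0.0008, -0.0003, 0.003, 1],
    [0, 0, 0, 0, 0, 0.003, 1],
    [0, 0, 0, 0, 0, 0.003, 1],
    [0, 0, 0, 0, 0, 0.003, 1],
    [0, 0, 0, 0, 0, 0.003, 1],
    [0, 0, 0, 0, 0, 0.003, 1],
    [0, 0, 0, 0, 0, 0.003, 1],
    [0, 0, 0, 0, 0, 0.001, 1],
    [0, 0, 0, 0, 0, 0, 1],
    [0, 0, 0, 0, 0, 0, 1],
  ],
)

```text
time: 41.65
ee_pos: [0.5725, -0.0514, 0.0612]
eef_rot: [0.667, 0.745, 0.001, 0.002]
ft_force: [0.9, -0.7, -0.9]
width: 0.0437
```

Seated at the expected height; release.

Request:
send_rows(
  steps=[
    [0, 0, 0, 0, 0, 0, -0.5],
    [0, 0, 0, 0, 0, 0, -0.5],
    [0, 0, 0, 0, 0, 0, -0.5],
    [0, 0, 0, 0, 0, 0, -0.5],
    [0, 0, 0, 0, 0, -0.01, -0.5],
    [0, 0, 0, 0, 0, -0.03, -1],
    [0, 0, 0, 0, 0, -0.04, -1],
    [0, 0, 0, 0, 0, -0.04, -1],
    [0, 0, 0, 0, 0, 0, -1],
    [0, 0, 0, 0, 0, 0, -1],
  ],
)

```text
time: 42.65
ee_pos: [0.572, -0.052, 0.1894]
eef_rot: [0.667, 0.745, 0.002, 0.002]
ft_force: [-0.1, 0.3, -1.4]
width: 0.0864
```

```bash
python3 - <<'E'
from filt import *
s=read_state();print(s["ee_pos"],s["width"],s["joint_positions"].round(2))
P=snap("side","side19")
filt("side","side19")
im=np.load("pics/side19_im.npy");cv2.imwrite("pics/side19.png",cv2.resize(im[130:400,210:400],None,fx=2.2,fy=2.2,interpolation=3))
plan([.415,.3365,.19],85.7,15)
E
```

```text
[ 0.57197862 -0.05197915  0.18939363] 0.08641081983228775 [-0.47  0.27  0.57  1.7  -0.15  1.21  0.25]
filt [449.9 350.4] size [42.8 25.5] lendir 83.3 px [314. 357.]
filt [375.2 219.6] size [48.2 47.9] lendir 53.7 px [350. 307.]
dist 0.4193 per row 0.028 rot [  0.3   0.3 -79.4]
[0.0, 0.0, -5.3, 0.0269, -0.0076, -0.0001, -1]
[0.0, 0.0, -5.3, 0.0275, -0.0051, -0.0001, -1]
[0.0, 0.0, -5.3, 0.0278, -0.0025, -0.0001, -1]
[0.0, 0.0, -5.3, 0.028, 0.0001, -0.0001, -1]
[0.0, 0.0, -5.3, 0.0278, 0.0026, -0.0001, -1]
[0.0, 0.0, -5.3, 0.0275, 0.0052, -0.0001, -1]
[0.0, 0.0, -5.3, 0.0269, 0.0077, -0.0, -1]
[0.0, 0.0, -5.3, 0.026, 0.0102, -0.0, -1]
[0.0, 0.0, -5.3, 0.025, 0.0125, -0.0, -1]
[0.0, 0.0, -5.3, 0.0237, 0.0148, -0.0, -1]
[0.0, 0.0, -5.3, 0.0223, 0.0169, -0.0, -1]
[0.0, 0.0, -5.3, 0.0206, 0.0189, -0.0, -1]
[0.0, 0.0, -5.3, 0.0188, 0.0207, -0.0, -1]
[0.0, 0.0, -5.3, 0.0168, 0.0223, -0.0, -1]
[0.0, 0.0, -5.3, 0.0147, 0.0238, -0.0, -1]
```

View pics/side19.png

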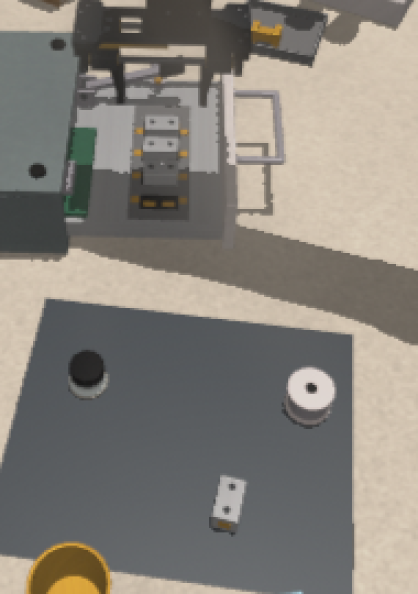

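```bash
python3 - <<'E'
from filt import *
plan([.45,.345,.17],83.3,15)
E
```

```text
dist 0.416 per row 0.0277 rot [  0.3   0.3 -77. ]
[0.0, 0.0, -5.1, 0.0272, -0.0052, 0.0012, -1]
[0.0, 0.0, -5.1, 0.0276, -0.0028, 0.0013, -1]
[0.0, 0.0, -5.1, 0.0277, -0.0003, 0.0013, -1]
[0.0, 0.0, -5.1, 0.0276, 0.0022, 0.0013, -1]
[0.0, 0.0, -5.1, 0.0273, 0.0047, 0.0013, -1]
[0.0, 0.0, -5.1, 0.0268, 0.0071, 0.0013, -1]
[0.0, 0.0, -5.1, 0.026, 0.0095, 0.0013, -1]
[0.0, 0.0, -5.1, 0.0251, 0.0117, 0.0013, -1]
[0.0, 0.0, -5.1, 0.0239, 0.0139, 0.0013, -1]
[0.0, 0.0, -5.1, 0.0226, 0.016, 0.0013, -1]
[0.0, 0.0, -5.1, 0.0211, 0.018, 0.0013, -1]
[0.0, 0.0, -5.1, 0.0194, 0.0198, 0.0013, -1]
[0.0, 0.0, -5.1, 0.0175, 0.0215, 0.0013, -1]
[0.0, 0.0, -5.1, 0.0155, 0.0229, 0.0013, -1]
[0.0, 0.0, -5.1, 0.0134, 0.0242, 0.0013, -1]
```

Request:
send_rows(
  steps=[
    [0, 0, -5.1, 0.027, -0.005, 0, -1],
    [0, 0, -5.1, 0.0275, -0.003, 0, -1],
    [0, 0, -5.1, 0.0275, -0.0005, 0, -1],
    [0, 0, -5.1, 0.0275, 0.002, 0, -1],
    [0, 0, -5.1, 0.027, 0.0045, 0, -1],
    [0, 0, -5.1, 0.027, 0.007, 0, -1],
    [0, 0, -5.1, 0.026, 0.0095, 0, -1],
    [0, 0, -5.1, 0.025, 0.0115, 0, -1],
    [0, 0, -5.1, 0.024, 0.014, 0, -1],
    [0, 0, -5.1, 0.0225, 0.016, 0, -1],
  ],
)

```text
time: 43.7
ee_pos: [0.4749, 0.2217, 0.1808]
eef_rot: [0.258, 0.966, -0.004, -0.001]
ft_force: [0.3, 0.1, 0.5]
width: 0.0873
```

```bash
python3 - <<'E'
from filt import *
s=read_state();print(s["ee_pos"],s["joint_positions"].round(2))
plan([.45,.3505,.10],83.3,8)
E
```

```text
[0.47485021 0.22169054 0.18076556] [-0.78  0.15  0.28  1.81 -0.04  1.19  0.56]
dist 0.1541 per row 0.0193 rot [ -0.5  -0.1 -23.2]
[-0.1, -0.0, -2.9, 0.0107, 0.0125, 0.01, -1]
[-0.1, -0.0, -2.9, 0.0101, 0.013, 0.01, -1]
[-0.1, -0.0, -2.9, 0.0094, 0.0135, 0.01, -1]
[-0.1, -0.0, -2.9, 0.0087, 0.0139, 0.01, -1]
[-0.1, -0.0, -2.9, 0.008, 0.0144, 0.01, -1]
[-0.1, -0.0, -2.9, 0.0073, 0.0147, 0.0101, -1]
[-0.1, -0.0, -2.9, 0.0065, 0.0151, 0.0101, -1]
[-0.1, -0.0, -2.9, 0.0057, 0.0154, 0.0101, -1]
```

Request:
send_rows(
  steps=[
    [0, 0, -2.9, 0.0105, 0.0125, 0.009, -1],
    [0, 0, -2.9, 0.01, 0.013, 0.009, -1],
    [0, 0, -2.9, 0.0095, 0.0135, 0.009, -1],
    [0, 0, -2.9, 0.0085, 0.014, 0.009, -1],
    [0, 0, -2.9, 0.008, 0.0145, 0.009, -1],
    [0, 0, -2.9, 0.007, 0.0145, 0.009, -1],
    [0, 0, -2.9, 0.006, 0.012, 0.009, -1],
    [0, 0, -2.5, 0.002, 0.005, 0.009, -1],
    [0, 0, 0, 0, 0, 0, -1],
    [0, 0, 0, 0, 0, 0, -1],
  ],
)

```text
time: 44.7
ee_pos: [0.4445, 0.3475, 0.0969]
eef_rot: [0.041, 0.999, -0.006, -0.005]
ft_force: [0.6, -1.2, -0.1]
width: 0.0869
```

```bash
python3 - <<'E'
from filt import *
s=read_state();print(s["ee_pos"],s["joint_positions"].round(2))
plan([.45,.3505,.03],83.3,7)
snap("wrist","w20")
E
```

```text
[0.44451276 0.34752523 0.09690181] [-0.87  0.33  0.14  1.78 -0.05  1.05  0.78]
dist 0.0672 per row 0.0096 rot [-0.7 -0.5  2. ]
[-0.1, -0.1, 0.3, -0.0008, 0.0006, 0.0095, -1]
[-0.1, -0.1, 0.3, -0.0008, 0.0006, 0.0095, -1]
[-0.1, -0.1, 0.3, -0.0008, 0.0006, 0.0095, -1]
[-0.1, -0.1, 0.3, -0.0008, 0.0006, 0.0095, -1]
[-0.1, -0.1, 0.3, -0.0008, 0.0006, 0.0096, -1]
[-0.1, -0.1, 0.3, -0.0008, 0.0005, 0.0096, -1]
[-0.1, -0.1, 0.3, -0.0007, 0.0005, 0.0096, -1]
```

View pics/w20.png

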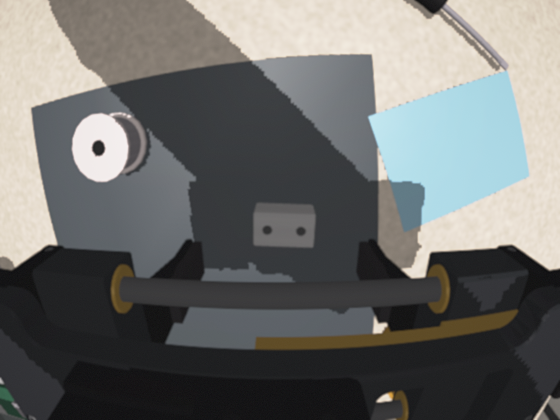

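```bash
python3 - <<'E'
from filt import *
print(heldf(230,.0709,267,320)[:2],heldf(231.5,.0709,301,320)[:2])
E
```

```text
[-0.00502398 -0.00947311] [-0.00621176  0.01513004]
```

Request:
send_rows(
  steps=[
    [-0.1, -0.1, 0.4, -0.001, 0.0007, 0.0105, -1],
    [-0.1, -0.1, 0.4, -0.001, 0.0007, 0.0105, -1],
    [-0.1, -0.1, 0.4, -0.001, 0.0007, 0.0105, -1],
    [-0.1, -0.1, 0.4, -0.001, 0.0007, 0.0105, -1],
    [-0.1, -0.1, 0.3, -0.001, 0.0005, 0.0105, -1],
    [0, 0, 0, 0, 0, 0.008, -1],
    [0, 0, 0, 0, 0, 0.003, -1],
    [0, 0, 0, 0, 0, 0, -1],
    [0, 0, 0, 0, 0, 0, -1],
    [0, 0, 0, 0, 0, 0, -1],
  ],
)

```text
time: 45.75
ee_pos: [0.4511, 0.3486, 0.0281]
eef_rot: [0.062, 0.998, -0.001, 0.001]
ft_force: [-1.1, -0.7, -0.9]
width: 0.0872
```

```bash
python3 - <<'E'
from filt import *
s=read_state();print(s["ee_pos"],s["joint_positions"].round(2))
plan([.45,.3505,.029],83.3,1)
snap("wrist","w21",(160,180,400,300),3)
E
```

```text
[0.45105367 0.34856721 0.02813906] [-0.86  0.42  0.14  1.82 -0.07  0.9   0.76]
dist 0.0024 per row 0.0024 rot [-0.2  0.1 -0.4]
[-0.2, 0.1, -0.4, 0.0013, 0.0018, -0.0009, -1]
```

View pics/w21.png

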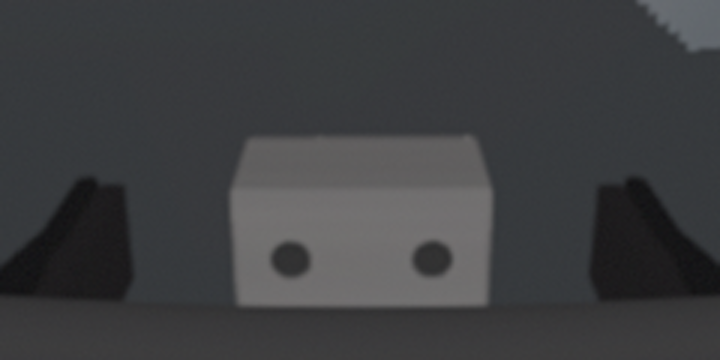

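Request:
send_rows(
  steps=[
    [0, 0, -0.2, 0.0015, 0, 0, -1],
    [0, 0, 0, 0, 0, 0, 1],
    [0, 0, 0, 0, 0, 0, 1],
    [0, 0, 0, 0, 0, 0, 1],
    [0, 0, 0, 0, 0, 0, 1],
    [0, 0, 0, 0, 0, 0, 1],
    [0, 0, 0, 0, 0, 0, 1],
    [0, 0, 0, 0, 0, 0, 1],
    [0, 0, 0, 0, 0, 0, 1],
    [0, 0, 0, 0, 0, 0, 1],
  ],
)

```text
time: 46.8
ee_pos: [0.45, 0.3493, 0.0293]
eef_rot: [0.06, 0.998, -0.001, 0.001]
ft_force: [-0.9, -0.2, 0.4]
width: 0.044
```

Request:
send_rows(
  steps=[
    [0, 0, 0, 0, 0, 0, 1],
    [0, 0, 0, 0, 0, 0, 1],
    [0, 0, 0, 0, 0, 0, 1],
    [0, 0, 0, 0, 0, 0, 1],
    [0, 0, 0, 0, 0, 0, 1],
    [0, 0, 0, 0, 0, 0, 1],
    [0, 0, 0, 0, 0, 0, 1],
    [0, 0, 0, 0, 0, 0, 1],
    [0, 0, 0, 0, 0, 0, 1],
    [0, 0, 0, 0, 0, 0, 1],
  ],
)

```text
time: 47.8
ee_pos: [0.45, 0.3493, 0.0294]
eef_rot: [0.06, 0.998, -0.001, 0.001]
ft_force: [-0.0, -0.6, -0.2]
width: 0.0439
```

```bash
python3 - <<'E'
from filt import *
s=read_state();print(s["ee_pos"],s["ft_force"],s["width"],s["joint_positions"].round(2))
snap("wrist","w22",(200,200,360,300),5)
plan([.5673,-.0115,.19],6.35,15,1)
E
```

```text
[0.44997311 0.34933476 0.02935322] [-0.0159996  -0.62830388 -0.15187686] 0.04387585006089616 [-0.86  0.42  0.14  1.83 -0.07  0.9   0.76]
dist 0.412 per row 0.0275 rot [ 0.   0.2 76.8]
[0.0, 0.0, 5.1, -0.0107, -0.023, -0.0107, 1]
[0.0, 0.0, 5.1, -0.0127, -0.0219, -0.0107, 1]
[0.0, 0.0, 5.1, -0.0146, -0.0207, -0.0107, 1]
[0.0, 0.0, 5.1, -0.0164, -0.0193, -0.0107, 1]
[0.0, 0.0, 5.1, -0.018, -0.0178, -0.0107, 1]
[0.0, 0.0, 5.1, -0.0195, -0.0161, -0.0107, 1]
[0.0, 0.0, 5.1, -0.0209, -0.0143, -0.0107, 1]
[0.0, 0.0, 5.1, -0.0221, -0.0124, -0.0107, 1]
[0.0, 0.0, 5.1, -0.0231, -0.0104, -0.0107, 1]
[0.0, 0.0, 5.1, -0.0239, -0.0083, -0.0107, 1]
[0.0, 0.0, 5.1, -0.0246, -0.0061, -0.0107, 1]
[0.0, 0.0, 5.1, -0.025, -0.0039, -0.0107, 1]
[0.0, 0.0, 5.1, -0.0252, -0.0016, -0.0107, 1]
[0.0, 0.0, 5.1, -0.0253, 0.0006, -0.0107, 1]
[0.0, 0.0, 5.1, -0.0251, 0.0029, -0.0107, 1]
```

View pics/w22.png

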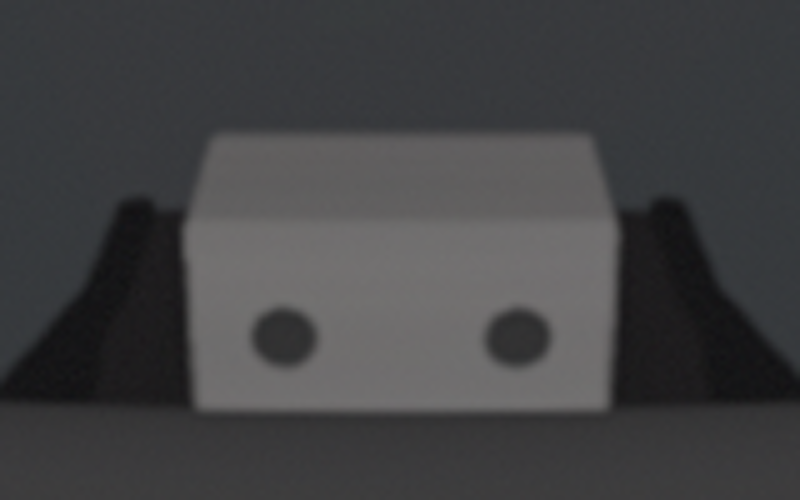

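Request:
send_rows(
  steps=[
    [0, 0, 0, 0, 0, -0.03, 1],
    [0, 0, 0, 0, 0, -0.04, 1],
    [0, 0, 5.1, -0.0105, -0.023, -0.04, 1],
    [0, 0, 5.1, -0.0125, -0.022, -0.03, 1],
    [0, 0, 5.1, -0.0145, -0.0205, -0.01, 1],
    [0, 0, 5.1, -0.0165, -0.019, 0, 1],
    [0, 0, 5.1, -0.018, -0.018, 0, 1],
    [0, 0, 5.1, -0.0195, -0.016, 0, 1],
    [0, 0, 5.1, -0.021, -0.014, 0, 1],
    [0, 0, 5.1, -0.022, -0.0125, 0, 1],
  ],
)

```text
time: 48.85
ee_pos: [0.5109, 0.1535, 0.1857]
eef_rot: [0.413, 0.911, -0.0, 0.001]
ft_force: [0.7, -0.9, -0.1]
width: 0.0439
```

```bash
python3 - <<'E'
from filt import *
s=read_state();print(s["ee_pos"],s["width"],s["joint_positions"].round(2))
print(heldf(243.8,.0034,280,320)[:2],heldf(267.6,.0034,280,320)[:2])
plan([.5675,-.0121,.14],6.35,9,1)
E
```

```text
[0.51087976 0.15348162 0.18565863] 0.04392212230879771 [-0.71  0.17  0.37  1.8  -0.06  1.19  0.4 ]
[ 1.37150002e-02 -5.70197057e-05] [ 1.10181571e-04 -5.94618940e-05]
dist 0.1809 per row 0.0201 rot [ 0.1  0.1 34.9]
[0.0, 0.0, 3.9, -0.018, -0.0074, 0.0051, 1]
[0.0, 0.0, 3.9, -0.0184, -0.0062, 0.0051, 1]
[0.0, 0.0, 3.9, -0.0188, -0.0049, 0.0051, 1]
[0.0, 0.0, 3.9, -0.0191, -0.0036, 0.0051, 1]
[0.0, 0.0, 3.9, -0.0193, -0.0023, 0.0051, 1]
[0.0, 0.0, 3.9, -0.0194, -0.001, 0.0051, 1]
[0.0, 0.0, 3.9, -0.0194, 0.0003, 0.0051, 1]
[0.0, 0.0, 3.9, -0.0194, 0.0016, 0.0051, 1]
[0.0, 0.0, 3.9, -0.0192, 0.0029, 0.0051, 1]
```

Request:
send_rows(
  steps=[
    [0, 0, 3.9, -0.018, -0.0075, 0.003, 1],
    [0, 0, 3.9, -0.0185, -0.006, 0.003, 1],
    [0, 0, 3.9, -0.019, -0.005, 0.003, 1],
    [0, 0, 3.9, -0.019, -0.0035, 0.004, 1],
    [0, 0, 3.9, -0.0195, -0.002, 0.004, 1],
    [0, 0, 3.9, -0.0195, -0.001, 0.004, 1],
    [0, 0, 3.9, -0.019, 0, 0.004, 1],
    [0, 0, 3.9, -0.014, 0.001, 0.005, 1],
    [0, 0, 3.6, -0.006, 0.001, 0.005, 1],
    [0, 0, 0, 0, 0, 0, 1],
  ],
)

```text
time: 49.85
ee_pos: [0.5627, -0.0115, 0.1468]
eef_rot: [0.686, 0.727, -0.001, 0.001]
ft_force: [-0.1, -0.0, -0.7]
width: 0.0437
```

```bash
python3 - <<'E'
from filt import *
s=read_state();print(s["ee_pos"],s["width"],s["joint_positions"].round(2))
plan([.568,-.0121,.09],6.35,8,1)
E
```

```text
[ 0.56269551 -0.01145693  0.14683344] 0.04369737329761755 [-0.53  0.29  0.55  1.77 -0.16  1.13  0.13]
dist 0.0571 per row 0.0071 rot [ 0.   0.2 -3. ]
[0.0, 0.0, -0.4, -0.0001, 0.0007, 0.0071, 1]
[0.0, 0.0, -0.4, -0.0001, 0.0007, 0.0071, 1]
[0.0, 0.0, -0.4, -0.0001, 0.0007, 0.0071, 1]
[0.0, 0.0, -0.4, -0.0001, 0.0007, 0.0071, 1]
[0.0, 0.0, -0.4, -0.0001, 0.0007, 0.0071, 1]
[0.0, 0.0, -0.4, -0.0001, 0.0007, 0.0071, 1]
[0.0, 0.0, -0.4, -0.0001, 0.0007, 0.0071, 1]
[0.0, 0.0, -0.4, -0.0001, 0.0007, 0.0071, 1]
```

Request:
send_rows(
  steps=[
    [0, 0, -0.6, 0, 0.001, 0.007, 1],
    [0, 0, -0.6, 0, 0.001, 0.007, 1],
    [0, 0, -0.6, 0, 0.001, 0.007, 1],
    [0, 0, -0.5, 0, 0.001, 0.007, 1],
    [0, 0, -0.4, 0, 0.0008, 0.007, 1],
    [0, 0, 0, 0, 0, 0.007, 1],
    [0, 0, 0, 0, 0, 0.007, 1],
    [0, 0, 0, 0, 0, 0.005, 1],
    [0, 0, 0, 0, 0, 0, 1],
    [0, 0, 0, 0, 0, 0, 1],
  ],
)

```text
time: 50.85
ee_pos: [0.5677, -0.0096, 0.0873]
eef_rot: [0.666, 0.746, -0.001, 0.0]
ft_force: [-0.6, -0.1, -1.1]
width: 0.044
```

```bash
python3 - <<'E'
from filt import *
s=read_state();print(s["ee_pos"],s["width"])
plan([.568,-.012,.0634],6.35,1,1)
snap("wrist","w23",(200,60,360,300),3)
E
```

```text
[ 0.56769497 -0.00960707  0.08731394] 0.044002526455943186
dist 0.024 per row 0.024 rot [-0.1  0.1  0.2]
[-0.1, 0.1, 0.2, -0.0024, 0.0001, 0.0239, 1]
```

View pics/w23.png

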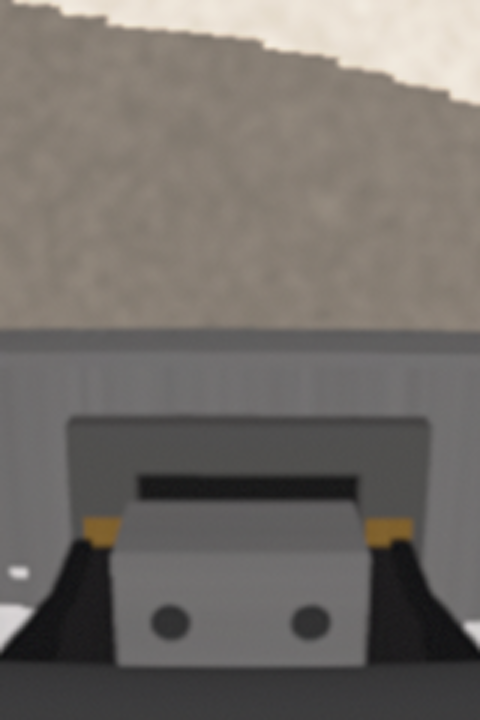

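```bash
python3 - <<'E'
from filt import *
print("P0 top",heldf(219,.0453,282.5,320)[:2],"filt",heldf(243.3,.0034,280.3,320)[:2])
E
```

```text
P0 top [0.01234476 0.00150191] filt [1.39907449e-02 9.41948236e-05]
```

Request:
send_rows(
  steps=[
    [0, 0, 0.1, -0.0021, 0.0006, 0, 1],
    [0, 0, 0, 0, 0, 0, 1],
    [0, 0, 0, 0, 0, 0.003, 1],
    [0, 0, 0, 0, 0, 0.003, 1],
    [0, 0, 0, 0, 0, 0.003, 1],
    [0, 0, 0, 0, 0, 0, 1],
    [0, 0, 0, 0, 0, 0, 1],
    [0, 0, 0, 0, 0, 0, 1],
    [0, 0, 0, 0, 0, 0, 1],
    [0, 0, 0, 0, 0, 0, 1],
  ],
)

```text
time: 51.9
ee_pos: [0.5692, -0.0118, 0.0785]
eef_rot: [0.666, 0.746, -0.0, 0.001]
ft_force: [0.1, 0.5, -0.7]
width: 0.0438
```

Request:
send_rows(
  steps=[
    [0, 0, 0, 0, -0.0005, 0.003, 1],
    [0, 0, 0, 0, 0, 0.003, 1],
    [0, 0, 0, 0, 0, 0.003, 1],
    [0, 0, 0, 0, 0, 0.002, 1],
    [0, 0, 0, 0, 0, 0.001, 1],
    [0, 0, 0, 0, 0, 0.001, 1],
    [0, 0, 0, 0, 0, 0.001, 1],
    [0, 0, 0, 0, 0, 0, 1],
    [0, 0, 0, 0, 0, 0, 1],
    [0, 0, 0, 0, 0, 0, 1],
  ],
)

```text
time: 52.9
ee_pos: [0.5688, -0.0119, 0.0634]
eef_rot: [0.666, 0.746, -0.0, 0.001]
ft_force: [0.3, -0.1, -0.6]
width: 0.0437
```

Request:
send_rows(
  steps=[
    [0, 0, 0, 0, 0, 0, -0.5],
    [0, 0, 0, 0, 0, 0, -0.5],
    [0, 0, 0, 0, 0, 0, -0.5],
    [0, 0, 0, 0, 0, 0, -0.5],
    [0, 0, 0, 0, 0, -0.01, -0.5],
    [0, 0, 0, 0, 0, -0.03, -1],
    [0, 0, 0, 0, 0, -0.04, -1],
    [0, 0, 0, 0, 0, -0.04, -1],
    [0, 0, 0, -0.02, 0, 0, -1],
    [0, 0, 0, -0.02, 0, 0, -1],
  ],
)

```text
time: 53.9
ee_pos: [0.5732, -0.0496, 0.1918]
eef_rot: [0.665, 0.747, 0.0, 0.001]
ft_force: [0.4, -0.3, 0.2]
width: 0.0862
```

Request:
send_rows(
  steps=[
    [0, 0, 0, -0.02, 0, 0, 0.5],
    [0, 0, 0, -0.02, 0, 0, 1],
    [0, 0, 0, -0.02, 0, 0, 1],
    [0, 0, 0, -0.02, 0, 0, 1],
    [0, 0, 0, -0.015, 0, 0, 1],
    [0, 0, 0, 0, 0, 0, 1],
    [0, 0, 0, 0, 0, 0, 1],
    [0, 0, 0, 0, 0, 0, 1],
    [0, 0, 0, 0, 0, 0, 1],
    [0, 0, 0, 0, 0, 0, 1],
  ],
)

```text
time: 54.9
ee_pos: [0.5853, -0.1478, 0.1996]
eef_rot: [0.665, 0.747, 0.003, 0.004]
ft_force: [-0.4, 0.5, -0.1]
width: 0.0149
```

```bash
python3 - <<'E'
from filt import *
s=read_state();print(s["ee_pos"],s["width"])
snap("wrist","w24")
for n in("side","scene"):
    snap(n,n+"24")
im=np.load("pics/side24_im.npy");cv2.imwrite("pics/side24.png",cv2.resize(im[130:240,225:335],None,fx=5,fy=5,interpolation=3))
im=np.load("pics/w24_im.npy");cv2.imwrite("pics/w24z.png",cv2.resize(im[40:280,190:390],None,fx=3,fy=2.5,interpolation=3))
X=cloud("side",np.load("pics/side24.npy"))
a=np.radians(6.35);ex=np.array([np.cos(a),np.sin(a)]);ey=np.array([-ex[1],ex[0]]);p3=np.array([.5806,-.1308])
# tops within nest
m=(X[...,2]>.052)&(X[...,2]<.07);q=X[m];d=q[:,:2]-p3;u=d@ex;v=d@ey
for k in range(4):
    s_=(abs(u)<.03)&(abs(v-.04*k)<.016)
    t=q[s_];print("pocket",3-k,len(t),"z med",np.median(t[:,2]).round(4),"u",np.percentile(u[s_],[3,97]).round(4),"v",np.percentile(v[s_],[3,97]).round(4))
E
```

```text
[ 0.58527481 -0.14784457  0.19960176] 0.0149235984547111
pocket 3 105 z med 0.0571 u [-0.0169  0.0235] v [-0.0105  0.0147]
pocket 2 120 z med 0.0572 u [-0.0176  0.0246] v [0.0283 0.0555]
pocket 1 119 z med 0.0571 u [-0.0183  0.0228] v [0.071  0.0948]
pocket 0 137 z med 0.0571 u [-0.0164  0.0239] v [0.1082 0.1346]
```

View pics/side24.png

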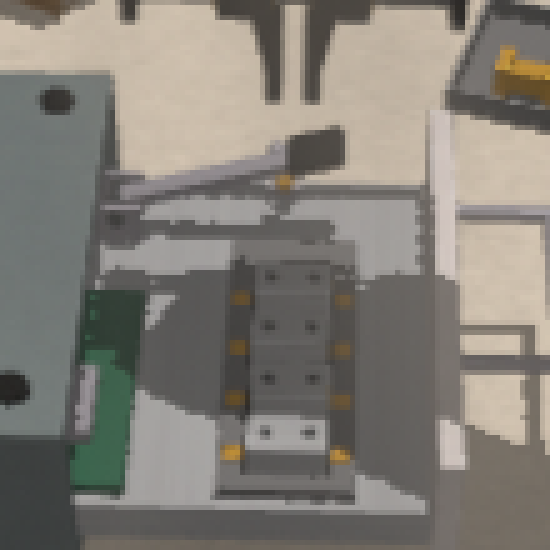

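View pics/w24.png

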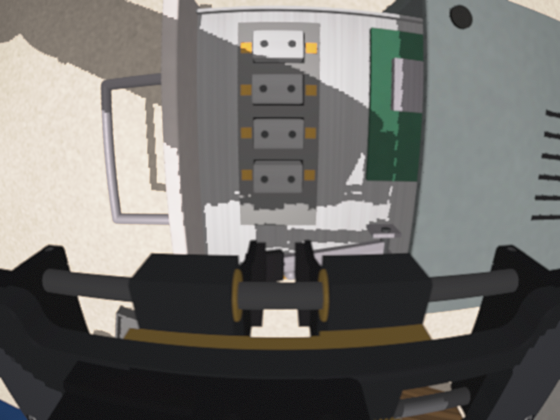

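```bash
python3 - <<'E'
from filt import *
a=np.radians(6.35);ex=np.array([np.cos(a),np.sin(a)]);ey=np.array([-ex[1],ex[0]]);p3=np.array([.5806,-.1308])
for n,t in(("side","side24"),("scene","scene24"),("scene","scene3"),("side","side15"),("side","side2"),("scene","scene2")):
    X=cloud(n,np.load(f"pics/{t}.npy"));im=np.load(f"pics/{t}_im.npy")
    d=X[...,:2]-p3;u=d@ex;v=d@ey
    m=(X[...,2]>.08)&(X[...,2]<.11)&(abs(v+.07)<.04)&(u>-.07)&(u<.07)&(im.max(2)<75)
    print(n,t,m.sum())
    if m.sum()>10:
        q=X[m];print(np.percentile(u[m],[3,50,97]).round(4),np.percentile(v[m],[3,50,97]).round(4),np.percentile(q[:,2],[3,50,97]).round(4))
print("pad y line:",p3-0.07*ey)
E
```

```text
side side24 16
[-0.0054  0.0022  0.0053] [-0.0734 -0.0587 -0.0527] [0.0901 0.0941 0.098 ]
scene scene24 153
[-0.0239 -0.0073  0.007 ] [-0.0817 -0.0681 -0.054 ] [0.0895 0.1    0.106 ]
scene scene3 148
[-0.0252 -0.0077  0.0055] [-0.0816 -0.0676 -0.054 ] [0.0927 0.1004 0.1061]
side side15 50
[-0.0153 -0.0049  0.0053] [-0.0796 -0.0643 -0.0535] [0.0916 0.0961 0.101 ]
side side2 1
scene scene2 149
[-0.0257 -0.0091  0.0056] [-0.0816 -0.0676 -0.054 ] [0.0915 0.0997 0.1056]
pad y line: [ 0.58834212 -0.20037054]
```

```bash
python3 - <<'E'
from filt import *
plan([.578,-.2004,.13],6.35,6,1)
E
```

```text
dist 0.0872 per row 0.0145 rot [0.5 0.1 0.3]
[0.1, 0.0, 0.0, -0.0085, -0.0023, 0.0116, 1]
[0.1, 0.0, 0.0, -0.0085, -0.0023, 0.0116, 1]
[0.1, 0.0, 0.0, -0.0085, -0.0023, 0.0116, 1]
[0.1, 0.0, 0.0, -0.0085, -0.0022, 0.0116, 1]
[0.1, 0.0, 0.0, -0.0085, -0.0022, 0.0116, 1]
[0.1, 0.0, 0.0, -0.0085, -0.0022, 0.0116, 1]
```

Request:
send_rows(
  steps=[
    [0.1, 0, 0, -0.0085, -0.002, 0.0115, 1],
    [0.1, 0, 0, -0.0085, -0.002, 0.0115, 1],
    [0.1, 0, 0, -0.0085, -0.002, 0.0115, 1],
    [0.1, 0, 0, -0.0085, -0.002, 0.0115, 1],
    [0.1, 0, 0, -0.0085, -0.002, 0.011, 1],
    [0, 0, 0, -0.006, -0.002, 0.007, 1],
    [0, 0, 0, 0, 0, 0, 1],
    [0, 0, 0, 0, 0, 0, 1],
    [0, 0, 0, 0, 0, 0, 1],
    [0, 0, 0, 0, 0, 0, 1],
  ],
)

```text
time: 56.05
ee_pos: [0.5775, -0.2033, 0.1284]
eef_rot: [0.666, 0.746, -0.002, -0.0]
ft_force: [0.7, -0.6, 0.6]
width: 0.0003
```

```bash
python3 - <<'E'
from filt import *
s=read_state();print(s["ee_pos"],s["width"],s["ft_force"])
plan([.578,-.2004,.066],6.35,10,1)
snap("side","side25",(225,130,335,240),5);snap("scene","scene25",(170,140,320,250),5)
E
```

```text
[ 0.57754641 -0.20327421  0.12842399] 0.0003354226056956877 [ 0.67927214 -0.58038062  0.59593697]
dist 0.0625 per row 0.0062 rot [-0.2  0.1  0.2]
[-0.0, 0.0, 0.0, 0.0003, 0.0001, 0.0062, 1]
[-0.0, 0.0, 0.0, 0.0003, 0.0001, 0.0062, 1]
[-0.0, 0.0, 0.0, 0.0003, 0.0001, 0.0062, 1]
[-0.0, 0.0, 0.0, 0.0003, 0.0001, 0.0062, 1]
[-0.0, 0.0, 0.0, 0.0003, 0.0001, 0.0062, 1]
[-0.0, 0.0, 0.0, 0.0003, 0.0001, 0.0062, 1]
[-0.0, 0.0, 0.0, 0.0003, 0.0001, 0.0062, 1]
[-0.0, 0.0, 0.0, 0.0003, 0.0001, 0.0062, 1]
[-0.0, 0.0, 0.0, 0.0003, 0.0001, 0.0062, 1]
[-0.0, 0.0, 0.0, 0.0003, 0.0001, 0.0062, 1]
```

View pics/side25.png

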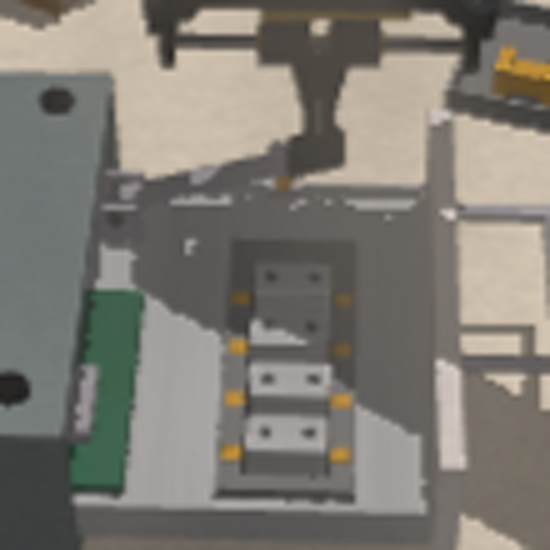

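View pics/scene25.png

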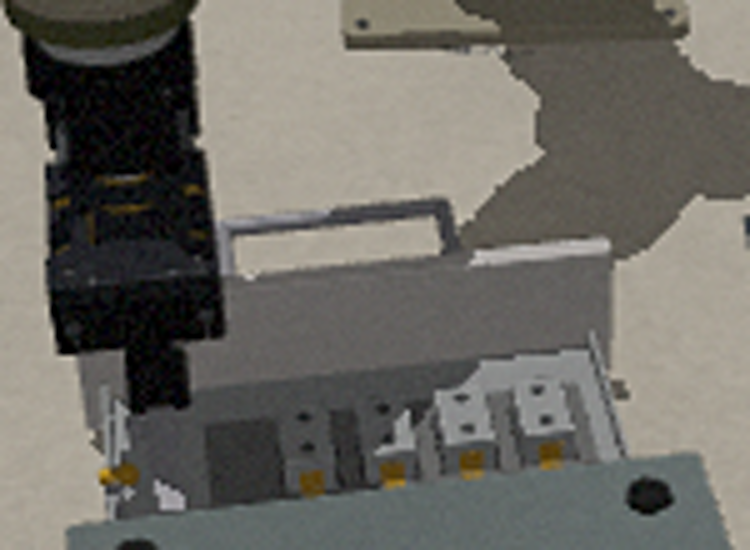

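Request:
send_rows(
  steps=[
    [0, 0, 0, 0.001, 0, 0.006, 1],
    [0, 0, 0, 0.001, 0, 0.006, 1],
    [0, 0, 0, 0.001, 0, 0.006, 1],
    [0, 0, 0, 0, 0, 0.006, 1],
    [0, 0, 0, 0, 0, 0.006, 1],
    [0, 0, 0, 0, 0, 0.006, 1],
    [0, 0, 0, 0, 0, 0.006, 1],
    [0, 0, 0, 0, 0, 0.006, 1],
    [0, 0, 0, 0, 0, 0.004, 1],
    [0, 0, 0, 0, 0, 0.002, 1],
  ],
)

```text
time: 57.15
ee_pos: [0.5794, -0.1994, 0.0736]
eef_rot: [0.665, 0.747, 0.001, 0.001]
ft_force: [-0.8, 0.4, 4.1]
width: 0.0001
```

Request:
send_rows(
  steps=[
    [0, 0, 0, 0, 0, 0.002, 1],
    [0, 0, 0, 0, 0, 0.002, 1],
    [0, 0, 0, 0, 0, 0.002, 1],
    [0, 0, 0, 0, 0, 0.002, 1],
    [0, 0, 0, 0, 0, 0, 1],
    [0, 0, 0, 0, 0, 0, 1],
    [0, 0, 0, 0, 0, -0.01, 1],
    [0, 0, 0, 0, 0, -0.03, 1],
    [0, 0, 0, 0, 0, -0.04, 1],
    [0, 0, 0, 0, 0, -0.03, 1],
  ],
)

```text
time: 58.15
ee_pos: [0.579, -0.1982, 0.1781]
eef_rot: [0.665, 0.747, 0.001, -0.0]
ft_force: [0.5, -1.1, 0.7]
width: 0.0004
```

```bash
python3 - <<'E'
from filt import *
s=read_state();print(s["ee_pos"],s["width"],s["ft_force"])
for n in("side","scene"):
    snap(n,n+"26")
im=np.load("pics/side26_im.npy");cv2.imwrite("pics/side26.png",cv2.resize(im[130:240,225:335],None,fx=5,fy=5,interpolation=3))
a=np.radians(6.35);ex=np.array([np.cos(a),np.sin(a)]);ey=np.array([-ex[1],ex[0]]);p3=np.array([.5806,-.1308])
for n,t in(("side","side26"),("scene","scene26")):
    X=cloud(n,np.load(f"pics/{t}.npy"));im=np.load(f"pics/{t}_im.npy")
    d=X[...,:2]-p3;u=d@ex;v=d@ey
    m=(X[...,2]>.02)&(X[...,2]<.11)&(abs(v+.07)<.03)&(u>-.05)&(u<.02)&(im.max(2)<75)
    if m.sum():print(n,m.sum(),np.percentile(u[m],[3,50,97]).round(4),np.percentile(v[m],[3,50,97]).round(4),np.percentile(X[m][:,2],[3,50,97]).round(4))
E
```

```text
[ 0.57895726 -0.19816318  0.17809754] 0.0003714278426591895 [ 0.46041388 -1.11621782  0.67506978]
side 67 [-0.019  -0.0066  0.0055] [-0.0788 -0.0618 -0.0527] [0.0425 0.0475 0.0516]
scene 229 [-0.0427  0.      0.0188] [-0.0916 -0.0627 -0.0418] [0.0341 0.0493 0.0546]
```

View pics/side26.png

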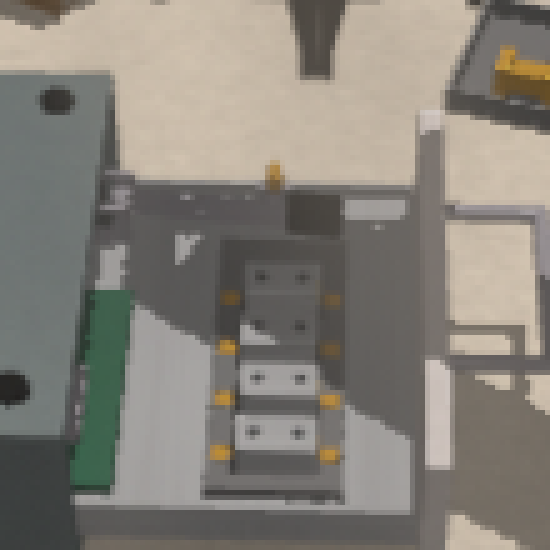

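```bash
python3 - <<'E'
from filt import *
X=cloud("side",np.load("pics/side26.npy"));Xs=cloud("scene",np.load("pics/scene26.npy"))
for Q in(X,Xs):
    m=(Q[...,0]>.38)&(Q[...,0]<.47)&(Q[...,1]>-.165)&(Q[...,1]<-.06)&(abs(Q[...,2]-.088)<.012);q=Q[m];print(len(q),np.percentile(q,[5,50,95],axis=0).round(4).tolist())
Y=cloud("side",np.load("pics/side1.npy"));m=(Y[...,0]>.38)&(Y[...,0]<.47)&(Y[...,1]>-.165)&(Y[...,1]<-.06)&(abs(Y[...,2]-.088)<.012);q=Y[m];print(len(q),np.percentile(q,[5,50,95],axis=0).round(4).tolist())
plan([.434,-.1135,.17],6.35,8,0)
E
```

```text
96 [[0.4333, -0.1591, 0.083], [0.4402, -0.111, 0.0874], [0.4472, -0.0659, 0.0902]]
145 [[0.432, -0.1578, 0.0848], [0.4392, -0.1122, 0.0902], [0.4466, -0.0642, 0.0935]]
98 [[0.4257, -0.1604, 0.0846], [0.4324, -0.1113, 0.0876], [0.4406, -0.0656, 0.0904]]
dist 0.1701 per row 0.0213 rot [0.4 0.  0.3]
[0.0, 0.0, 0.0, 0.0127, -0.017, 0.0012, 0]
[0.0, 0.0, 0.0, 0.0127, -0.017, 0.0012, 0]
[0.0, 0.0, 0.0, 0.0127, -0.017, 0.0012, 0]
[0.0, 0.0, 0.0, 0.0127, -0.017, 0.0013, 0]
[0.0, 0.0, 0.0, 0.0127, -0.017, 0.0013, 0]
[0.0, 0.0, 0.0, 0.0127, -0.017, 0.0013, 0]
[0.0, 0.0, 0.0, 0.0126, -0.017, 0.0013, 0]
[0.0, 0.0, 0.0, 0.0126, -0.0171, 0.0013, 0]
```

Handle is about 8 mm further in, at x ≈ 0.438.

Request:
send_rows(
  steps=[
    [0, 0, 0, 0.0125, -0.017, 0, 0],
    [0, 0, 0, 0.0125, -0.017, 0, 0],
    [0, 0, 0, 0.0125, -0.017, 0, 0],
    [0, 0, 0, 0.0125, -0.017, 0, 0],
    [0, 0, 0, 0.0125, -0.017, 0, 0],
    [0, 0, 0, 0.0125, -0.017, 0, 0],
    [0, 0, 0, 0.0115, -0.015, 0, 0],
    [0, 0, 0, 0.005, -0.008, 0, 0],
    [0, 0, 0, 0, 0, 0, 0],
    [0, 0, 0, 0, 0, 0, 0],
  ],
)

```text
time: 59.25
ee_pos: [0.4402, -0.1196, 0.1773]
eef_rot: [0.665, 0.747, 0.002, 0.002]
ft_force: [0.4, -0.3, -0.2]
width: 0.0434
```

```bash
python3 - <<'E'
from filt import *
s=read_state();print(s["ee_pos"],s["width"],s["ft_force"])
plan([.4375,-.113,.082],6.35,8,0)
snap("wrist","w27")
E
```

```text
[ 0.44023818 -0.11957959  0.17729079] 0.04341134802536488 [ 0.37422419 -0.31609643 -0.19949981]
dist 0.0956 per row 0.0119 rot [0.3 0.  0.3]
[0.0, 0.0, 0.0, 0.0009, -0.0003, 0.0119, 0]
[0.0, 0.0, 0.0, 0.0009, -0.0003, 0.0119, 0]
[0.0, 0.0, 0.0, 0.0009, -0.0003, 0.0119, 0]
[0.0, 0.0, 0.0, 0.0009, -0.0003, 0.0119, 0]
[0.0, 0.0, 0.0, 0.0009, -0.0003, 0.0119, 0]
[0.0, 0.0, 0.0, 0.0009, -0.0003, 0.0119, 0]
[0.0, 0.0, 0.0, 0.0009, -0.0003, 0.0119, 0]
[0.0, 0.0, 0.0, 0.0009, -0.0003, 0.0119, 0]
```

View pics/w27.png

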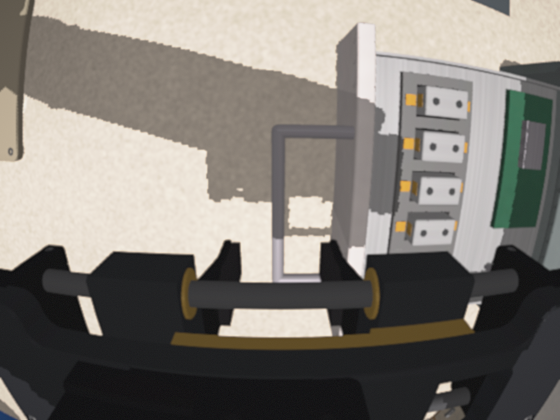

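Request:
send_rows(
  steps=[
    [0, 0, 0, 0.001, 0, 0.012, 0],
    [0, 0, 0, 0.001, 0, 0.012, 0],
    [0, 0, 0, 0.001, 0, 0.012, 0],
    [0, 0, 0, 0.001, 0, 0.012, 0],
    [0, 0, 0, 0.001, 0, 0.012, 0],
    [0, 0, 0, 0.001, 0, 0.012, 0],
    [0, 0, 0, 0, 0, 0.01, 0],
    [0, 0, 0, 0, 0, 0.005, 0],
    [0, 0, 0, 0, 0, 0, 0],
    [0, 0, 0, 0, 0, 0, 0],
  ],
)

```text
time: 60.3
ee_pos: [0.4396, -0.1162, 0.0789]
eef_rot: [0.666, 0.746, -0.003, 0.001]
ft_force: [0.0, -0.2, -0.2]
width: 0.0436
```

Request:
send_rows(
  steps=[
    [0, 0, 0, 0, 0, 0, 1],
    [0, 0, 0, 0, 0, 0, 1],
    [0, 0, 0, 0, 0, 0, 1],
    [0, 0, 0, 0, 0, 0, 1],
    [0, 0, 0, 0, 0, 0, 1],
    [0, 0, 0, 0, 0, 0, 1],
    [0, 0, 0, 0, 0, 0, 1],
    [0, 0, 0, 0, 0, 0, 1],
    [0, 0, 0, 0, 0, 0, 1],
    [0, 0, 0, 0, 0, 0, 1],
  ],
  force=20,
)

```text
time: 61.3
ee_pos: [0.4405, -0.1164, 0.0804]
eef_rot: [0.666, 0.746, -0.002, 0.002]
ft_force: [-0.5, 0.4, 0.2]
width: 0.0089
```

Request:
send_rows(
  steps=[
    [0, 0, 0, 0, 0.005, 0, 1],
    [0, 0, 0, 0, 0.01, 0, 1],
    [0, 0, 0, 0, 0.01, 0, 1],
    [0, 0, 0, 0, 0.01, 0, 1],
    [0, 0, 0, 0, 0.01, 0, 1],
    [0, 0, 0, 0, 0.01, 0, 1],
    [0, 0, 0, 0, 0.01, 0, 1],
    [0, 0, 0, 0, 0.01, 0, 1],
    [0, 0, 0, 0, 0.01, 0, 1],
    [0, 0, 0, 0, 0.01, 0, 1],
  ],
)

```text
time: 62.3
ee_pos: [0.5421, -0.1051, 0.0804]
eef_rot: [0.666, 0.746, -0.002, 0.001]
ft_force: [-3.5, -0.5, 4.9]
width: 0.009
```

```bash
python3 - <<'E'
from filt import *
s=read_state();print(s["ee_pos"],s["width"],s["ft_force"])
plan([.62,-.0955,.08],6.35,10,1)
E
```

```text
[ 0.54211175 -0.10511041  0.08036315] 0.009008706964710903 [-3.51119738 -0.52786569  4.92197182]
dist 0.0785 per row 0.0078 rot [-0.1  0.3  0.1]
[-0.0, 0.0, 0.0, 0.0001, 0.0078, 0.0, 1]
[-0.0, 0.0, 0.0, 0.0001, 0.0078, 0.0, 1]
[-0.0, 0.0, 0.0, 0.0001, 0.0078, 0.0, 1]
[-0.0, 0.0, 0.0, 0.0001, 0.0078, 0.0, 1]
[-0.0, 0.0, 0.0, 0.0001, 0.0078, 0.0, 1]
[-0.0, 0.0, 0.0, 0.0001, 0.0078, 0.0, 1]
[-0.0, 0.0, 0.0, 0.0001, 0.0078, 0.0, 1]
[-0.0, 0.0, 0.0, 0.0001, 0.0078, 0.0, 1]
[-0.0, 0.0, 0.0, 0.0001, 0.0078, 0.0, 1]
[-0.0, 0.0, 0.0, 0.0001, 0.0078, 0.0, 1]
```

Request:
send_rows(
  steps=[
    [0, 0, 0, 0, 0.009, 0, 1],
    [0, 0, 0, 0, 0.009, 0, 1],
    [0, 0, 0, 0, 0.009, 0, 1],
    [0, 0, 0, 0, 0.009, 0, 1],
    [0, 0, 0, 0, 0.009, 0, 1],
    [0, 0, 0, 0, 0.008, 0, 1],
    [0, 0, 0, 0, 0.007, 0, 1],
    [0, 0, 0, 0, 0.006, 0, 1],
    [0, 0, 0, 0, 0.003, 0, 1],
    [0, 0, 0, 0, 0.002, 0, 1],
  ],
)

```text
time: 63.3
ee_pos: [0.6199, -0.0965, 0.0803]
eef_rot: [0.666, 0.746, -0.002, 0.001]
ft_force: [-15.1, 0.4, 14.7]
width: 0.0091
```

Request:
send_rows(
  steps=[
    [0, 0, 0, 0, 0.001, 0, 1],
    [0, 0, 0, 0, 0, 0, 1],
    [0, 0, 0, 0, 0, 0, 0.1],
    [0, 0, 0, 0, 0, 0, 0.1],
    [0, 0, 0, 0, 0, 0, 0.1],
    [0, 0, 0, 0, 0, 0, 0.1],
    [0, 0, 0, 0, 0, 0, 0.1],
    [0, 0, 0, 0, 0, -0.01, 0.1],
    [0, 0, 0, 0, 0, -0.03, 0.1],
    [0, 0, 0, 0, 0, -0.04, 0.1],
  ],
)

```text
time: 64.3
ee_pos: [0.617, -0.0946, 0.1571]
eef_rot: [0.666, 0.746, -0.006, -0.004]
ft_force: [0.3, -0.1, 0.6]
width: 0.0389
```

Request:
send_rows(
  steps=[
    [0, 0, 0, 0, -0.01, -0.03, 0.1],
    [0, 0, 0, 0, -0.03, -0.02, 0.1],
    [0, 0, 0, 0, -0.03, 0, 0.1],
    [0, 0, 0, 0, -0.03, 0, 0.1],
    [0, 0, 0, 0, -0.02, 0, 0.1],
    [0, 0, 0, 0, 0, 0, 0.1],
    [0, 0, 0, 0, 0, 0, 0.1],
    [0, 0, 0, 0, 0, 0, 0.1],
    [0, 0, 0, 0, 0, 0, 0.1],
    [0, 0, 0, 0, 0, 0, 0.1],
  ],
)

```text
time: 65.3
ee_pos: [0.4997, -0.1097, 0.2219]
eef_rot: [0.666, 0.746, -0.0, 0.002]
ft_force: [-0.3, 0.3, -0.3]
width: 0.0394
```

```bash
python3 - <<'E'
from filt import *
s=read_state();print(s["ee_pos"],s["width"],s["ft_force"])
for n in("side","scene"): snap(n,n+"28")
for t in ("side0","side28"):
    Q=np.load("pics/side0_X.npy") if t=="side0" else cloud("side",np.load(f"pics/{t}.npy"))
    m=(Q[...,0]>.56)&(Q[...,0]<.65)&(Q[...,1]>-.14)&(Q[...,1]<-.04)&(abs(Q[...,2]-.088)<.012);q=Q[m];print(t,len(q),np.percentile(q,[5,50,95],axis=0).round(4).tolist())
a=cv2.imread("pics/side0.png").astype(int);b=np.load("pics/side28_im.npy").astype(int)
cv2.imwrite("pics/cmp.png",np.hstack([cv2.resize(x.astype(np.uint8)[125:255,125:285],None,fx=2.4,fy=2.4,interpolation=3) for x in(a,b)]))
E
```

```text
[ 0.49968441 -0.10973187  0.22187743] 0.03936545914700895 [-0.26251766  0.31795479 -0.31683961]
side0 90 [[0.6131, -0.1339, 0.0846], [0.6201, -0.0875, 0.0876], [0.6276, -0.0476, 0.0903]]
side28 91 [[0.6132, -0.134, 0.0842], [0.6203, -0.0863, 0.0877], [0.6278, -0.0465, 0.0903]]
```

View pics/cmp.png

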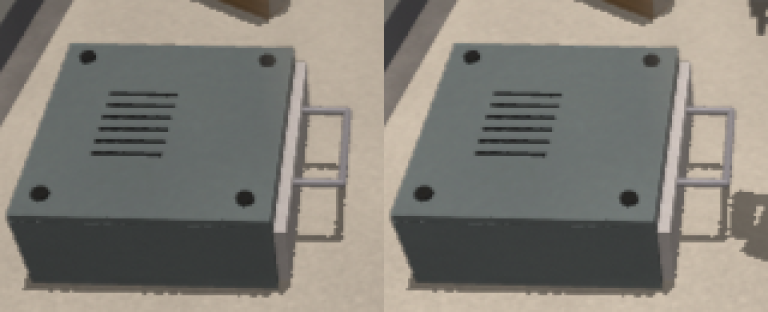

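View pics/scene28.png

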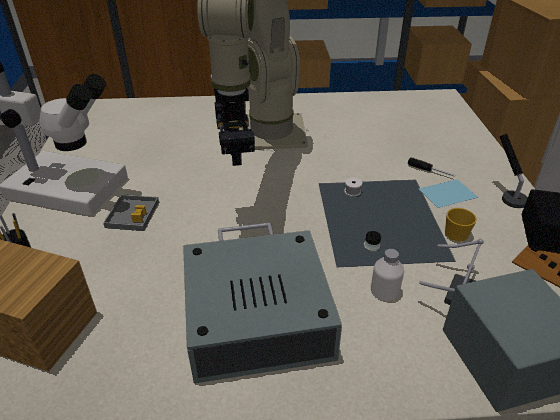

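```bash
python3 -c "
from bench import *
print(close_job())"
```

```text
the job is handed in; nothing more can be done
None
```

The whole sequence is done and the job is handed in at about 65 s. No verdict was reported.

- **What I did:**
  - I pulled the drawer open and put the one calibration piece present (from pocket 2) in the tray.
  - I seated all four filters in pockets 3, 2, 1 and 0. The last one had been knocked about 4 cm aside, so I found it again in the camera before picking it up.
  - I then pressed the lever into its catch and pushed the drawer shut by its handle.
- **Before closing:** the side camera showed all four filter tops at the same height, about 0.057 m. The expected height is 0.060 m, and I put the difference down to that camera's offset. The gripper released each filter within about 1 mm of its seated height. After I backed off, the lever pad read about 0.048–0.049 m and stayed down.
- **After closing:** the handle was within about 0.2 mm of its original shut position along the slide. The calibration piece was in the tray, the bystanders looked unmoved, and the gripper was clear.
- **Not checked:** the filters and the lever could not be seen once the drawer was shut. The push ended with about 15 N against the stop.
- **Disagreements:** the scene and side cameras differed by 3–4 mm in x, and the wrist camera read sizes about 2–3 % small. I allowed for both using jaw contact and views of the part relative to its pocket.

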